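# Clear the tray, fan out the varnish samples and log them

### The arm

A 7-joint arm with a two-finger parallel gripper is mounted at the origin on the work surface. World frame = base frame: x ahead of the robot, y to its left, z up, the work surface at z = 0. Lengths are in m, angles in rad, forces in N, time in s.
With the tool pointing down it reaches from about 0.425 to 0.8 m from the base axis. Payload 8.3 kg.
Tool frame: the origin (TCP) lies at the very end of the fingers, on their centre line; the grasp point (between the pads) lies env.grasp_offset behind it (env.grasp_offset is the distance from the TCP to the grasp point, in m); z points along the fingers, x is the direction in which the jaws open and shut, and the axes are right-handed (so a half turn about z gives the same grasp; the last joint's range is limited). The gripper opens to 85 mm and grips with 20 to 120 N. Pads are 22 mm wide; open, the fingers measure 114 mm over their backs; the gripper's body (76 mm by 85 mm) begins 54 mm behind the grasp point. The pads swing forward as they close: fully open they stand 13 mm farther back than shut.
Start: joints at [-1.376, 0.383, 0.016, 1.37, -0.006, 1.388, -0.046], TCP at [0.159, 0.604, 0.231] pointing down, gripper open.
Joint ranges: [-2.95, 2.95], [-0.25, 2.06], [-1.52, 1.56], [0.18, 2.33], [-1.44, 4.58], [0.02, 2.06], [-3.01, 3.01]. Speed limits (rad/s): [2.39, 2.39, 3.01, 3.01, 3.14, 3.14, 3.14].

### API

Orientations are given as a unit quaternion [w, x, y, z].
In Python, from plant import env gives the robot as it stands.
- The arm moves only by the tool arm_command, never from a script. Its argument "commands" is a list of rows, each an object of numbers: "tx", "ty", "tz": the shift along the tool's x, y, z in cm; "wx", "wy", "wz": the turn, a rotation vector about the tool's x, y, z in rad; "jaw": the closure, from -1 (fully open) to 1 (shut). A call has 1 to 12 rows; each row shifts and turns the pose as measured when the row begins, along the tool's axes as they then stand; what a row does not reach is not made up. A row lasts 1/12 s, in which the tool goes at most 41.7 mm and 7.16 degrees, less where a joint would pass 70% of its speed; a pose out of reach is approached as far as the arm can. A call is refused whole if a number of a shift passes 4.17 or a number of a turn 0.125, either way. A call with a gripper value outside its range is refused whole. The fingers move at their own pace and stop on an object; the grip force is fixed at half the most. Time passes only in rows, so rows that do not move let the fingers close. It gives the time, the measured TCP pose, the force and the opening at its end, in the units of the state.
- env.sense(): the state, without advancing time (a new reading comes with each control period).
- env.snapshot(name): name is "side" or "top"; returns the picture (480x640x3 uint8, red, green, blue); there is no depth.
- env.camera_info(name): a dict with "fx", "fy", "cx", "cy" (pixels), "rvec" (rotation vector, rad) and "tvec" (3), from world to camera coordinates, as OpenCV has them. Camera axes: x right, y down, z forward; pixel columns grow to the right and rows downward; lengths in m; the calibration is good to about 2 mm. A picture is of the moment at which its call begins. camera_info takes no time and is no camera call.
- env.close_job(): hands the job in, once; it reports no verdict.
Trained networks look in the newest picture that a camera, given by its name, has taken for a name from the list of things; names that differ only in an ending like _2 or _b are one class to them, and where a whole thing is asked for, a point or a joint stands for the part that bears it (a point fixed in the world has none). Each returns a list of dicts, best first, with "conf" (0 to 1); they miss things now and then, are a little off and sometimes report something else, mostly with a low value. They report only what shows in the picture. A call takes as long as a camera call.
- env.search_frame(label, camera): "point" ([row, column] in pixels, amid what is visible of it).
- env.place_of(label, camera): "point" ([row, column] in pixels: a listed point, or the origin of a listed thing).
The state is a dict: "time": time; "joint_positions": joint angles; "qvel": joint speeds; "effort": joint torques, N m; "ee_pos": TCP position; "tool_rot": TCP orientation; "wrist_force": force on the tool from outside, world axes, zero at the start; "ft_torque": the same for the moment, N m; "width": opening from 0.0 (shut) to 1.0 (fully open).
Only numpy, scipy, OpenCV 4.12 (cv2) and the standard library are available. Lean on these libraries where they do the work, as an engineer would, in place of code of your own. Each camera call takes 0.05 s, during which the arm holds its last target.

### The job

Clear the cork sanding block off the tray into the blue box, then lay all the varnish sample slips that are on the mat (in any order, varnish up) as one overlapping, shingled row along the middle of the tray: the first with its rear part on the head bar and its front edge on the first line, each next one with its front edge on the next line and its rear part lying on the slip before. When the row is complete, take the hand-held reader out of its cradle, aim its window at the middle of the mat's label from about 5 to 13 cm away and hold it steady for 3 seconds, do the same at the tray's label, and put the reader back in its cradle as it was. The block must stay in the box and the row be in order at the end; leave the other things on the bench where they are.

Things in the scene. Friction and masses are not known exactly. Their poses are not given: they have to be found in the camera images.
- slip1: wooden sample slip varnished pale honey on its top face, 80 (x) x 36 (y) x 8 (z) mm, 16 g; both ends alike. Origin: centre of its underside; x along its length, z out of the varnished face. It starts lying flat on the mat, lengthwise roughly along the mat's y, or may be absent
- slip2: wooden sample slip varnished amber on its top face, 80 (x) x 36 (y) x 8 (z) mm, 16 g; both ends alike. Origin: centre of its underside; x along its length, z out of the varnished face. It starts lying flat on the mat, lengthwise roughly along the mat's y, or may be absent
- slip3: wooden sample slip varnished orange-red on its top face, 80 (x) x 36 (y) x 8 (z) mm, 16 g; both ends alike. Origin: centre of its underside; x along its length, z out of the varnished face. It starts lying flat on the mat, lengthwise roughly along the mat's y, or may be absent
- slip4: wooden sample slip varnished dark red on its top face, 80 (x) x 36 (y) x 8 (z) mm, 16 g; both ends alike. Origin: centre of its underside; x along its length, z out of the varnished face. It starts lying flat on the mat, lengthwise roughly along the mat's y, or may be absent
- slip5: wooden sample slip varnished dark brown on its top face, 80 (x) x 36 (y) x 8 (z) mm, 16 g; both ends alike. Origin: centre of its underside; x along its length, z out of the varnished face. It starts lying flat on the mat, lengthwise roughly along the mat's y, or may be absent
- tray: fixed wooden tray, 320 (x) x 118 (y) mm, origin under its centre. Floor 6 mm above the bench; the sides are open, without a rim; the +x end wall reaches 12 mm, the -x (head) wall 20 mm. A dark head bar across the floor, x -135 to -115 mm, stands 8 mm above it. A tab level with the floor, with the label, stands out from the -y side (x +-30, y -59 to -105 mm). The row runs along y = 0, from the bar to +x
- first_line (a point): middle of the first of five black lines across the tray's floor, at x = -65 mm in its frame (axes as the tray's); the others follow at 50 mm steps to +x. A slip with its front edge on a line and its rear part on the head bar, or on the slip before, slopes about 9 degrees, rear higher; its underside's centre is 39.5 mm behind the line and 12.5 mm above the bench
- tray_label (a point): centre of the white striped label, 44 x 34 mm, that lies face up on the tab on the tray's -y side (at x 0, y -82, z 6 mm in the tray's frame)
- mat: fixed mauve rubber mat, 290 (x) x 210 (y) x 3 mm, on which the slips start; origin: centre of its underside
- mat_label (a point): centre of the like white striped label that lies face up on the mat, near its +x -y corner (at x 110, y -75, z 3 mm in the mat's frame)
- block: cork sanding block, 70 (x) x 45 (y) x 28 (z) mm, about 90 g; it starts lying on the tray's floor, where the row is to be. Origin: centre of its underside
- bin: fixed blue open box, 130 (x) x 110 (y) mm outside, 40 mm high, walls and floor 5 mm thick; origin: centre of its underside
- reader: hand-held label reader, about 0.17 kg: grey bar 150 (x) x 36 (y) x 30 (z) mm, with a white head, 40 mm wide, bent 45 degrees down at its +x end. Origin: centre of the bar's underside; balance point x = +9, z = 15 mm; there the bar's sides (y = +-18 mm) can be gripped while it lies in its cradle
- reader_window (a point): centre of the red window at the end of the reader's head; its x axis is the way the reader looks (45 degrees down from the bar's x). It lies at x 99, y 0, z -15 mm in the reader's frame
- cradle: black fixed cradle, base 150 (x) x 75 (y) x 10 mm; origin: centre of its underside. Saddles at x = +-52 mm (16 mm thick, 60 mm wide; cheeks 44 mm apart, 53 mm high) carry the bar, its underside 35 mm above the bench, the reader's x along the cradle's x, its origin above the cradle's; fingers fit between the saddles
- jar: brown glass jar, 60 mm across, 75 mm high; a bystander, leave it alone. Origin: centre of its underside
- flask: green bottle, 56 mm across, 110 mm high; a bystander, leave it alone. Origin: centre of its underside
- brush: varnish brush, 200 mm, lying; a bystander, leave it alone. Origin: on its handle
- tin: round brass tin, 64 mm across, 26 mm high; a bystander, leave it alone. Origin: centre of its underside
- cup: white cup, 72 mm across, 80 mm high; a bystander, leave it alone. Origin: centre of its underside
- scraper: steel scraper plate 110 x 60 x 4 mm, lying; a bystander, leave it alone. Origin: centre of its underside

How it is judged:
By the outcome, as a careful person would: the job done as asked, in the order asked, and still so for the second after the job is handed in, with the robot touching nothing.
Of slip1, slip2, slip3, slip4, slip5 only 3 to 5 are there at a start; the rules pass over those that are not, and their reading is None.
At some moment in a run one of slip1, slip2, slip3, slip4, slip5 may be knocked a few centimetres aside while the robot is not near it.
It also fails if it takes over 210 s, if anything falls off the work surface, if the arm or the gripper's body presses on something with over 40 N, if the wrist force passes 120 N, or if a joint passes its speed limit or range.

## Working session

There is one attempt and no reset: what is moved stays moved. The work goes in short steps, Python scripts to look and compute and a tool call to move; the robot and the scene stay as the last step left them, time stands still between calls to the robot, and variables do not carry over. Pictures are saved under pics/ and viewed, and the job is handed in when it is done.

Besides the shell and the picture viewer there is one more tool, called after "Emit:" as name([rows], argument=value, ...), one row to a line, values as JSON. arm_command: Moves the arm, as the interface text tells. Its arguments: {"type":"object","properties":{"commands":{"type":"array"}},"required":["commands"]}

```bash
ls; mkdir -p pics; python3 - <<'E'
from plant import env
import cv2
print(env.sense(), env.grasp_offset)
for n in("side","top"):
    im=env.snapshot(n); cv2.imwrite(f"pics/{n}0.png",im[:,:,::-1]); print(n,env.camera_info(n))
E
```

```text
pics
{'time': 0.0, 'joint_positions': array([-1.3759168 ,  0.38423835,  0.0163622 ,  1.37119993, -0.0063114 ,
        1.38819781, -0.04651117]), 'qvel': array([-4.48361127e-04, -6.30974332e-04,  5.19597966e-04, -8.53441112e-04,
       -1.27594005e-04, -1.08503309e-03, -7.36267927e-05]), 'effort': array([-4.69572660e-04, -6.27609730e+01,  8.44046362e-01, -3.71822691e+01,
        1.65703800e-02,  1.39582122e-02,  5.67465145e-05]), 'ee_pos': array([0.15915646, 0.6038554 , 0.23025792]), 'tool_rot': array([ 6.17340261e-04,  7.92109121e-01,  6.10378691e-01, -7.83310692e-04]), 'wrist_force': array([ 1.22036073,  0.41387915, -0.73880744]), 'ft_torque': array([-0.01173251, -0.02433547, -0.01236974]), 'width': 1.0034736078228412} 0.0187
side {'fx': 624.7272364520115, 'fy': 624.7272364520115, 'cx': 323.46132625788135, 'cy': 236.58183660423512, 'rvec': array([ 2.3503805 , -0.59633642,  0.22623629]), 'tvec': array([-0.52004192,  0.18758425,  1.06655363])}
top {'fx': 456.1147296989342, 'fy': 456.1147296989342, 'cx': 320.24657875698676, 'cy': 243.8160762366544, 'rvec': array([ 2.17766812, -2.21562128,  0.06788967]), 'tvec': array([-0.06186583,  0.55348175,  1.02826565])}
```

View pics/top0.png

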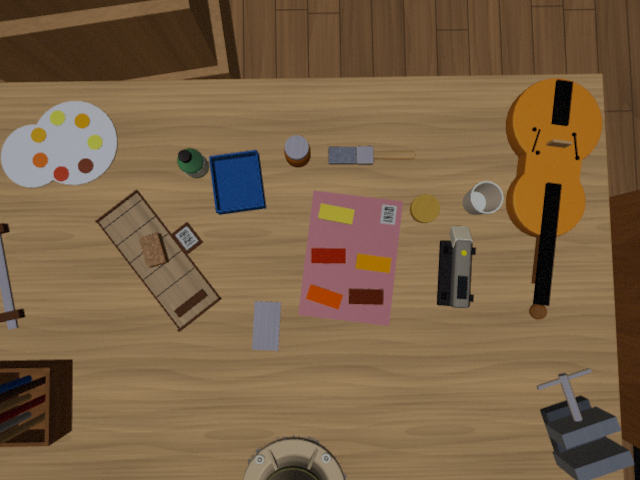

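View pics/side0.png

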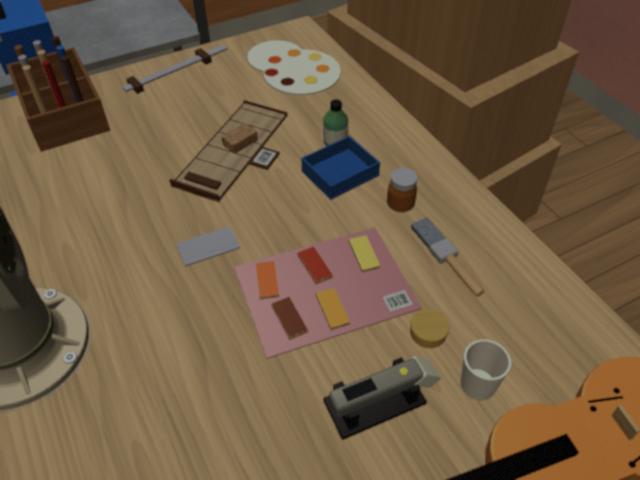

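```bash
cat > h.py <<'E'
import numpy as np, cv2
from plant import env
from scipy.spatial.transform import Rotation as R
def cam(n):
    c=env.camera_info(n); K=np.array([[c['fx'],0,c['cx']],[0,c['fy'],c['cy']],[0,0,1.]])
    return K,cv2.Rodrigues(c['rvec'])[0],c['tvec'],c
def proj(n,P):
    K,Rm,t,c=cam(n); return cv2.projectPoints(np.atleast_2d(np.array(P,float)),c['rvec'],c['tvec'],K,None)[0][:,0]
def toplane(n,uv,z):
    K,Rm,t,c=cam(n); uv=np.atleast_2d(np.array(uv,float))
    d=(Rm.T@np.linalg.inv(K)@np.c_[uv,np.ones(len(uv))].T).T; o=-Rm.T@t
    return o+d*((z-o[2])/d[:,2])[:,None]
def toolR():
    q=env.sense()['tool_rot']; return R.from_quat(q[[1,2,3,0]])
def state():
    s=env.sense(); r=toolR(); M=r.as_matrix()
    print('t',round(s['time'],2),'tcp',s['ee_pos'].round(4),'x',M[:,0].round(3),'z',M[:,2].round(3),'F',s['wrist_force'].round(1),'w',round(s['width'],3))
def Rdown(yaw,flip=False):
    "tool z down, tool x along (cos yaw, sin yaw)"
    x=np.array([np.cos(yaw),np.sin(yaw),0]); z=np.array([0,0,-1.]); return R.from_matrix(np.c_[x,np.cross(z,x),z])
def plan(pos,rot,cur=None):
    "shift (cm, tool axes now) and rotvec (tool axes) to target"
    if cur is None: p,r=env.sense()['ee_pos'],toolR()
    else: p,r=cur
    sh=r.inv().apply(np.array(pos)-p)*100; rv=(r.inv()*rot).as_rotvec()
    n=max(np.abs(sh).max()/4,np.linalg.norm(sh)/4.1, np.linalg.norm(rv)/.12)
    print('shift cm',sh.round(2),'rot',rv.round(3),'min rows',round(n,1))
    return sh,rv
E
python3 - <<'E'
from h import *
print(proj('top',[[.159,.604,.23],[0,0,0],[.6,0,0]]),proj('side',[[.159,.604,.23],[0,0,0],[.6,0,0]]))
for l in ['slip1','slip2','slip3','slip4','slip5','tray','first_line','tray_label','mat','mat_label','block','bin','reader','reader_window','cradle','jar','flask','brush','tin','cup','scraper']:
    for n in ('top','side'):
        d=env.place_of(l,n)[:2]
        z={'first_line':.006,'tray_label':.006,'mat_label':.003,'block':.006,'reader':.035,'reader_window':.02}.get(l,.003 if 'slip' in l else 0)
        print(l,n,[(np.round(x['point'],1),round(x['conf'],2),toplane(n,x['point'][::-1],z)[0][:2].round(4)) for x in d])
state()
E
```

```text
[[-58.66347762 466.68776671]
 [292.80433461 489.32770682]
 [289.15839132 224.25295034]] [[  2.21920814  35.6212644 ]
 [ 18.84996712 346.45815873]
 [327.18766649 223.69927066]]
slip1 top [(array([260. , 373.1]), 0.86, array([ 0.5134, -0.1931])), (array([297.3, 325.1]), 0.84, array([ 0.4296, -0.0805]))]
slip1 side [(array([266.2, 312.8]), 0.81, array([ 0.5222, -0.0857])), (array([276.4, 266.9]), 0.77, array([ 0.4357, -0.0665]))]
slip2 top [(array([260. , 373.1]), 0.86, array([ 0.5134, -0.1931])), (array([297.3, 325.1]), 0.84, array([ 0.4296, -0.0805]))]
slip2 side [(array([266.2, 312.8]), 0.81, array([ 0.5222, -0.0857])), (array([276.4, 266.9]), 0.77, array([ 0.4357, -0.0665]))]
slip3 top [(array([260. , 373.1]), 0.86, array([ 0.5134, -0.1931])), (array([297.3, 325.1]), 0.84, array([ 0.4296, -0.0805]))]
slip3 side [(array([266.2, 312.8]), 0.81, array([ 0.5222, -0.0857])), (array([276.4, 266.9]), 0.77, array([ 0.4357, -0.0665]))]
slip4 top [(array([260. , 373.1]), 0.86, array([ 0.5134, -0.1931])), (array([297.3, 325.1]), 0.84, array([ 0.4296, -0.0805]))]
slip4 side [(array([266.2, 312.8
[... 2657 characters left out ...]
2699]))]
brush side [(array([259.7, 447.4]), 0.8, array([ 0.7567, -0.1921]))]
tin top [(array([208.8, 424.4]), 0.8, array([ 0.6309, -0.3162])), (array([255.5, 161.8]), 0.64, array([0.5324, 0.2955]))]
tin side [(array([332.8, 427.4]), 0.96, array([ 0.6287, -0.3099]))]
cup top [(array([202.3, 471. ]), 0.65, array([ 0.6444, -0.4258]))]
cup side [(array([383.9, 480.4]), 0.57, array([ 0.6482, -0.4323])), (array([297.6, 395.6]), 0.41, array([ 0.6212, -0.2201]))]
scraper top [(array([325.1, 265.3]), 0.97, array([0.3683, 0.058 ]))]
scraper side [(array([247.7, 208.1]), 0.92, array([0.366 , 0.0546]))]
t 2.2 tcp [0.1593 0.6044 0.2313] x [ 0.255  0.967 -0.   ] z [-0. -0. -1.] F [-0.2 -0.1 -0.7] w 0.997
```

```bash
cat >> h.py <<'E'
def rect(n,im,x0,x1,y0,y1,z,s=2000):
    "rectified picture: up=+x, left=+y, s px per m"
    w=int((y1-y0)*s);h=int((x1-x0)*s)
    src=proj(n,[[x1,y1,z],[x1,y0,z],[x0,y0,z],[x0,y1,z]]).astype(np.float32)
    H=cv2.getPerspectiveTransform(src,np.float32([[0,0],[w,0],[w,h],[0,h]]))
    return cv2.warpPerspective(im,H,(w,h),flags=cv2.INTER_CUBIC)
E
python3 - <<'E'
from h import *
for n in('top','side'):
    im=cv2.imread(f'pics/{n}0.png')
    cv2.imwrite(f'pics/tray_{n}.png',rect(n,im,.36,.70,.14,.44,.006,1700))
    cv2.imwrite(f'pics/mat_{n}.png',rect(n,im,.36,.70,-.30,.0,.011,1700))
E
```

```text
(no output)
```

View pics/tray_top.png

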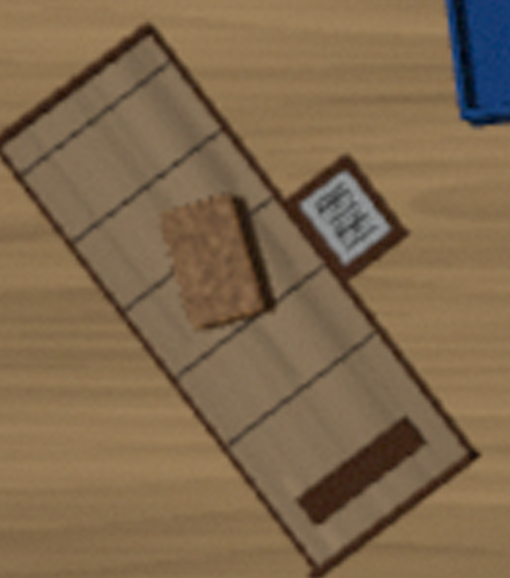

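View pics/tray_side.png

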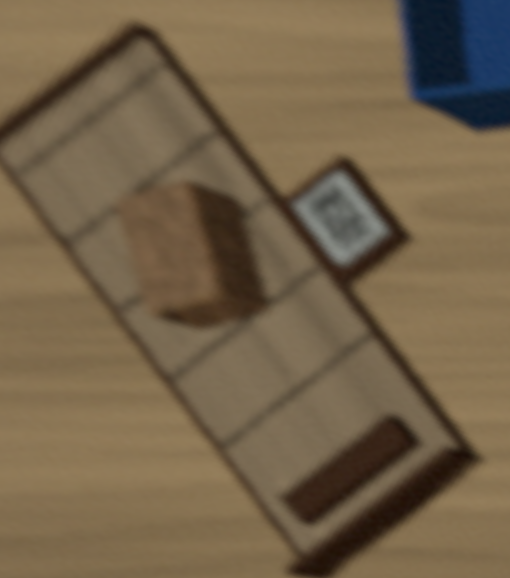

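View pics/mat_side.png

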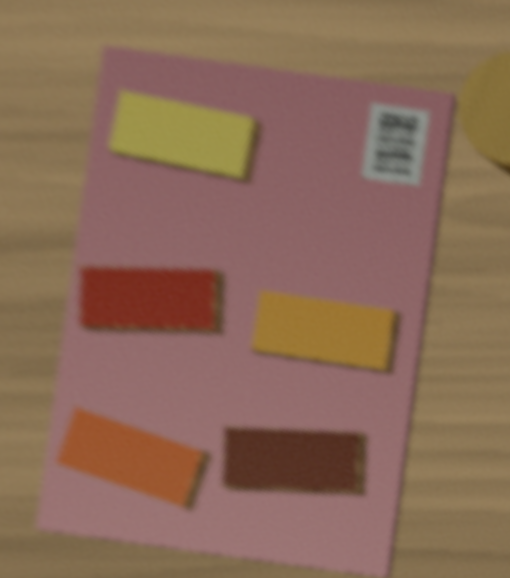

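```bash
cat > meas.py <<'E'
from h import *
from scipy.optimize import minimize
from scipy.ndimage import map_coordinates
def samp(g,n,P):
    uv=proj(n,P); return map_coordinates(g,[uv[:,1],uv[:,0]],order=1)
def trayfit(n,im,x0,lines=range(5),zf=.006):
    g=cv2.cvtColor(im,cv2.COLOR_BGR2GRAY).astype(float)
    ys=np.linspace(-.052,.052,60)
    def W(p,q): # local->world
        c,s=np.cos(p[2]),np.sin(p[2]); return np.c_[p[0]+c*q[:,0]-s*q[:,1],p[1]+s*q[:,0]+c*q[:,1],np.full(len(q),zf)]
    def cost(p):
        t=0
        for k in lines:
            x=-.065+.05*k
            a=samp(g,n,W(p,np.c_[np.full(60,x),ys])); b=(samp(g,n,W(p,np.c_[np.full(60,x-.006),ys]))+samp(g,n,W(p,np.c_[np.full(60,x+.006),ys])))/2
            t+=np.clip(a-b,-25,10).mean()
        xs=np.linspace(-.1,.14,100)
        for sgn in(1,-1):
            m=np.ones(100,bool) if sgn>0 else np.abs(xs)>.036
            inn=samp(g,n,W(p,np.c_[xs,np.full(100,sgn*.052)])); o=samp(g,n,W(p,np.c_[xs,np.full(100,sgn*.0575)]))
            t+=np.clip(o-inn,-40,10)[m].mean()*.6
        return t
    best=min((minimize(cost,np.array(x0)+np.array(d),method='Nelder-Mead',options=dict(xatol=1e-5,fatol=1e-4,initial_simplex=np.array(x0)+np.array(d)+np.array([[0,0,0],[.004,0,0],[0,.004,0],[0,0,.02]]))) for d in([0,0,0],[.002,.002,0],[-.002,0,.01],[0,-.002,-.01])),key=lambda r:r.fun)
    return best.x,best.fun
def slips(n,im,z=.011,roi=(.36,.70,-.30,.0),s=2000):
    r=rect(n,im,*roi,z,s); hsv=cv2.cvtColor(r,cv2.COLOR_BGR2HSV)
    x0,x1,y0,y1=roi; out=[]
    h,sa,v=[hsv[...,i].astype(int) for i in range(3)]
    names={'slip1':(25,34,120,255,120),'slip2':(17,23,140,255,120),'slip3':(8,14,150,255,140),'slip4':(0,7,190,255,90),'slip5':(0,8,120,190,50)}
    return r,hsv
E
python3 - <<'E'
from meas import *
x0=[.4709+.065*.8,.2641+.065*.6,.644]
for n in('top','side'):
    im=cv2.imread(f'pics/{n}0.png'); x,f=trayfit(n,im,x0); print(n,x.round(4),np.degrees(x[2]).round(2),f)
    r,hsv=slips(n,im)
    for nm,(x,y) in dict(s1=(.62,-.105),s4=(.525,-.09),s2=(.51,-.19),s3=(.43,-.08),s5=(.43,-.17)).items():
        i,j=int((.70-x)*2000),int((0-y)*2000); print(nm,np.median(hsv[i-5:i+5,j-5:j+5].reshape(-1,3),0))
    print('mat',hsv[int(.14*2000),int(.05*2000*1.)], hsv[int(.2*2000),int(.15*2000)])
E
```

```text
Traceback (most recent call last):
  File "meas.py", line 23, in trayfit
    best=min((minimize(cost,np.array(x0)+np.array(d),method='Nelder-Mead',options=dict(xatol=1e-5,fatol=1e-4,initial_simplex=np.array(x0)+np.array(d)+np.array([[0,0,0],[.004,0,0],[0,.004,0],[0,0,.02]]))) for d in([0,0,0],[.002,.002,0],[-.002,0,.01],[0,-.002,-.01])),key=lambda r:r.fun)
  File "meas.py", line 23, in <genexpr>
    best=min((minimize(cost,np.array(x0)+np.array(d),method='Nelder-Mead',options=dict(xatol=1e-5,fatol=1e-4,initial_simplex=np.array(x0)+np.array(d)+np.array([[0,0,0],[.004,0,0],[0,.004,0],[0,0,.02]]))) for d in([0,0,0],[.002,.002,0],[-.002,0,.01],[0,-.002,-.01])),key=lambda r:r.fun)
              ~~~~~~~~^^^^^^^^^^^^^^^^^^^^^^^^^^^^^^^^^^^^^^^^^^^^^^^^^^^^^^^^^^^^^^^^^^^^^^^^^^^^^^^^^^^^^^^^^^^^^^^^^^^^^^^^^^^^^^^^^^^^^^^^^^^^^^^^^^^^^^^^^^^^^^^^^^^^^^^^^^^^^^^^^^^^^^^^^^^^^^^^^^^^^
  File "meas.py", line 15, in cost
    a=samp(g,n,W(p,np.c_[np.full(60,x),ys])); b=(samp(g,n,W(p,np.c_[np.full(60,x-.006),ys]))+samp(g,n,W(p,np.c_[np.full(60,x+.006),ys])))/2
                                                                                             ~~~~^^^^^^^^^^^^^^^^^^^^^^^^^^^^^^^^^^^^^^^
  File "meas.py", line 5, in samp
    uv=proj(n,P); return map_coordinates(g,[uv[:,1],uv[:,0]],order=1)
  File "h.py", line 8, in proj
    K,Rm,t,c=cam(n); return cv2.projectPoints(np.atleast_2d(np.array(P,float)),c['rvec'],c['tvec'],K,None)[0][:,0]
             ~~~^^^
  File "h.py", line 5, in cam
    c=env.camera_info(n); K=np.array([[c['fx'],0,c['cx']],[0,c['fy'],c['cy']],[0,0,1.]])
ValueError: time passes only in moves, steps and waits
```

```bash
python3 - <<'E'
s=open('h.py').read()
s=s.replace("    c=env.camera_info(n); K","    c=CI[n]; K")
s=s.replace("def cam(n)","CI={'side': {'fx': 624.7272364520115, 'fy': 624.7272364520115, 'cx': 323.46132625788135, 'cy': 236.58183660423512, 'rvec': np.array([ 2.3503805 , -0.59633642,  0.22623629]), 'tvec': np.array([-0.52004192,  0.18758425,  1.06655363])},\n'top': {'fx': 456.1147296989342, 'fy': 456.1147296989342, 'cx': 320.24657875698676, 'cy': 243.8160762366544, 'rvec': np.array([ 2.17766812, -2.21562128,  0.06788967]), 'tvec': np.array([-0.06186583,  0.55348175,  1.02826565])}}\ndef cam(n)",1)
open('h.py','w').write(s)
E
python3 - <<'E'
from meas import *
x0=[.4709+.065*.8,.2641+.065*.6,.644]
for n in('top','side'):
    im=cv2.imread(f'pics/{n}0.png'); x,f=trayfit(n,im,x0); print(n,x.round(4),np.degrees(x[2]).round(2),f)
    r,hsv=slips(n,im)
    for nm,(x,y) in dict(s1=(.62,-.105),s4=(.525,-.09),s2=(.51,-.19),s3=(.43,-.08),s5=(.43,-.17)).items():
        i,j=int((.70-x)*2000),int((0-y)*2000); print(nm,np.median(hsv[i-5:i+5,j-5:j+5].reshape(-1,3),0))
    print('mat',hsv[int(.14*2000),int(.05*2000*1.)], hsv[int(.2*2000),int(.15*2000)])
E
```

```text
top [0.5235 0.302  0.6494] 37.21 -157.03067101981514
s1 [ 27. 176. 163.]
s4 [  5. 234. 124.]
s2 [ 20. 255. 164.]
s3 [ 11. 255. 166.]
s5 [  6. 205.  72.]
mat [175  87 147] [ 10 119 143]
side [0.523  0.3043 0.6509] 37.29 -103.4596999333276
s1 [ 26. 136. 157.]
s4 [  5. 191. 122.]
s2 [ 19. 173. 156.]
s3 [ 11. 180. 156.]
s5 [  8. 149.  87.]
mat [179  70 142] [ 18 146 154]
```

```bash
cat >> meas.py <<'E'
HUE={'slip1':27,'slip2':20,'slip3':11,'slip4':5,'slip5':7}
SEED=dict(slip1=(.62,-.105),slip4=(.525,-.09),slip2=(.51,-.19),slip3=(.43,-.08),slip5=(.43,-.17))
def findslip(n,im,nm,seed,z=.011,s=2000,half=.07):
    roi=(seed[0]-half,seed[0]+half,seed[1]-half,seed[1]+half)
    r=rect(n,im,*roi,z,s); lab=cv2.cvtColor(r,cv2.COLOR_BGR2LAB).astype(float)
    c=len(r)//2; ref=np.median(lab[c-10:c+10,c-10:c+10].reshape(-1,3),0)
    m=(np.linalg.norm((lab-ref)*[.7,1,1],axis=2)<22).astype(np.uint8)
    m=cv2.morphologyEx(m,cv2.MORPH_OPEN,np.ones((9,9),np.uint8))
    k,l,st,ce=cv2.connectedComponentsWithStats(m)
    i=l[c,c]
    cn=max(cv2.findContours((l==i).astype(np.uint8),cv2.RETR_EXTERNAL,cv2.CHAIN_APPROX_NONE)[0],key=cv2.contourArea)
    b=cv2.boxPoints(cv2.minAreaRect(cn)); P=np.c_[roi[1]-b[:,1]/s,roi[3]-b[:,0]/s]
    e1,e2=P[1]-P[0],P[2]-P[1]; L=e1 if np.linalg.norm(e1)>np.linalg.norm(e2) else e2
    if L[1]<0:L=-L
    return P.mean(0),np.degrees(np.arctan2(L[1],L[0])),np.linalg.norm(e1),np.linalg.norm(e2)
E
python3 - <<'E'
from meas import *
ims={n:cv2.imread(f'pics/{n}0.png') for n in('top','side')}
for nm,sd in SEED.items():
    for n in ims:
        c,a,l,w=findslip(n,ims[n],nm,sd); print(nm,n,c.round(4),round(a,1),round(l,4),round(w,4))
for n in ims:
    for nm,(b,z) in {'block':((.545,.307),.034)}.items():
        print(nm,n,findslip(n,ims[n],nm,b,z))
    cv2.imwrite(f'pics/bin_{n}.png',rect(n,ims[n],.60,.78,.02,.22,.04,2500))
    cv2.imwrite(f'pics/rd_{n}.png',rect(n,ims[n],.37,.65,-.50,-.28,.065,2000))
E
```

```text
slip1 top [ 0.6225 -0.1089] 78.2 0.0349 0.0788
slip1 side [ 0.6218 -0.1064] 78.4 0.0356 0.0799
slip4 top [ 0.5258 -0.0887] 88.5 0.034 0.078
slip4 side [ 0.5247 -0.0873] 88.8 0.0354 0.08
slip2 top [ 0.5069 -0.1917] 81.8 0.0349 0.0792
slip2 side [ 0.5061 -0.1896] 81.5 0.0362 0.0806
slip3 top [ 0.4321 -0.0779] 70.6 0.0346 0.0784
slip3 side [ 0.4313 -0.0762] 70.8 0.036 0.0815
slip5 top [ 0.4308 -0.173 ] 87.6 0.034 0.0779
slip5 side [ 0.429  -0.1731] 87.6 0.036 0.0827
block top (array([0.54550004, 0.30725002], dtype=float32), np.float32(90.0), np.float32(0.13899997), np.float32(0.13949996))
block side (array([0.54550004, 0.30725   ], dtype=float32), np.float32(90.0), np.float32(0.1395), np.float32(0.139))
```

View pics/bin_top.png

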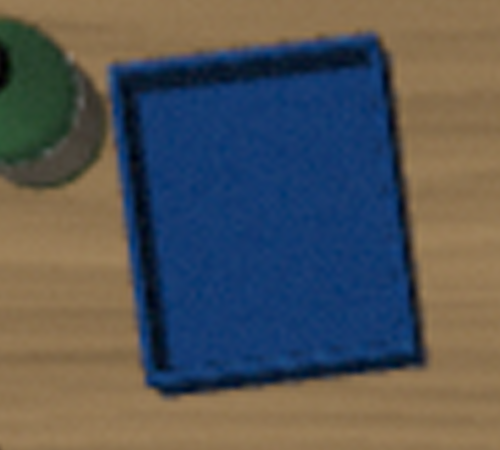

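View pics/rd_top.png

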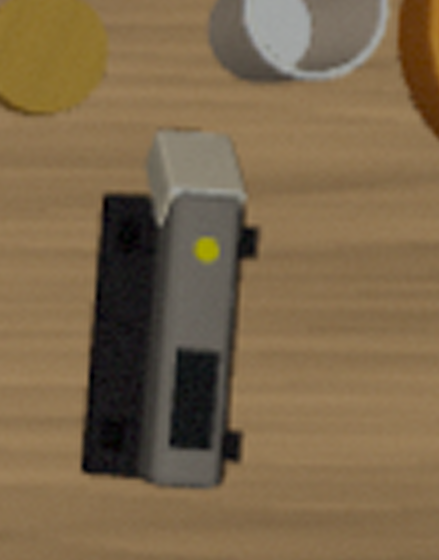

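View pics/rd_side.png

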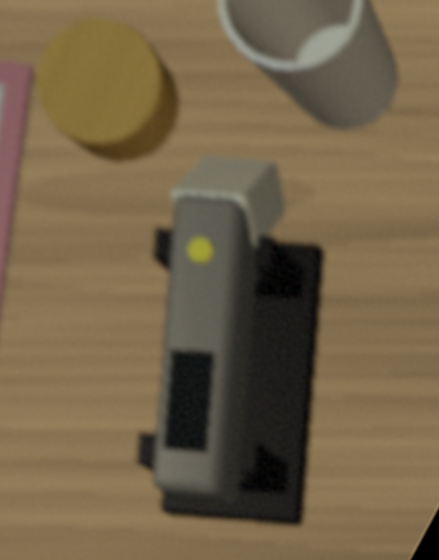

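```bash
python3 - <<'E'
from h import *
a=[rect(n,cv2.imread(f'pics/{n}0.png'),.48,.61,.24,.37,.034,3000) for n in('top','side')]
cv2.imwrite('pics/blk.png',np.hstack(a))
E
```

```text
(no output)
```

View pics/blk.png

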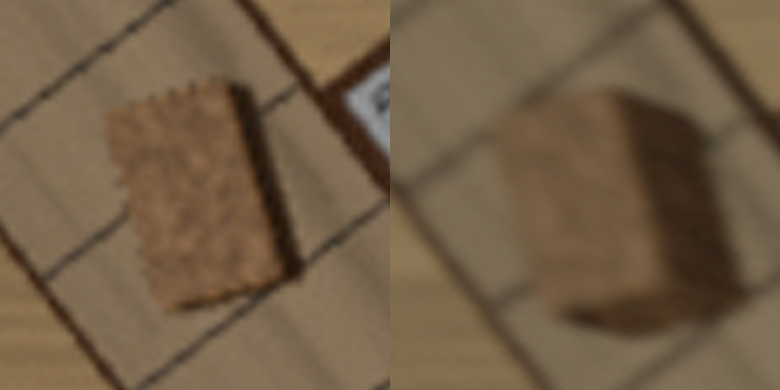

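```bash
cat >> h.py <<'E'
def table(pos,rot,n,pre=''):
    "n equal rows in world straight line + slerp, printed in tool axes of each row"
    s=env.sense(); p,r=s['ee_pos'],toolR(); rv=(r.inv()*rot).as_rotvec(); d=(np.array(pos)-p)/n
    rows=[]
    for i in range(n):
        ri=r*R.from_rotvec(rv*i/n); sh=ri.inv().apply(d)*100
        w=rv/n
        rows.append({k:round(float(v),3 if k[0]=='w' else 2) for k,v in zip(('tx','ty','tz','wx','wy','wz'),list(sh)+list(w)) if abs(v)>(.0015 if k[0]=='w' else .004)})
    import json
    print('max shift',np.linalg.norm(d)*100,'turn',np.linalg.norm(rv)/n); print(json.dumps(rows))
E
python3 - <<'E'
from h import *
table([.5437,.3058,.15],Rdown(np.radians(106.6)),12)
E
```

```text
max shift 4.112328069711593 turn 0.04562050153829316
[{"tx": -1.59, "ty": 3.73, "tz": 0.68, "wz": -0.046}, {"tx": -1.76, "ty": 3.66, "tz": 0.68, "wz": -0.046}, {"tx": -1.92, "ty": 3.57, "tz": 0.68, "wz": -0.046}, {"tx": -2.08, "ty": 3.48, "tz": 0.68, "wz": -0.046}, {"tx": -2.24, "ty": 3.38, "tz": 0.68, "wz": -0.046}, {"tx": -2.39, "ty": 3.28, "tz": 0.68, "wz": -0.046}, {"tx": -2.54, "ty": 3.16, "tz": 0.68, "wz": -0.046}, {"tx": -2.68, "ty": 3.04, "tz": 0.68, "wz": -0.046}, {"tx": -2.82, "ty": 2.92, "tz": 0.68, "wz": -0.046}, {"tx": -2.95, "ty": 2.79, "tz": 0.68, "wz": -0.046}, {"tx": -3.07, "ty": 2.65, "tz": 0.68, "wz": -0.046}, {"tx": -3.19, "ty": 2.51, "tz": 0.68, "wz": -0.046}]
```

Emit:
arm_command([
  {"tx": -1.6,"ty": 3.7,"tz": 0.7,"wz": -0.046},
  {"tx": -1.8,"ty": 3.7,"tz": 0.7,"wz": -0.046},
  {"tx": -1.9,"ty": 3.6,"tz": 0.7,"wz": -0.046},
  {"tx": -2.1,"ty": 3.5,"tz": 0.7,"wz": -0.046},
  {"tx": -2.2,"ty": 3.4,"tz": 0.7,"wz": -0.046},
  {"tx": -2.4,"ty": 3.3,"tz": 0.7,"wz": -0.046},
  {"tx": -2.5,"ty": 3.2,"tz": 0.7,"wz": -0.046},
  {"tx": -2.7,"ty": 3.0,"tz": 0.7,"wz": -0.046},
  {"tx": -2.8,"ty": 2.9,"tz": 0.7,"wz": -0.046},
  {"tx": -2.9,"ty": 2.8,"tz": 0.7,"wz": -0.046},
  {"tx": -3.1,"ty": 2.6,"tz": 0.7,"wz": -0.046},
  {"tx": -3.2,"ty": 2.5,"tz": 0.7,"wz": -0.046},
])

```text
validation failed for argument at $.co...
```

```bash
python3 - <<'E'
from h import *
state(); print(env.sense()['joint_positions'].round(2))
plan([.5437,.3058,.15],Rdown(np.radians(106.6)))
E
```

```text
t 2.2 tcp [0.1593 0.6044 0.2313] x [ 0.255  0.967 -0.   ] z [-0. -0. -1.] F [-0.2 -0.1 -0.7] w 0.997
[-1.38  0.38  0.02  1.37 -0.01  1.39 -0.05]
shift cm [-19.07  44.78   8.12] rot [-0.     0.    -0.547] min rows 12.0
```

Emit:
arm_command([
  {"tx": -1.6,"ty": 3.7,"tz": 0.7,"wx": 0,"wy": 0,"wz": -0.046,"jaw": -1},
])

```text
time: 2.28
ee_pos: [0.1823, 0.5841, 0.2249]
tool_rot: [-0.003, 0.774, 0.633, -0.001]
wrist_force: [-2.0, -0.1, -0.8]
width: 1.003
```

```bash
python3 - <<'E'
s=open('h.py').read()
i=s.index("        rows.append("); j=s.index("    import json")
s=s[:i]+"        rows.append('{'+', '.join('\"%s\": %g'%(k,round(float(v),3 if k[0]=='w' else 1)) for k,v in zip(('tx','ty','tz','wx','wy','wz'),list(sh)+list(w)))+', \"jaw\": %g}'%jaw)\n    print('max shift',np.linalg.norm(d)*100,'turn',np.linalg.norm(rv)/n); print('['+', '.join(rows)+']')\n"
s=s.replace("def table(pos,rot,n,pre='')","def table(pos,rot,n,jaw=-1)")
open('h.py','w').write(s)
E
python3 - <<'E'
from h import *
table([.5437,.3058,.15],Rdown(np.radians(106.6)),12)
E
```

```text
max shift 3.851844525585219 turn 0.04081452066749526
[{"tx": -1.7, "ty": 3.4, "tz": 0.6, "wx": -0, "wy": -0, "wz": -0.041, "jaw": -1}, {"tx": -1.8, "ty": 3.3, "tz": 0.6, "wx": -0, "wy": -0, "wz": -0.041, "jaw": -1}, {"tx": -1.9, "ty": 3.3, "tz": 0.6, "wx": -0, "wy": -0, "wz": -0.041, "jaw": -1}, {"tx": -2.1, "ty": 3.2, "tz": 0.6, "wx": -0, "wy": -0, "wz": -0.041, "jaw": -1}, {"tx": -2.2, "ty": 3.1, "tz": 0.6, "wx": -0, "wy": -0, "wz": -0.041, "jaw": -1}, {"tx": -2.3, "ty": 3, "tz": 0.6, "wx": -0, "wy": -0, "wz": -0.041, "jaw": -1}, {"tx": -2.5, "ty": 2.9, "tz": 0.6, "wx": -0, "wy": -0, "wz": -0.041, "jaw": -1}, {"tx": -2.6, "ty": 2.8, "tz": 0.6, "wx": -0, "wy": -0, "wz": -0.041, "jaw": -1}, {"tx": -2.7, "ty": 2.7, "tz": 0.6, "wx": -0, "wy": -0, "wz": -0.041, "jaw": -1}, {"tx": -2.8, "ty": 2.6, "tz": 0.6, "wx": -0, "wy": -0, "wz": -0.041, "jaw": -1}, {"tx": -2.9, "ty": 2.5, "tz": 0.6, "wx": -0, "wy": -0, "wz": -0.041, "jaw": -1}, {"tx": -3, "ty": 2.3, "tz": 0.6, "wx": -0, "wy": -0, "wz": -0.041, "jaw": -1}]
```

Emit:
arm_command([
  {"tx": -1.7,"ty": 3.4,"tz": 0.6,"wx": 0,"wy": 0,"wz": -0.041,"jaw": -0.5},
  {"tx": -1.8,"ty": 3.3,"tz": 0.6,"wx": 0,"wy": 0,"wz": -0.041,"jaw": -0.5},
  {"tx": -1.9,"ty": 3.3,"tz": 0.6,"wx": 0,"wy": 0,"wz": -0.041,"jaw": -0.5},
  {"tx": -2.1,"ty": 3.2,"tz": 0.6,"wx": 0,"wy": 0,"wz": -0.041,"jaw": -0.5},
  {"tx": -2.2,"ty": 3.1,"tz": 0.6,"wx": 0,"wy": 0,"wz": -0.041,"jaw": -0.5},
  {"tx": -2.3,"ty": 3,"tz": 0.6,"wx": 0,"wy": 0,"wz": -0.041,"jaw": -0.5},
  {"tx": -2.5,"ty": 2.9,"tz": 0.6,"wx": 0,"wy": 0,"wz": -0.041,"jaw": -0.5},
  {"tx": -2.6,"ty": 2.8,"tz": 0.6,"wx": 0,"wy": 0,"wz": -0.041,"jaw": -0.5},
  {"tx": -2.7,"ty": 2.7,"tz": 0.6,"wx": 0,"wy": 0,"wz": -0.041,"jaw": -0.5},
  {"tx": -2.8,"ty": 2.6,"tz": 0.6,"wx": 0,"wy": 0,"wz": -0.041,"jaw": -0.5},
  {"tx": -2.9,"ty": 2.5,"tz": 0.6,"wx": 0,"wy": 0,"wz": -0.041,"jaw": -0.5},
  {"tx": -3,"ty": 2.3,"tz": 0.6,"wx": 0,"wy": 0,"wz": -0.041,"jaw": -0.5},
])

```text
time: 3.28
ee_pos: [0.5603, 0.3012, 0.1487]
tool_rot: [-0.004, 0.582, 0.813, 0.003]
wrist_force: [0.8, 1.0, 0.0]
width: 0.753
```

```bash
python3 - <<'E'
from h import *
state(); print(env.sense()['joint_positions'].round(2))
plan([.5437,.3058,.15],Rdown(np.radians(106.6)))
table([.5437,.3058,.02],Rdown(np.radians(106.6)),5)
E
```

```text
t 3.28 tcp [0.5603 0.3012 0.1487] x [-0.323  0.946  0.01 ] z [-0.002  0.01  -1.   ] F [0.8 1.  0. ] w 0.753
[-0.65  0.45  0.16  1.46 -0.08  1.23  1.42]
shift cm [ 0.98 -1.42 -0.12] rot [ 0.001 -0.01   0.039] min rows 0.4
max shift 2.5970229246730634 turn 0.008129925379949695
[{"tx": 0.2, "ty": -0.3, "tz": 2.6, "wx": 0, "wy": -0.002, "wz": 0.008, "jaw": -1}, {"tx": 0.2, "ty": -0.3, "tz": 2.6, "wx": 0, "wy": -0.002, "wz": 0.008, "jaw": -1}, {"tx": 0.2, "ty": -0.3, "tz": 2.6, "wx": 0, "wy": -0.002, "wz": 0.008, "jaw": -1}, {"tx": 0.2, "ty": -0.3, "tz": 2.6, "wx": 0, "wy": -0.002, "wz": 0.008, "jaw": -1}, {"tx": 0.2, "ty": -0.3, "tz": 2.6, "wx": 0, "wy": -0.002, "wz": 0.008, "jaw": -1}]
```

Emit:
arm_command([
  {"tx": 0.5,"ty": -0.7,"tz": 2.0,"wx": 0,"wy": -0.005,"wz": 0.02,"jaw": -0.5},
  {"tx": 0.5,"ty": -0.7,"tz": 3.0,"wx": 0,"wy": -0.005,"wz": 0.019,"jaw": -0.5},
  {"tx": 0,"ty": 0,"tz": 3,"wx": 0,"wy": 0,"wz": 0,"jaw": -0.5},
  {"tx": 0,"ty": 0,"tz": 2,"wx": 0,"wy": 0,"wz": 0,"jaw": -0.5},
  {"tx": 0,"ty": 0,"tz": 0,"wx": 0,"wy": 0,"wz": 0,"jaw": -0.5},
  {"tx": 0,"ty": 0,"tz": 0,"wx": 0,"wy": 0,"wz": 0,"jaw": -0.5},
])

```text
time: 3.78
ee_pos: [0.5562, 0.2914, 0.0451]
tool_rot: [0.005, 0.605, 0.796, 0.0]
wrist_force: [0.7, 1.0, 0.3]
width: 0.752
```

```bash
python3 - <<'E'
from h import *
state()
plan([.5437,.3058,.014],Rdown(np.radians(106.6)))
im={n:env.snapshot(n) for n in('top','side')}
a=im['side'][60:240,150:390,::-1]; b=im['top'][180:340,60:270,::-1]
cv2.imwrite('pics/b1.png',np.vstack([cv2.resize(a,(720,300)),cv2.resize(b,(400,300),interpolation=3).repeat(1,0) if 0 else cv2.copyMakeBorder(cv2.resize(b,(394,300)),0,0,0,326,0)]))
E
```

```text
t 3.78 tcp [0.5562 0.2914 0.0451] x [-0.267  0.964 -0.008] z [ 0.008 -0.005 -1.   ] F [0.7 1.  0.3] w 0.752
shift cm [ 1.74 -0.84  3.09] rot [ 0.007  0.008 -0.02 ] min rows 0.9
```

View pics/b1.png

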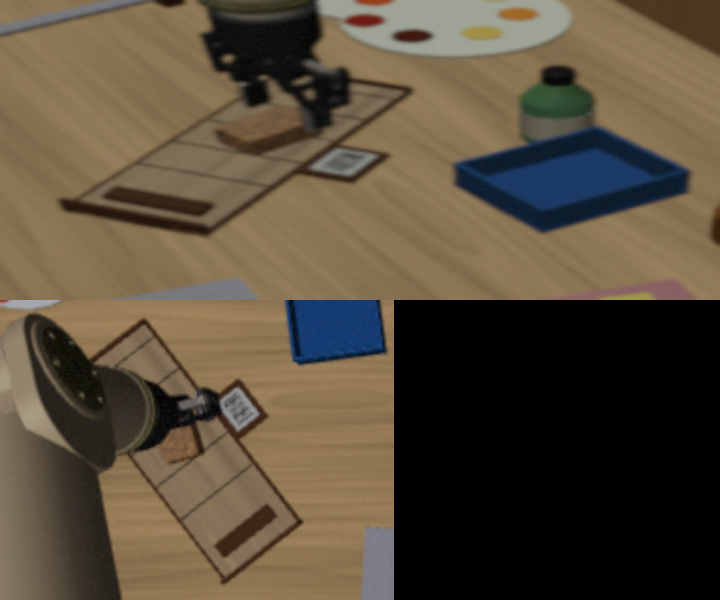

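Emit:
arm_command([
  {"tx": 1.7,"ty": -0.8,"tz": 0,"wx": 0.007,"wy": 0.008,"wz": -0.02,"jaw": -0.5},
])

```text
time: 3.97
ee_pos: [0.5473, 0.3032, 0.0477]
tool_rot: [0.002, 0.599, 0.801, 0.001]
wrist_force: [1.5, -0.4, 0.7]
width: 0.751
```

Emit:
arm_command([
  {"tx": 0,"ty": 0,"tz": 0,"wx": 0,"wy": 0,"wz": 0,"jaw": -0.5},
])

```text
time: 4.05
ee_pos: [0.5453, 0.308, 0.0492]
tool_rot: [0.0, 0.597, 0.802, 0.003]
wrist_force: [-0.4, 1.3, -0.9]
width: 0.751
```

Emit:
arm_command([
  {"tx": 0,"ty": 0,"tz": 0,"wx": 0,"wy": 0,"wz": 0,"jaw": -0.5},
])

```text
time: 4.13
ee_pos: [0.5459, 0.309, 0.0509]
tool_rot: [0.001, 0.597, 0.803, 0.004]
wrist_force: [0.0, -0.3, 0.2]
width: 0.753
```

```bash
python3 - <<'E'
from h import *
state()
plan([.5437,.3058,.014],Rdown(np.radians(106.6)))
E
```

```text
t 4.13 tcp [0.5459 0.309  0.0509] x [-0.288  0.958  0.004] z [ 0.006  0.006 -1.   ] F [ 0.  -0.3  0.2] w 0.753
shift cm [-0.25 -0.33  3.69] rot [ 0.007 -0.004  0.003] min rows 0.9
```

Emit:
arm_command([
  {"tx": -0.1,"ty": -0.2,"tz": 2.0,"wx": 0.004,"wy": -0.002,"wz": 0,"jaw": -0.5},
  {"tx": -0.1,"ty": -0.1,"tz": 1.2,"wx": 0.003,"wy": -0.002,"wz": 0,"jaw": -0.5},
  {"tx": 0,"ty": 0,"tz": 0,"wx": 0,"wy": 0,"wz": 0,"jaw": -0.5},
])

```text
time: 4.38
ee_pos: [0.5456, 0.3102, 0.0231]
tool_rot: [0.001, 0.595, 0.803, 0.004]
wrist_force: [-0.5, 0.1, 0.6]
width: 0.745
```

```bash
python3 - <<'E'
from h import *
state()
plan([.5437,.3058,.014],Rdown(np.radians(106.6)))
E
```

```text
t 4.38 tcp [0.5456 0.3102 0.0231] x [-0.291  0.957  0.003] z [ 0.007  0.006 -1.   ] F [-0.5  0.1  0.6] w 0.745
shift cm [-0.37 -0.32  0.91] rot [ 0.009 -0.003  0.006] min rows 0.3
```

Emit:
arm_command([
  {"tx": -0.4,"ty": -0.3,"tz": 1.0,"wx": 0.009,"wy": -0.003,"wz": 0.006,"jaw": -0.5},
  {"tx": -0.1,"ty": 0,"tz": 0.1,"wx": 0,"wy": 0,"wz": 0,"jaw": -0.3},
  {"tx": 0,"ty": 0,"tz": 0.1,"wx": 0,"wy": 0,"wz": 0,"jaw": 0.5},
  {"tx": 0,"ty": 0,"tz": 0.1,"wx": 0,"wy": 0,"wz": 0,"jaw": 0.5},
  {"tx": 0,"ty": 0,"tz": 0.1,"wx": 0,"wy": 0,"wz": 0,"jaw": 0.5},
  {"tx": 0,"ty": 0,"tz": 0.1,"wx": 0,"wy": 0,"wz": 0,"jaw": 0.5},
])

```text
time: 4.88
ee_pos: [0.5454, 0.305, 0.0119]
tool_rot: [-0.0, 0.598, 0.801, 0.001]
wrist_force: [-3.8, 0.3, 5.6]
width: 0.514
```

```bash
python3 - <<'E'
from h import *
state()
plan([.5437,.3058,.014],Rdown(np.radians(106.6)))
E
```

```text
t 4.88 tcp [0.5454 0.305  0.0119] x [-0.284  0.959  0.002] z [ 0.001  0.002 -1.   ] F [-3.8  0.3  5.6] w 0.514
shift cm [ 0.12 -0.14 -0.21] rot [ 0.001 -0.002 -0.001] min rows 0.1
```

```bash
python3 - <<'E'
from h import *
table([.5437,.3058,.11],Rdown(np.radians(106.6)),3,.5)
E
```

```text
max shift 3.270788446053728 turn 0.0008439030436120646
[{"tx": 0, "ty": -0, "tz": -3.3, "wx": 0, "wy": -0.001, "wz": -0, "jaw": 0.5}, {"tx": 0, "ty": -0, "tz": -3.3, "wx": 0, "wy": -0.001, "wz": -0, "jaw": 0.5}, {"tx": 0, "ty": -0, "tz": -3.3, "wx": 0, "wy": -0.001, "wz": -0, "jaw": 0.5}]
```

Emit:
arm_command([
  {"tx": 0,"ty": 0,"tz": -2.5,"wx": 0,"wy": 0,"wz": 0,"jaw": 0.5},
  {"tx": 0,"ty": 0,"tz": -4,"wx": 0,"wy": 0,"wz": 0,"jaw": 0.5},
  {"tx": 0,"ty": 0,"tz": -3,"wx": 0,"wy": 0,"wz": 0,"jaw": 0.5},
])

```text
time: 5.13
ee_pos: [0.5408, 0.3016, 0.102]
tool_rot: [-0.003, 0.598, 0.801, -0.006]
wrist_force: [0.8, -0.1, 0.1]
width: 0.51
```

```bash
python3 - <<'E'
from h import *
state()
table([.694,.114,.125],Rdown(np.radians(97)),7,.5)
E
```

```text
t 5.13 tcp [0.5408 0.3016 0.102 ] x [-0.284  0.959 -0.003] z [-0.012 -0.007 -1.   ] F [ 0.8 -0.1  0.1] w 0.51
max shift 3.4760963810664687 turn 0.02370682782201808
[{"tx": -3.2, "ty": 1.3, "tz": -0.3, "wx": -0.002, "wy": 0.001, "wz": 0.024, "jaw": 0.5}, {"tx": -3.2, "ty": 1.4, "tz": -0.3, "wx": -0.002, "wy": 0.001, "wz": 0.024, "jaw": 0.5}, {"tx": -3.1, "ty": 1.5, "tz": -0.3, "wx": -0.002, "wy": 0.001, "wz": 0.024, "jaw": 0.5}, {"tx": -3.1, "ty": 1.6, "tz": -0.3, "wx": -0.002, "wy": 0.001, "wz": 0.024, "jaw": 0.5}, {"tx": -3.1, "ty": 1.6, "tz": -0.3, "wx": -0.002, "wy": 0.001, "wz": 0.024, "jaw": 0.5}, {"tx": -3, "ty": 1.7, "tz": -0.3, "wx": -0.002, "wy": 0.001, "wz": 0.024, "jaw": 0.5}, {"tx": -3, "ty": 1.8, "tz": -0.3, "wx": -0.002, "wy": 0.001, "wz": 0.024, "jaw": 0.5}]
```

Emit:
arm_command([
  {"tx": -3.2,"ty": 1.3,"tz": -0.3,"wx": -0.002,"wy": 0.001,"wz": 0.024,"jaw": 0.5},
  {"tx": -3.2,"ty": 1.4,"tz": -0.3,"wx": -0.002,"wy": 0.001,"wz": 0.024,"jaw": 0.5},
  {"tx": -3.1,"ty": 1.5,"tz": -0.3,"wx": -0.002,"wy": 0.001,"wz": 0.024,"jaw": 0.5},
  {"tx": -3.1,"ty": 1.6,"tz": -0.3,"wx": -0.002,"wy": 0.001,"wz": 0.024,"jaw": 0.5},
  {"tx": -3.1,"ty": 1.6,"tz": 0,"wx": -0.002,"wy": 0.001,"wz": 0.024,"jaw": 0.5},
  {"tx": -3,"ty": 1.7,"tz": 0,"wx": -0.002,"wy": 0.001,"wz": 0.024,"jaw": 0.5},
  {"tx": -1.5,"ty": 0.8,"tz": 0,"wx": 0,"wy": 0,"wz": 0.01,"jaw": 0.5},
  {"tx": 0,"ty": 0,"tz": 0,"wx": 0,"wy": 0,"wz": 0,"jaw": 0.5},
])

```text
time: 5.8
ee_pos: [0.6913, 0.124, 0.127]
tool_rot: [0.001, 0.658, 0.753, 0.009]
wrist_force: [-0.0, -1.1, -0.9]
width: 0.514
```

```bash
python3 - <<'E'
from h import *
state()
table([.694,.114,.021],Rdown(np.radians(97)),4,.5)
E
```

```text
t 5.8 tcp [0.6913 0.124  0.127 ] x [-0.134  0.991  0.009] z [ 0.014  0.011 -1.   ] F [-0.  -1.1 -0.9] w 0.514
max shift 2.6623581331359505 turn 0.005370537316363263
[{"tx": -0.3, "ty": -0, "tz": 2.6, "wx": 0.004, "wy": -0.002, "wz": 0.003, "jaw": 0.5}, {"tx": -0.3, "ty": 0, "tz": 2.6, "wx": 0.004, "wy": -0.002, "wz": 0.003, "jaw": 0.5}, {"tx": -0.3, "ty": 0, "tz": 2.6, "wx": 0.004, "wy": -0.002, "wz": 0.003, "jaw": 0.5}, {"tx": -0.3, "ty": 0, "tz": 2.6, "wx": 0.004, "wy": -0.002, "wz": 0.003, "jaw": 0.5}]
```

Emit:
arm_command([
  {"tx": -1.0,"ty": 0,"tz": 1.5,"wx": 0.01,"wy": -0.008,"wz": 0.012,"jaw": 0.5},
  {"tx": -0.2,"ty": 0,"tz": 2.6,"wx": 0.004,"wy": 0,"wz": 0,"jaw": 0.5},
  {"tx": 0,"ty": 0,"tz": 2.6,"wx": 0,"wy": 0,"wz": 0,"jaw": 0.5},
])

```text
time: 6.05
ee_pos: [0.6979, 0.1104, 0.0641]
tool_rot: [0.003, 0.664, 0.748, 0.005]
wrist_force: [-0.4, 0.4, -1.6]
width: 0.517
```

```bash
python3 - <<'E'
from h import *
state()
plan([.694,.114,.021],Rdown(np.radians(97)))
E
```

```text
t 6.05 tcp [0.6979 0.1104 0.0641] x [-0.118  0.993  0.001] z [ 0.012  0.002 -1.   ] F [-0.4  0.4 -1.6] w 0.517
shift cm [ 0.39 -0.4   4.31] rot [ 0.012 -0.001 -0.004] min rows 1.1
```

Emit:
arm_command([
  {"tx": 0.4,"ty": -0.4,"tz": 2.2,"wx": 0.01,"wy": 0,"wz": -0.004,"jaw": 0.5},
  {"tx": 0,"ty": 0,"tz": 1.2,"wx": 0,"wy": 0,"wz": 0,"jaw": 0.5},
  {"tx": 0,"ty": 0,"tz": 0.3,"wx": 0,"wy": 0,"wz": 0,"jaw": 0.5},
  {"tx": 0,"ty": 0,"tz": 0.1,"wx": 0,"wy": 0,"wz": 0,"jaw": -0.3},
  {"tx": 0,"ty": 0,"tz": 0.1,"wx": 0,"wy": 0,"wz": 0,"jaw": -0.3},
  {"tx": 0,"ty": 0,"tz": 0.1,"wx": 0,"wy": 0,"wz": 0,"jaw": -0.3},
])

```text
time: 6.55
ee_pos: [0.6872, 0.1165, 0.0135]
tool_rot: [-0.004, 0.661, 0.75, -0.004]
wrist_force: [-0.5, 0.5, 0.0]
width: 0.649
```

```bash
python3 - <<'E'
from h import *
state()
E
```

```text
t 6.55 tcp [0.6872 0.1165 0.0135] x [-0.126  0.992  0.001] z [-0.011 -0.001 -1.   ] F [-0.5  0.5  0. ] w 0.649
```

```bash
python3 - <<'E'
from h import *
def g(c,a,o=.010): return np.r_[np.array(c)+o*np.array([np.cos(np.radians(a)),np.sin(np.radians(a))]),0]
p=g((.6222,-.1077),78.3); print(p)
s=env.sense()
# after lift
import h
class E: pass
old=env.sense
def fake():
    d=dict(old()); d['ee_pos']=np.array([.687,.1165,.11]); return d
h.env=type('X',(),{'sense':staticmethod(fake)})
table(p+[0,0,.09],Rdown(np.radians(-11.7)),16,-.2)
E
```

```text
[ 0.62422787 -0.09790777  0.        ]
max shift 1.4018825593642317 turn 0.11881024146951989
[{"tx": -1.3, "ty": -0.6, "tz": 0.1, "wx": -0.001, "wy": 0.001, "wz": 0.119, "jaw": -0.2}, {"tx": -1.3, "ty": -0.4, "tz": 0.1, "wx": -0.001, "wy": 0.001, "wz": 0.119, "jaw": -0.2}, {"tx": -1.4, "ty": -0.2, "tz": 0.1, "wx": -0.001, "wy": 0.001, "wz": 0.119, "jaw": -0.2}, {"tx": -1.4, "ty": -0.1, "tz": 0.1, "wx": -0.001, "wy": 0.001, "wz": 0.119, "jaw": -0.2}, {"tx": -1.4, "ty": 0.1, "tz": 0.1, "wx": -0.001, "wy": 0.001, "wz": 0.119, "jaw": -0.2}, {"tx": -1.4, "ty": 0.3, "tz": 0.1, "wx": -0.001, "wy": 0.001, "wz": 0.119, "jaw": -0.2}, {"tx": -1.3, "ty": 0.4, "tz": 0.1, "wx": -0.001, "wy": 0.001, "wz": 0.119, "jaw": -0.2}, {"tx": -1.3, "ty": 0.6, "tz": 0.1, "wx": -0.001, "wy": 0.001, "wz": 0.119, "jaw": -0.2}, {"tx": -1.2, "ty": 0.7, "tz": 0.1, "wx": -0.001, "wy": 0.001, "wz": 0.119, "jaw": -0.2}, {"tx": -1.1, "ty": 0.9, "tz": 0.1, "wx": -0.001, "wy": 0.001, "wz": 0.119, "jaw": -0.2}, {"tx": -1, "ty": 1, "tz": 0.1, "wx": -0.001, "wy": 0.001, "wz": 0.119, "jaw": -0.2}, {"tx": -0.9, "ty": 1.1, "tz": 0.1, "wx": -0.001, "wy": 0.001, "wz": 0.119, "jaw": -0.2}, {"tx": -0.7, "ty": 1.2, "tz": 0.1, "wx": -0.001, "wy": 0.001, "wz": 0.119, "jaw": -0.2}, {"tx": -0.6, "ty": 1.3, "tz": 0.1, "wx": -0.001, "wy": 0.001, "wz": 0.119, "jaw": -0.2}, {"tx": -0.4, "ty": 1.3, "tz": 0.1, "wx": -0.001, "wy": 0.001, "wz": 0.119, "jaw": -0.2}, {"tx": -0.3, "ty": 1.4, "tz": 0.1, "wx": -0.001, "wy": 0.001, "wz": 0.119, "jaw": -0.2}]
```

Emit:
arm_command([
  {"tx": 0,"ty": 0,"tz": -2.5,"wx": 0,"wy": 0,"wz": 0,"jaw": -0.3},
  {"tx": 0,"ty": 0,"tz": -4,"wx": 0,"wy": 0,"wz": 0,"jaw": -0.3},
  {"tx": 0,"ty": 0,"tz": -2.5,"wx": 0,"wy": 0,"wz": 0,"jaw": -0.2},
])

```text
time: 6.8
ee_pos: [0.6853, 0.1166, 0.1017]
tool_rot: [-0.007, 0.661, 0.75, -0.007]
wrist_force: [1.0, 0.1, 1.1]
width: 0.6
```

Emit:
arm_command([
  {"tx": -1.3,"ty": -0.6,"tz": 0,"wx": 0,"wy": 0,"wz": 0.119,"jaw": -0.2},
  {"tx": -1.3,"ty": -0.4,"tz": 0,"wx": 0,"wy": 0,"wz": 0.119,"jaw": -0.2},
  {"tx": -1.4,"ty": -0.2,"tz": 0,"wx": 0,"wy": 0,"wz": 0.119,"jaw": -0.2},
  {"tx": -1.4,"ty": -0.1,"tz": 0,"wx": 0,"wy": 0,"wz": 0.119,"jaw": -0.2},
  {"tx": -1.4,"ty": 0.1,"tz": 0,"wx": 0,"wy": 0,"wz": 0.119,"jaw": -0.2},
  {"tx": -1.4,"ty": 0.3,"tz": 0,"wx": 0,"wy": 0,"wz": 0.119,"jaw": -0.2},
  {"tx": -1.3,"ty": 0.4,"tz": 0,"wx": 0,"wy": 0,"wz": 0.119,"jaw": -0.2},
  {"tx": -1.3,"ty": 0.6,"tz": 0,"wx": 0,"wy": 0,"wz": 0.119,"jaw": -0.2},
  {"tx": -1.2,"ty": 0.7,"tz": 0,"wx": 0,"wy": 0,"wz": 0.119,"jaw": -0.2},
  {"tx": -1.1,"ty": 0.9,"tz": 0,"wx": 0,"wy": 0,"wz": 0.119,"jaw": -0.2},
  {"tx": -1,"ty": 1,"tz": 0,"wx": 0,"wy": 0,"wz": 0.119,"jaw": -0.2},
  {"tx": -0.9,"ty": 1.1,"tz": 0,"wx": 0,"wy": 0,"wz": 0.119,"jaw": -0.2},
])

```text
time: 7.8
ee_pos: [0.6492, -0.0433, 0.1345]
tool_rot: [-0.004, 0.994, 0.107, 0.017]
wrist_force: [0.3, -0.5, 0.3]
width: 0.6
```

```bash
cat >> h.py <<'E'
def g(c,a,o=.010): return np.r_[np.array(c)+o*np.array([np.cos(np.radians(a)),np.sin(np.radians(a))]),0]
def pics(tag,crop=None):
    for n in('top','side'): cv2.imwrite(f'pics/{n}{tag}.png',env.snapshot(n)[:,:,::-1])
E
python3 - <<'E'
from h import *
state(); pics('1')
table(g((.6222,-.1077),78.3)+[0,0,.05],Rdown(np.radians(-11.7)),5,-.2)
E
```

```text
t 7.8 tcp [ 0.6492 -0.0433  0.1345] x [0.976 0.213 0.036] z [ 0.034  0.012 -0.999] F [ 0.3 -0.5  0.3] w 0.6
max shift 2.044953375384417 turn 0.08399949531841172
[{"tx": -0.8, "ty": 0.9, "tz": 1.7, "wx": -0.002, "wy": -0.007, "wz": 0.084, "jaw": -0.2}, {"tx": -0.7, "ty": 1, "tz": 1.7, "wx": -0.002, "wy": -0.007, "wz": 0.084, "jaw": -0.2}, {"tx": -0.6, "ty": 1, "tz": 1.7, "wx": -0.002, "wy": -0.007, "wz": 0.084, "jaw": -0.2}, {"tx": -0.5, "ty": 1.1, "tz": 1.7, "wx": -0.002, "wy": -0.007, "wz": 0.084, "jaw": -0.2}, {"tx": -0.4, "ty": 1.1, "tz": 1.7, "wx": -0.002, "wy": -0.007, "wz": 0.084, "jaw": -0.2}]
```

View pics/side1.png

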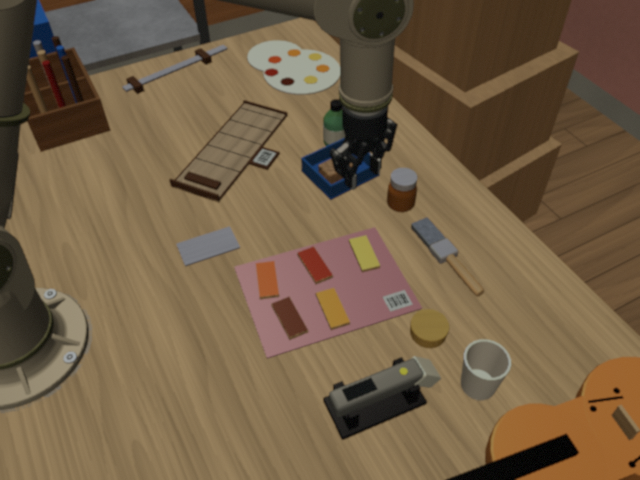

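Emit:
arm_command([
  {"tx": -0.8,"ty": 0.9,"tz": 1.7,"wx": -0.002,"wy": -0.007,"wz": 0.084,"jaw": -0.2},
  {"tx": -0.7,"ty": 1,"tz": 1.7,"wx": -0.002,"wy": -0.007,"wz": 0.084,"jaw": -0.2},
  {"tx": -0.6,"ty": 1,"tz": 1.7,"wx": -0.002,"wy": -0.007,"wz": 0.084,"jaw": -0.2},
  {"tx": -0.5,"ty": 1.1,"tz": 1.7,"wx": -0.002,"wy": -0.007,"wz": 0.084,"jaw": -0.2},
  {"tx": -0.3,"ty": 0.7,"tz": 1.2,"wx": -0.002,"wy": -0.007,"wz": 0.07,"jaw": -0.2},
  {"tx": 0,"ty": 0,"tz": 0.2,"wx": 0,"wy": 0,"wz": 0,"jaw": -0.2},
])

```text
time: 8.4
ee_pos: [0.6316, -0.0883, 0.0567]
tool_rot: [-0.003, 0.996, -0.086, 0.007]
wrist_force: [-1.2, -0.3, -0.0]
width: 0.599
```

```bash
python3 - <<'E'
from h import *
state()
plan(g((.6222,-.1077),78.3)+[0,0,.005],Rdown(np.radians(-11.7)))
E
```

```text
t 8.4 tcp [ 0.6316 -0.0883  0.0567] x [ 0.985 -0.172  0.013] z [ 0.014  0.005 -1.   ] F [-1.2 -0.3 -0. ] w 0.599
shift cm [-0.63  1.11  5.15] rot [-0.007 -0.012  0.032] min rows 1.3
```

Emit:
arm_command([
  {"tx": -0.6,"ty": 1.1,"tz": 1.5,"wx": -0.007,"wy": -0.012,"wz": 0.032,"jaw": -0.2},
  {"tx": 0,"ty": 0,"tz": 1.0,"wx": 0,"wy": 0,"wz": 0,"jaw": -0.2},
  {"tx": 0,"ty": 0,"tz": 0.2,"wx": 0,"wy": 0,"wz": 0,"jaw": -0.2},
])

```text
time: 8.65
ee_pos: [0.6262, -0.0954, 0.0293]
tool_rot: [-0.001, 0.995, -0.096, 0.002]
wrist_force: [-0.4, 1.4, 0.1]
width: 0.597
```

```bash
python3 - <<'E'
from h import *
state()
plan(g((.6222,-.1077),78.3)+[0,0,.005],Rdown(np.radians(-11.7)))
E
```

```text
t 8.65 tcp [ 0.6262 -0.0954  0.0293] x [ 0.982 -0.19   0.003] z [ 0.004  0.002 -1.   ] F [-0.4  1.4  0.1] w 0.597
shift cm [-0.15  0.29  2.43] rot [-0.002 -0.003  0.013] min rows 0.6
```

Emit:
arm_command([
  {"tx": -0.2,"ty": 0.4,"tz": 1.4,"wx": 0,"wy": -0.003,"wz": 0.015,"jaw": -0.2},
  {"tx": 0,"ty": 0,"tz": 0.7,"wx": 0,"wy": 0,"wz": 0,"jaw": -0.2},
  {"tx": 0,"ty": 0,"tz": 0.2,"wx": 0,"wy": 0,"wz": 0,"jaw": -0.2},
])

```text
time: 8.9
ee_pos: [0.6245, -0.0975, 0.0047]
tool_rot: [-0.002, 0.995, -0.101, 0.001]
wrist_force: [-0.3, 0.7, 0.2]
width: 0.601
```

```bash
python3 - <<'E'
from h import *
state()
plan(g((.6222,-.1077),78.3)+[0,0,.005],Rdown(np.radians(-11.7)))
E
```

```text
t 8.9 tcp [ 0.6245 -0.0975  0.0047] x [ 0.98  -0.2    0.001] z [ 0.002  0.003 -1.   ] F [-0.3  0.7  0.2] w 0.601
shift cm [-0.02  0.04 -0.03] rot [-0.004 -0.001  0.003] min rows 0.0
```

Emit:
arm_command([
  {"tx": 0,"ty": 0,"tz": 0.1,"wx": 0,"wy": 0,"wz": 0,"jaw": 0.6},
  {"tx": 0,"ty": 0,"tz": 0.1,"wx": 0,"wy": 0,"wz": 0,"jaw": 0.6},
  {"tx": 0,"ty": 0,"tz": 0.1,"wx": 0,"wy": 0,"wz": 0,"jaw": 0.6},
])

```text
time: 9.15
ee_pos: [0.6248, -0.0974, 0.0027]
tool_rot: [-0.002, 0.995, -0.1, 0.001]
wrist_force: [-5.4, 1.2, 9.0]
width: 0.398
```

```bash
python3 - <<'E'
from h import *
state()
plan(g((.6222,-.1077),78.3)+[0,0,.005],Rdown(np.radians(-11.7)))
E
```

```text
t 9.15 tcp [ 0.6248 -0.0974  0.0027] x [ 0.98  -0.199  0.001] z [ 0.002  0.004 -1.   ] F [-5.4  1.2  9. ] w 0.398
shift cm [-0.04  0.06 -0.23] rot [-0.004 -0.001  0.004] min rows 0.1
```

```bash
cat >> h.py <<'E'
T=[.5232,.3031,np.radians(37.25)]
def target(i,off,dz=.0008,dx=0,dy=0,pitch=9.05,h=0.0003):
    "TCP pose to lay slip i (0..); off = distance slip centre lies behind TCP; h: TCP below underside"
    c,s=np.cos(T[2]),np.sin(T[2]); f=np.array([c,s,0]); l=np.array([-s,c,0]); up=np.array([0,0,1.]); a=np.radians(pitch)
    C=np.array([T[0],T[1],.0125+dz])+f*(-.065+.05*i-.0395+dx)+l*dy
    u=f*np.cos(a)-up*np.sin(a); n=f*np.sin(a)+up*np.cos(a)
    M=np.c_[np.cross(u,n),-u,-n]
    return C+u*off-n*h, R.from_matrix(M)
E
python3 - <<'E'
from h import *
p,r=target(0,.0106); print(p, (toolR().inv()*r).as_rotvec())
E
```

```text
[0.44831281 0.24615446 0.01133639] [-0.15574764 -0.05663456  0.7189526 ]
```

Emit:
arm_command([
  {"tx": 0,"ty": 0,"tz": -1.5,"wx": 0,"wy": 0,"wz": 0,"jaw": 0.6},
  {"tx": 0,"ty": 0,"tz": -3,"wx": 0,"wy": 0,"wz": 0,"jaw": 0.6},
  {"tx": 0,"ty": 0,"tz": -2,"wx": 0,"wy": 0,"wz": 0,"jaw": 0.6},
])

```text
time: 9.4
ee_pos: [0.622, -0.0967, 0.0657]
tool_rot: [-0.002, 0.995, -0.099, -0.003]
wrist_force: [1.3, -0.5, -0.1]
width: 0.404
```

```bash
python3 - <<'E'
from h import *
state()
p,r=target(0,.0106); table(p+[0,0,.05],r,11,.6)
E
```

```text
t 9.4 tcp [ 0.622  -0.0967  0.0657] x [ 0.98  -0.198 -0.006] z [-0.005  0.005 -1.   ] F [ 1.3 -0.5 -0.1] w 0.404
max shift 3.4937502294525453 turn 0.06711254870683266
[{"tx": -2.2, "ty": -2.7, "tz": 0.1, "wx": -0.014, "wy": -0.005, "wz": 0.066, "jaw": 0.6}, {"tx": -2.3, "ty": -2.6, "tz": 0, "wx": -0.014, "wy": -0.005, "wz": 0.066, "jaw": 0.6}, {"tx": -2.5, "ty": -2.4, "tz": 0, "wx": -0.014, "wy": -0.005, "wz": 0.066, "jaw": 0.6}, {"tx": -2.7, "ty": -2.3, "tz": -0, "wx": -0.014, "wy": -0.005, "wz": 0.066, "jaw": 0.6}, {"tx": -2.8, "ty": -2.1, "tz": -0, "wx": -0.014, "wy": -0.005, "wz": 0.066, "jaw": 0.6}, {"tx": -2.9, "ty": -1.9, "tz": -0, "wx": -0.014, "wy": -0.005, "wz": 0.066, "jaw": 0.6}, {"tx": -3, "ty": -1.7, "tz": -0.1, "wx": -0.014, "wy": -0.005, "wz": 0.066, "jaw": 0.6}, {"tx": -3.2, "ty": -1.5, "tz": -0.1, "wx": -0.014, "wy": -0.005, "wz": 0.066, "jaw": 0.6}, {"tx": -3.2, "ty": -1.3, "tz": -0.1, "wx": -0.014, "wy": -0.005, "wz": 0.066, "jaw": 0.6}, {"tx": -3.3, "ty": -1.1, "tz": -0.1, "wx": -0.014, "wy": -0.005, "wz": 0.066, "jaw": 0.6}, {"tx": -3.4, "ty": -0.9, "tz": -0.1, "wx": -0.014, "wy": -0.005, "wz": 0.066, "jaw": 0.6}]
```

Emit:
arm_command([
  {"tx": -2.2,"ty": -2.7,"tz": 0.1,"wx": -0.014,"wy": -0.005,"wz": 0.066,"jaw": 0.6},
  {"tx": -2.3,"ty": -2.6,"tz": 0.1,"wx": -0.014,"wy": -0.005,"wz": 0.066,"jaw": 0.6},
  {"tx": -2.5,"ty": -2.4,"tz": 0.1,"wx": -0.014,"wy": -0.005,"wz": 0.066,"jaw": 0.6},
  {"tx": -2.7,"ty": -2.3,"tz": 0.1,"wx": -0.014,"wy": -0.005,"wz": 0.066,"jaw": 0.6},
  {"tx": -2.8,"ty": -2.1,"tz": 0.1,"wx": -0.014,"wy": -0.005,"wz": 0.066,"jaw": 0.6},
  {"tx": -2.9,"ty": -1.9,"tz": 0.1,"wx": -0.014,"wy": -0.005,"wz": 0.066,"jaw": 0.6},
  {"tx": -3,"ty": -1.7,"tz": 0,"wx": -0.014,"wy": -0.005,"wz": 0.066,"jaw": 0.6},
  {"tx": -3.2,"ty": -1.5,"tz": 0,"wx": -0.014,"wy": -0.005,"wz": 0.066,"jaw": 0.6},
  {"tx": -3.2,"ty": -1.3,"tz": 0,"wx": -0.014,"wy": -0.005,"wz": 0.066,"jaw": 0.6},
  {"tx": -2.6,"ty": -0.9,"tz": 0,"wx": -0.014,"wy": -0.005,"wz": 0.066,"jaw": 0.6},
  {"tx": -1,"ty": -0.3,"tz": 0,"wx": -0.014,"wy": -0.005,"wz": 0.03,"jaw": 0.6},
  {"tx": 0,"ty": 0,"tz": 0,"wx": 0,"wy": 0,"wz": 0,"jaw": 0.6},
])

```text
time: 10.4
ee_pos: [0.4693, 0.2315, 0.0626]
tool_rot: [0.067, 0.892, -0.446, -0.03]
wrist_force: [-0.9, 0.1, 0.1]
width: 0.398
```

```bash
python3 - <<'E'
from h import *
state()
p,r=target(0,.0106); plan(p+[0,0,.03],r)
E
```

```text
t 10.4 tcp [0.4693 0.2315 0.0626] x [ 0.601 -0.799  0.005] z [-0.114 -0.092 -0.989] F [-0.9  0.1  0.1] w 0.398
shift cm [-2.45  0.48  2.21] rot [-0.011 -0.004 -0.007] min rows 0.8
```

Emit:
arm_command([
  {"tx": -2.2,"ty": 0.4,"tz": 1.5,"wx": -0.01,"wy": -0.004,"wz": -0.007,"jaw": 0.6},
  {"tx": 0,"ty": 0,"tz": 0.5,"wx": 0,"wy": 0,"wz": 0,"jaw": 0.6},
  {"tx": 0,"ty": 0,"tz": 0.1,"wx": 0,"wy": 0,"wz": 0,"jaw": 0.6},
])

```text
time: 10.65
ee_pos: [0.452, 0.2453, 0.0431]
tool_rot: [0.068, 0.895, -0.44, -0.033]
wrist_force: [0.2, -2.2, 0.0]
width: 0.393
```

```bash
python3 - <<'E'
from h import *
state()
p,r=target(0,.0106); plan(p,r)
E
```

```text
t 10.65 tcp [0.452  0.2453 0.0431] x [ 0.61  -0.792  0.001] z [-0.119 -0.093 -0.988] F [ 0.2 -2.2  0. ] w 0.393
shift cm [-0.3  -0.25  3.18] rot [-0.006 -0.002  0.006] min rows 0.8
```

Emit:
arm_command([
  {"tx": -0.3,"ty": -0.2,"tz": 1.5,"wx": -0.006,"wy": 0,"wz": 0.006,"jaw": 0.6},
  {"tx": 0,"ty": 0,"tz": 0.7,"wx": 0,"wy": 0,"wz": 0,"jaw": 0.6},
  {"tx": 0,"ty": 0,"tz": 0.2,"wx": 0,"wy": 0,"wz": 0,"jaw": 0.6},
])

```text
time: 10.9
ee_pos: [0.4503, 0.2448, 0.0183]
tool_rot: [0.07, 0.893, -0.443, -0.034]
wrist_force: [-0.8, -0.8, 0.3]
width: 0.398
```

```bash
python3 - <<'E'
from h import *
state()
p,r=target(0,.0106); plan(p,r)
E
```

```text
t 10.9 tcp [0.4503 0.2448 0.0183] x [ 0.604 -0.797  0.002] z [-0.122 -0.096 -0.988] F [-0.8 -0.8  0.3] w 0.398
shift cm [-0.23 -0.03  0.7 ] rot [-0.002 -0.002 -0.001] min rows 0.2
```

Emit:
arm_command([
  {"tx": -0.3,"ty": 0,"tz": 0.5,"wx": 0,"wy": 0,"wz": 0,"jaw": 0.6},
  {"tx": -0.1,"ty": 0,"tz": 0.2,"wx": 0,"wy": 0,"wz": 0,"jaw": 0.6},
  {"tx": 0,"ty": 0,"tz": 0.1,"wx": 0,"wy": 0,"wz": 0,"jaw": 0.6},
])

```text
time: 11.15
ee_pos: [0.4475, 0.2455, 0.0101]
tool_rot: [0.07, 0.892, -0.445, -0.034]
wrist_force: [-5.3, -0.1, 25.2]
width: 0.398
```

```bash
python3 - <<'E'
from h import *
state()
p,r=target(0,.0106); plan(p,r); pics('2')
ims=[rect(n,cv2.imread(f'pics/{n}2.png'),.36,.56,.16,.36,.006,1950) for n in('top','side')]
cv2.imwrite('pics/p2.png',np.hstack(ims))
E
```

```text
t 11.15 tcp [0.4475 0.2455 0.0101] x [ 0.602 -0.798  0.002] z [-0.123 -0.095 -0.988] F [-5.3 -0.1 25.2] w 0.398
shift cm [-0.   -0.08 -0.14] rot [-0.002 -0.002 -0.004] min rows 0.0
```

View pics/p2.png

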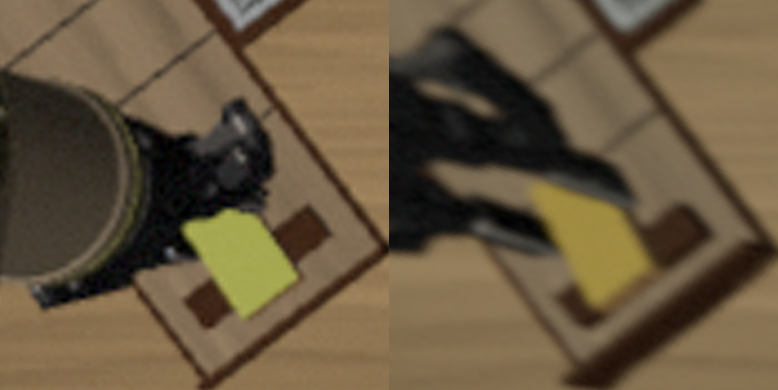

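Emit:
arm_command([
  {"tx": 0,"ty": 0,"tz": -0.1,"wx": 0,"wy": 0,"wz": 0,"jaw": 0.6},
  {"tx": 0,"ty": 0,"tz": 0,"wx": 0,"wy": 0,"wz": 0,"jaw": 0.0},
  {"tx": 0,"ty": 0,"tz": 0,"wx": 0,"wy": 0,"wz": 0,"jaw": -0.2},
  {"tx": 0,"ty": 0,"tz": 0,"wx": 0,"wy": 0,"wz": 0,"jaw": -0.2},
  {"tx": 0,"ty": 0,"tz": -2,"wx": 0,"wy": 0,"wz": 0,"jaw": -0.2},
  {"tx": 0,"ty": 0,"tz": -4,"wx": 0,"wy": 0,"wz": 0,"jaw": -0.2},
])

```text
time: 11.75
ee_pos: [0.451, 0.2485, 0.0662]
tool_rot: [0.075, 0.892, -0.445, -0.036]
wrist_force: [0.2, 1.0, -0.1]
width: 0.598
```

```bash
python3 - <<'E'
from h import *
state()
p=g((.52525,-.088),88.6); print(p); table(p+[0,0,.05],Rdown(np.radians(-1.4)),11,-.2)
E
```

```text
t 11.75 tcp [0.451  0.2485 0.0662] x [ 0.601 -0.799  0.002] z [-0.131 -0.102 -0.986] F [ 0.2  1.  -0.1] w 0.598
[ 0.52549432 -0.07800299  0.        ]
max shift 3.0480094647092146 turn 0.08326196640464432
[{"tx": 2.8, "ty": 1.2, "tz": 0.4, "wx": 0.014, "wy": 0.007, "wz": -0.082, "jaw": -0.2}, {"tx": 2.7, "ty": 1.4, "tz": 0.4, "wx": 0.014, "wy": 0.007, "wz": -0.082, "jaw": -0.2}, {"tx": 2.5, "ty": 1.6, "tz": 0.4, "wx": 0.014, "wy": 0.007, "wz": -0.082, "jaw": -0.2}, {"tx": 2.4, "ty": 1.9, "tz": 0.3, "wx": 0.014, "wy": 0.007, "wz": -0.082, "jaw": -0.2}, {"tx": 2.2, "ty": 2, "tz": 0.3, "wx": 0.014, "wy": 0.007, "wz": -0.082, "jaw": -0.2}, {"tx": 2.1, "ty": 2.2, "tz": 0.3, "wx": 0.014, "wy": 0.007, "wz": -0.082, "jaw": -0.2}, {"tx": 1.9, "ty": 2.4, "tz": 0.3, "wx": 0.014, "wy": 0.007, "wz": -0.082, "jaw": -0.2}, {"tx": 1.7, "ty": 2.5, "tz": 0.3, "wx": 0.014, "wy": 0.007, "wz": -0.082, "jaw": -0.2}, {"tx": 1.4, "ty": 2.7, "tz": 0.2, "wx": 0.014, "wy": 0.007, "wz": -0.082, "jaw": -0.2}, {"tx": 1.2, "ty": 2.8, "tz": 0.2, "wx": 0.014, "wy": 0.007, "wz": -0.082, "jaw": -0.2}, {"tx": 1, "ty": 2.9, "tz": 0.2, "wx": 0.014, "wy": 0.007, "wz": -0.082, "jaw": -0.2}]
```

Emit:
arm_command([
  {"tx": 2.8,"ty": 1.2,"tz": 0.4,"wx": 0.014,"wy": 0.007,"wz": -0.082,"jaw": -0.2},
  {"tx": 2.7,"ty": 1.4,"tz": 0.4,"wx": 0.014,"wy": 0.007,"wz": -0.082,"jaw": -0.2},
  {"tx": 2.5,"ty": 1.6,"tz": 0.4,"wx": 0.014,"wy": 0.007,"wz": -0.082,"jaw": -0.2},
  {"tx": 2.4,"ty": 1.9,"tz": 0.4,"wx": 0.014,"wy": 0.007,"wz": -0.082,"jaw": -0.2},
  {"tx": 2.2,"ty": 2,"tz": 0.4,"wx": 0.014,"wy": 0.007,"wz": -0.082,"jaw": -0.2},
  {"tx": 2.1,"ty": 2.2,"tz": 0.4,"wx": 0.014,"wy": 0.007,"wz": -0.082,"jaw": -0.2},
  {"tx": 1.9,"ty": 2.4,"tz": 0.4,"wx": 0.014,"wy": 0.007,"wz": -0.082,"jaw": -0.2},
  {"tx": 1.7,"ty": 2.5,"tz": 0.4,"wx": 0.014,"wy": 0.007,"wz": -0.082,"jaw": -0.2},
  {"tx": 1.4,"ty": 2.7,"tz": 0.4,"wx": 0.014,"wy": 0.007,"wz": -0.082,"jaw": -0.2},
  {"tx": 1.2,"ty": 2.8,"tz": 0.4,"wx": 0.014,"wy": 0.007,"wz": -0.082,"jaw": -0.2},
  {"tx": 0.6,"ty": 1.8,"tz": 0.3,"wx": 0.014,"wy": 0.007,"wz": -0.06,"jaw": -0.2},
  {"tx": 0,"ty": 0,"tz": 0.2,"wx": 0,"wy": 0,"wz": 0,"jaw": -0.2},
])

```text
time: 12.75
ee_pos: [0.5392, -0.0747, 0.0433]
tool_rot: [-0.003, 1.0, 0.005, 0.011]
wrist_force: [-0.2, -1.3, -0.3]
width: 0.599
```

```bash
python3 - <<'E'
from h import *
state()
plan(g((.52525,-.088),88.6)+[0,0,.005],Rdown(np.radians(-1.4)))
pics('3')
ims=[rect(n,cv2.imread(f'pics/{n}3.png'),.36,.56,.16,.36,.006,1950) for n in('top','side')]
cv2.imwrite('pics/p3.png',np.hstack(ims))
E
```

```text
t 12.75 tcp [ 0.5392 -0.0747  0.0433] x [1.    0.009 0.023] z [ 0.023  0.006 -1.   ] F [-0.2 -1.3 -0.3] w 0.599
shift cm [-1.46  0.34  3.8 ] rot [-0.007 -0.023  0.034] min rows 1.0
```

View pics/p3.png

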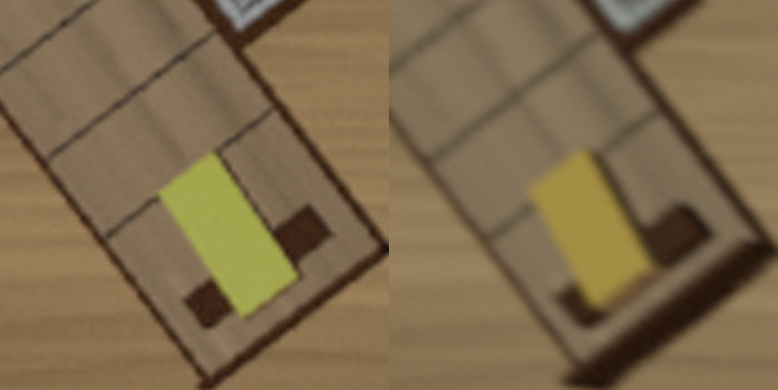

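View pics/side3.png

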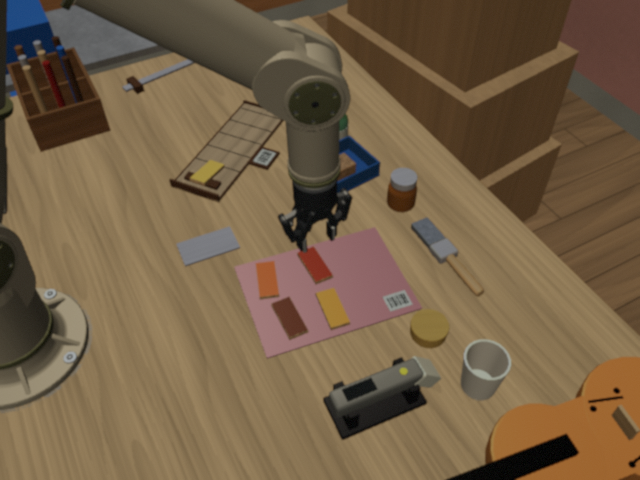

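Emit:
arm_command([
  {"tx": -1.4,"ty": 0.3,"tz": 1.0,"wx": -0.007,"wy": -0.023,"wz": 0.034,"jaw": -0.2},
  {"tx": 0,"ty": 0,"tz": 0.5,"wx": 0,"wy": 0,"wz": 0,"jaw": -0.2},
  {"tx": 0,"ty": 0,"tz": 0.2,"wx": 0,"wy": 0,"wz": 0,"jaw": -0.2},
])

```text
time: 13.1
ee_pos: [0.5255, -0.0691, 0.0253]
tool_rot: [-0.001, 1.0, -0.012, -0.001]
wrist_force: [-0.5, 0.1, 1.1]
width: 0.599
```

```bash
python3 - <<'E'
from h import *
state()
plan(g((.52525,-.088),88.6)+[0,0,.005],Rdown(np.radians(-1.4)))
E
```

```text
t 13.1 tcp [ 0.5255 -0.0691  0.0253] x [ 1.    -0.025 -0.002] z [-0.002  0.003 -1.   ] F [-0.5  0.1  1.1] w 0.599
shift cm [0.02 0.9  2.02] rot [-0.002  0.002 -0.   ] min rows 0.5
```

Emit:
arm_command([
  {"tx": 0,"ty": 0.8,"tz": 0.5,"wx": -0.002,"wy": 0.002,"wz": 0,"jaw": -0.2},
  {"tx": 0,"ty": 0.1,"tz": 0.9,"wx": 0,"wy": 0,"wz": 0,"jaw": -0.2},
  {"tx": 0,"ty": 0,"tz": 0.2,"wx": 0,"wy": 0,"wz": 0,"jaw": -0.2},
])

```text
time: 13.35
ee_pos: [0.5267, -0.0746, 0.0081]
tool_rot: [-0.001, 1.0, -0.009, 0.001]
wrist_force: [-0.1, 0.3, -0.3]
width: 0.597
```

```bash
python3 - <<'E'
from h import *
state()
plan(g((.52525,-.088),88.6)+[0,0,.005],Rdown(np.radians(-1.4)))
E
```

```text
t 13.35 tcp [ 0.5267 -0.0746  0.0081] x [ 1.    -0.017  0.002] z [ 0.002  0.002 -1.   ] F [-0.1  0.3 -0.3] w 0.597
shift cm [-0.12  0.34  0.31] rot [-0.002 -0.002  0.007] min rows 0.1
```

Emit:
arm_command([
  {"tx": -0.1,"ty": 0.4,"tz": 0.4,"wx": -0.002,"wy": -0.002,"wz": 0.007,"jaw": -0.2},
  {"tx": 0,"ty": 0,"tz": 0.1,"wx": 0,"wy": 0,"wz": 0,"jaw": 0.2},
  {"tx": 0,"ty": 0,"tz": 0.1,"wx": 0,"wy": 0,"wz": 0,"jaw": 0.6},
  {"tx": 0,"ty": 0,"tz": 0.1,"wx": 0,"wy": 0,"wz": 0,"jaw": 0.6},
])

```text
time: 13.68
ee_pos: [0.5265, -0.0783, 0.0024]
tool_rot: [-0.001, 1.0, -0.012, -0.0]
wrist_force: [-8.8, 1.5, 16.1]
width: 0.398
```

```bash
python3 - <<'E'
from h import *
state()
plan(g((.52525,-.088),88.6)+[0,0,.005],Rdown(np.radians(-1.4)))
M=toolR().as_matrix(); s=env.sense()['ee_pos']; print(((np.array([.52525,-.088,.003])-s)@M)*1000)
E
```

```text
t 13.68 tcp [ 0.5265 -0.0783  0.0024] x [ 1.    -0.024 -0.   ] z [-0.     0.002 -1.   ] F [-8.8  1.5 16.1] w 0.398
shift cm [-0.1  -0.03 -0.26] rot [-0.002  0.     0.   ] min rows 0.1
[-1.00428868  9.74379913 -0.61843331]
```

Emit:
arm_command([
  {"tx": 0,"ty": 0,"tz": -1.5,"wx": 0,"wy": 0,"wz": 0,"jaw": 0.6},
  {"tx": 0,"ty": 0,"tz": -3,"wx": 0,"wy": 0,"wz": 0,"jaw": 0.6},
  {"tx": 0,"ty": 0,"tz": -2,"wx": 0,"wy": 0,"wz": 0,"jaw": 0.6},
])

```text
time: 13.93
ee_pos: [0.5235, -0.0784, 0.0658]
tool_rot: [-0.001, 1.0, -0.012, -0.004]
wrist_force: [1.2, 0.2, 0.0]
width: 0.4
```

```bash
python3 - <<'E'
from h import *
state()
p,r=target(1,.0097,h=.0006); table(p+[0,0,.05],r,10,.6)
E
```

```text
t 13.93 tcp [ 0.5235 -0.0784  0.0658] x [ 1.    -0.025 -0.008] z [-0.008  0.001 -1.   ] F [1.2 0.2 0. ] w 0.4
max shift 3.5607501789490508 turn 0.09082768890176961
[{"tx": -0.4, "ty": -3.5, "tz": 0.1, "wx": -0.014, "wy": -0.006, "wz": 0.089, "jaw": 0.6}, {"tx": -0.8, "ty": -3.5, "tz": 0, "wx": -0.014, "wy": -0.006, "wz": 0.089, "jaw": 0.6}, {"tx": -1.1, "ty": -3.4, "tz": -0, "wx": -0.014, "wy": -0.006, "wz": 0.089, "jaw": 0.6}, {"tx": -1.4, "ty": -3.3, "tz": -0.1, "wx": -0.014, "wy": -0.006, "wz": 0.089, "jaw": 0.6}, {"tx": -1.7, "ty": -3.1, "tz": -0.1, "wx": -0.014, "wy": -0.006, "wz": 0.089, "jaw": 0.6}, {"tx": -1.9, "ty": -3, "tz": -0.1, "wx": -0.014, "wy": -0.006, "wz": 0.089, "jaw": 0.6}, {"tx": -2.2, "ty": -2.8, "tz": -0.2, "wx": -0.014, "wy": -0.006, "wz": 0.089, "jaw": 0.6}, {"tx": -2.4, "ty": -2.6, "tz": -0.2, "wx": -0.014, "wy": -0.006, "wz": 0.089, "jaw": 0.6}, {"tx": -2.7, "ty": -2.4, "tz": -0.2, "wx": -0.014, "wy": -0.006, "wz": 0.089, "jaw": 0.6}, {"tx": -2.9, "ty": -2.1, "tz": -0.2, "wx": -0.014, "wy": -0.006, "wz": 0.089, "jaw": 0.6}]
```

Emit:
arm_command([
  {"tx": -0.4,"ty": -3.5,"tz": 0.1,"wx": -0.014,"wy": -0.006,"wz": 0.089,"jaw": 0.6},
  {"tx": -0.8,"ty": -3.5,"tz": 0.1,"wx": -0.014,"wy": -0.006,"wz": 0.089,"jaw": 0.6},
  {"tx": -1.1,"ty": -3.4,"tz": 0.1,"wx": -0.014,"wy": -0.006,"wz": 0.089,"jaw": 0.6},
  {"tx": -1.4,"ty": -3.3,"tz": 0,"wx": -0.014,"wy": -0.006,"wz": 0.089,"jaw": 0.6},
  {"tx": -1.7,"ty": -3.1,"tz": 0,"wx": -0.014,"wy": -0.006,"wz": 0.089,"jaw": 0.6},
  {"tx": -1.9,"ty": -3,"tz": 0,"wx": -0.014,"wy": -0.006,"wz": 0.089,"jaw": 0.6},
  {"tx": -2.2,"ty": -2.8,"tz": -0.1,"wx": -0.014,"wy": -0.006,"wz": 0.089,"jaw": 0.6},
  {"tx": -2.4,"ty": -2.6,"tz": -0.1,"wx": -0.014,"wy": -0.006,"wz": 0.089,"jaw": 0.6},
  {"tx": -2.7,"ty": -2.4,"tz": -0.1,"wx": -0.014,"wy": -0.006,"wz": 0.089,"jaw": 0.6},
  {"tx": -2.2,"ty": -1.5,"tz": -0.1,"wx": -0.014,"wy": -0.006,"wz": 0.07,"jaw": 0.6},
  {"tx": -0.5,"ty": -0.4,"tz": 0.1,"wx": 0,"wy": 0,"wz": 0,"jaw": 0.6},
  {"tx": 0,"ty": 0,"tz": 0.1,"wx": 0,"wy": 0,"wz": 0,"jaw": 0.6},
])

```text
time: 14.93
ee_pos: [0.4971, 0.2873, 0.0556]
tool_rot: [0.065, 0.887, -0.456, -0.028]
wrist_force: [0.8, -0.1, -0.2]
width: 0.396
```

```bash
python3 - <<'E'
from h import *
state()
p,r=target(1,.0097,h=.0006);plan(p+[0,0,.03],r)
E
```

```text
t 14.93 tcp [0.4971 0.2873 0.0556] x [ 0.583 -0.812  0.01 ] z [-0.11 -0.09 -0.99] F [ 0.8 -0.1 -0.2] w 0.396
shift cm [0.35 1.24 1.63] rot [-0.016 -0.005 -0.028] min rows 0.5
```

Emit:
arm_command([
  {"tx": 0.3,"ty": 1.1,"tz": 1.2,"wx": -0.016,"wy": -0.005,"wz": -0.028,"jaw": 0.6},
  {"tx": 0,"ty": 0,"tz": 0.3,"wx": 0,"wy": 0,"wz": 0,"jaw": 0.6},
  {"tx": 0,"ty": 0,"tz": 0.1,"wx": 0,"wy": 0,"wz": 0,"jaw": 0.6},
])

```text
time: 15.18
ee_pos: [0.4887, 0.2758, 0.0409]
tool_rot: [0.071, 0.894, -0.441, -0.034]
wrist_force: [0.1, -0.3, 0.2]
width: 0.394
```

```bash
python3 - <<'E'
from h import *
state()
p,r=target(1,.0097,h=.0006);plan(p,r)
E
```

```text
t 15.18 tcp [0.4887 0.2758 0.0409] x [ 0.608 -0.794  0.001] z [-0.124 -0.096 -0.988] F [ 0.1 -0.3  0.2] w 0.394
shift cm [-0.09 -0.37  2.95] rot [-0.    -0.002  0.003] min rows 0.7
```

Emit:
arm_command([
  {"tx": -0.1,"ty": -0.4,"tz": 1.4,"wx": 0,"wy": -0.002,"wz": 0.003,"jaw": 0.6},
  {"tx": 0,"ty": 0,"tz": 0.6,"wx": 0,"wy": 0,"wz": 0,"jaw": 0.6},
  {"tx": 0,"ty": 0,"tz": 0.2,"wx": 0,"wy": 0,"wz": 0,"jaw": 0.6},
])

```text
time: 15.43
ee_pos: [0.4904, 0.2744, 0.018]
tool_rot: [0.069, 0.892, -0.446, -0.034]
wrist_force: [-0.1, -0.3, 0.6]
width: 0.395
```

```bash
python3 - <<'E'
from h import *
state()
p,r=target(1,.0097,h=.0006);plan(p,r)
E
```

```text
t 15.43 tcp [0.4904 0.2744 0.018 ] x [ 0.601 -0.8    0.   ] z [-0.123 -0.093 -0.988] F [-0.1 -0.3  0.6] w 0.395
shift cm [-0.3   0.05  0.69] rot [-0.003  0.001 -0.006] min rows 0.2
```

Emit:
arm_command([
  {"tx": -0.3,"ty": 0,"tz": 0.3,"wx": -0.003,"wy": 0,"wz": -0.006,"jaw": 0.6},
  {"tx": -0.1,"ty": 0,"tz": 0.2,"wx": 0,"wy": 0,"wz": 0,"jaw": 0.6},
  {"tx": 0,"ty": 0,"tz": 0.1,"wx": 0,"wy": 0,"wz": 0,"jaw": 0.6},
])

```text
time: 15.68
ee_pos: [0.4873, 0.276, 0.0109]
tool_rot: [0.071, 0.893, -0.444, -0.035]
wrist_force: [-0.0, 0.0, -0.1]
width: 0.399
```

```bash
python3 - <<'E'
from h import *
state()
p,r=target(1,.0097,h=.0006);plan(p,r)
E
```

```text
t 15.68 tcp [0.4873 0.276  0.0109] x [ 0.604 -0.797 -0.   ] z [-0.126 -0.095 -0.987] F [-0.   0.  -0.1] w 0.399
shift cm [ 0.02  0.01 -0.03] rot [ 0.001  0.001 -0.002] min rows 0.0
```

Emit:
arm_command([
  {"tx": 0,"ty": 0,"tz": 0.1,"wx": 0,"wy": 0,"wz": 0,"jaw": 0.0},
  {"tx": 0,"ty": 0,"tz": 0,"wx": 0,"wy": 0,"wz": 0,"jaw": -0.2},
  {"tx": 0,"ty": 0,"tz": 0,"wx": 0,"wy": 0,"wz": 0,"jaw": -0.2},
  {"tx": 0,"ty": 0,"tz": -2,"wx": 0,"wy": 0,"wz": 0,"jaw": -0.2},
  {"tx": 0,"ty": 0,"tz": -4,"wx": 0,"wy": 0,"wz": 0,"jaw": -0.2},
])

```text
time: 16.1
ee_pos: [0.4898, 0.2799, 0.0638]
tool_rot: [0.076, 0.892, -0.443, -0.038]
wrist_force: [0.2, 0.2, -0.3]
width: 0.602
```

```bash
python3 - <<'E'
from h import *
state()
p=g((.5065,-.1907),81.6); print(p); table(p+[0,0,.05],Rdown(np.radians(-8.4)),11,-.2)
E
```

```text
t 16.1 tcp [0.4898 0.2799 0.0638] x [ 0.604 -0.797 -0.001] z [-0.136 -0.102 -0.985] F [ 0.2  0.2 -0.3] w 0.602
[ 0.50796083 -0.18080728  0.        ]
max shift 4.193452747764778 turn 0.07209677227765184
[{"tx": 3.4, "ty": 2.3, "tz": 0.5, "wx": 0.015, "wy": 0.006, "wz": -0.07, "jaw": -0.2}, {"tx": 3.3, "ty": 2.6, "tz": 0.5, "wx": 0.015, "wy": 0.006, "wz": -0.07, "jaw": -0.2}, {"tx": 3.1, "ty": 2.8, "tz": 0.5, "wx": 0.015, "wy": 0.006, "wz": -0.07, "jaw": -0.2}, {"tx": 2.9, "ty": 3, "tz": 0.5, "wx": 0.015, "wy": 0.006, "wz": -0.07, "jaw": -0.2}, {"tx": 2.6, "ty": 3.2, "tz": 0.4, "wx": 0.015, "wy": 0.006, "wz": -0.07, "jaw": -0.2}, {"tx": 2.4, "ty": 3.4, "tz": 0.4, "wx": 0.015, "wy": 0.006, "wz": -0.07, "jaw": -0.2}, {"tx": 2.2, "ty": 3.6, "tz": 0.4, "wx": 0.015, "wy": 0.006, "wz": -0.07, "jaw": -0.2}, {"tx": 1.9, "ty": 3.7, "tz": 0.3, "wx": 0.015, "wy": 0.006, "wz": -0.07, "jaw": -0.2}, {"tx": 1.6, "ty": 3.9, "tz": 0.3, "wx": 0.015, "wy": 0.006, "wz": -0.07, "jaw": -0.2}, {"tx": 1.3, "ty": 4, "tz": 0.2, "wx": 0.015, "wy": 0.006, "wz": -0.07, "jaw": -0.2}, {"tx": 1.1, "ty": 4.1, "tz": 0.2, "wx": 0.015, "wy": 0.006, "wz": -0.07, "jaw": -0.2}]
```

Emit:
arm_command([
  {"tx": 3.4,"ty": 2.3,"tz": 0.5,"wx": 0.015,"wy": 0.006,"wz": -0.07,"jaw": -0.2},
  {"tx": 3.3,"ty": 2.6,"tz": 0.5,"wx": 0.015,"wy": 0.006,"wz": -0.07,"jaw": -0.2},
  {"tx": 3.1,"ty": 2.8,"tz": 0.5,"wx": 0.015,"wy": 0.006,"wz": -0.07,"jaw": -0.2},
  {"tx": 2.8,"ty": 3,"tz": 0.4,"wx": 0.015,"wy": 0.006,"wz": -0.07,"jaw": -0.2},
  {"tx": 2.6,"ty": 3.2,"tz": 0.4,"wx": 0.015,"wy": 0.006,"wz": -0.07,"jaw": -0.2},
  {"tx": 2.3,"ty": 3.4,"tz": 0.4,"wx": 0.015,"wy": 0.006,"wz": -0.07,"jaw": -0.2},
  {"tx": 2.1,"ty": 3.6,"tz": 0.4,"wx": 0.015,"wy": 0.006,"wz": -0.07,"jaw": -0.2},
  {"tx": 1.8,"ty": 3.7,"tz": 0.4,"wx": 0.015,"wy": 0.006,"wz": -0.07,"jaw": -0.2},
  {"tx": 1.5,"ty": 3.8,"tz": 0.4,"wx": 0.015,"wy": 0.006,"wz": -0.07,"jaw": -0.2},
  {"tx": 1.2,"ty": 3.9,"tz": 0.3,"wx": 0.015,"wy": 0.006,"wz": -0.07,"jaw": -0.2},
  {"tx": 0.5,"ty": 2.8,"tz": 0.3,"wx": 0.01,"wy": 0,"wz": -0.06,"jaw": -0.2},
  {"tx": 0,"ty": 0,"tz": 0.2,"wx": 0,"wy": 0,"wz": 0,"jaw": -0.2},
])

```text
time: 17.1
ee_pos: [0.5198, -0.1662, 0.0533]
tool_rot: [-0.007, 0.998, -0.054, 0.013]
wrist_force: [-1.2, 0.1, 0.7]
width: 0.597
```

```bash
python3 - <<'E'
from h import *
state()
plan(g((.5065,-.1907),81.6)+[0,0,.005],Rdown(np.radians(-8.4)))
pics('4')
ims=[rect(n,cv2.imread(f'pics/{n}4.png'),.36,.56,.16,.36,.006,1950) for n in('top','side')]
cv2.imwrite('pics/p4.png',np.hstack(ims))
E
```

```text
t 17.1 tcp [ 0.5198 -0.1662  0.0533] x [ 0.994 -0.109  0.025] z [ 0.027  0.014 -1.   ] F [-1.2  0.1  0.7] w 0.597
shift cm [-1.14  1.66  4.78] rot [-0.017 -0.025  0.038] min rows 1.3
```

View pics/p4.png

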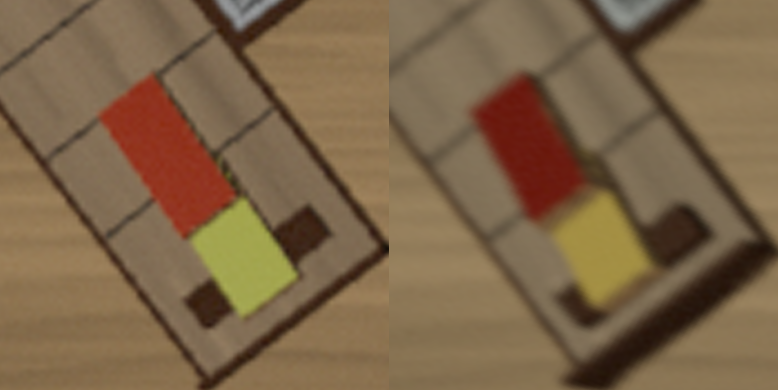

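View pics/side4.png

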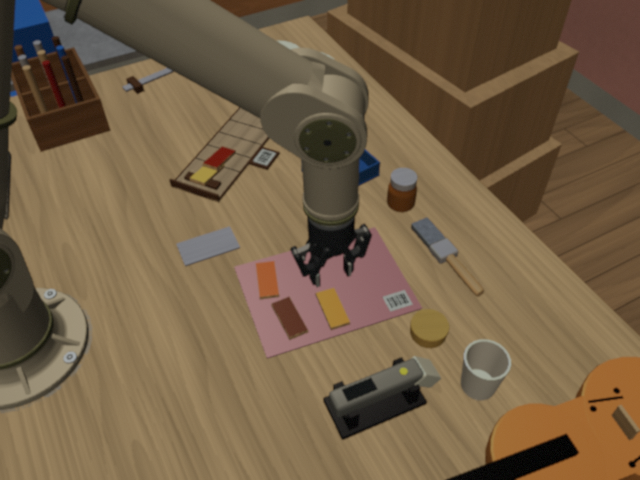

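Emit:
arm_command([
  {"tx": -1.1,"ty": 1.6,"tz": 1.5,"wx": -0.017,"wy": -0.025,"wz": 0.038,"jaw": -0.2},
  {"tx": 0,"ty": 0,"tz": 0.8,"wx": 0,"wy": 0,"wz": 0,"jaw": -0.2},
  {"tx": 0,"ty": 0,"tz": 0.2,"wx": 0,"wy": 0,"wz": 0,"jaw": -0.2},
])

```text
time: 17.45
ee_pos: [0.5103, -0.1699, 0.0272]
tool_rot: [-0.002, 0.997, -0.072, -0.0]
wrist_force: [0.8, 1.1, -0.5]
width: 0.601
```

```bash
python3 - <<'E'
from h import *
state()
plan(g((.5065,-.1907),81.6)+[0,0,.005],Rdown(np.radians(-8.4)))
E
```

```text
t 17.45 tcp [ 0.5103 -0.1699  0.0272] x [ 0.99  -0.144 -0.001] z [ 0.     0.005 -1.   ] F [ 0.8  1.1 -0.5] w 0.601
shift cm [-0.08  1.13  2.22] rot [-0.005  0.001  0.003] min rows 0.6
```

Emit:
arm_command([
  {"tx": -0.1,"ty": 1.1,"tz": 0.7,"wx": -0.005,"wy": 0,"wz": 0.003,"jaw": -0.2},
  {"tx": 0,"ty": 0.1,"tz": 0.9,"wx": 0,"wy": 0,"wz": 0,"jaw": -0.2},
  {"tx": 0,"ty": 0.1,"tz": 0.3,"wx": 0,"wy": 0,"wz": 0,"jaw": -0.2},
])

```text
time: 17.7
ee_pos: [0.5093, -0.1783, 0.007]
tool_rot: [-0.001, 0.998, -0.07, 0.0]
wrist_force: [0.1, -0.1, 0.3]
width: 0.602
```

```bash
python3 - <<'E'
from h import *
state()
plan(g((.5065,-.1907),81.6)+[0,0,.005],Rdown(np.radians(-8.4)))
E
```

```text
t 17.7 tcp [ 0.5093 -0.1783  0.007 ] x [ 0.99  -0.139  0.   ] z [ 0.001  0.001 -1.   ] F [ 0.1 -0.1  0.3] w 0.602
shift cm [-0.1   0.27  0.2 ] rot [-0.001 -0.     0.007] min rows 0.1
```

Emit:
arm_command([
  {"tx": -0.1,"ty": 0.3,"tz": 0.2,"wx": 0,"wy": 0,"wz": 0.007,"jaw": -0.2},
  {"tx": 0,"ty": 0,"tz": 0.1,"wx": 0,"wy": 0,"wz": 0,"jaw": 0.2},
  {"tx": 0,"ty": 0,"tz": 0.1,"wx": 0,"wy": 0,"wz": 0,"jaw": 0.6},
  {"tx": 0,"ty": 0,"tz": 0.1,"wx": 0,"wy": 0,"wz": 0,"jaw": 0.6},
])

```text
time: 18.03
ee_pos: [0.5081, -0.1802, 0.0028]
tool_rot: [-0.002, 0.997, -0.073, -0.0]
wrist_force: [-7.6, 2.7, 16.1]
width: 0.4
```

```bash
python3 - <<'E'
from h import *
state()
M=toolR().as_matrix(); s=env.sense()['ee_pos']; print(((np.array([.5065,-.1907,.003])-s)@M)*1000)
E
```

```text
t 18.03 tcp [ 0.5081 -0.1802  0.0028] x [ 0.989 -0.145 -0.   ] z [ 0.     0.003 -1.   ] F [-7.6  2.7 16.1] w 0.4
[-0.03069842 10.56623885 -0.23395461]
```

Emit:
arm_command([
  {"tx": 0,"ty": 0,"tz": -1.5,"wx": 0,"wy": 0,"wz": 0,"jaw": 0.6},
  {"tx": 0,"ty": 0,"tz": -3,"wx": 0,"wy": 0,"wz": 0,"jaw": 0.6},
  {"tx": 0,"ty": 0,"tz": -2,"wx": 0,"wy": 0,"wz": 0,"jaw": 0.6},
])

```text
time: 18.28
ee_pos: [0.5052, -0.1794, 0.0665]
tool_rot: [-0.002, 0.997, -0.073, -0.004]
wrist_force: [0.8, -0.4, 0.3]
width: 0.399
```

```bash
python3 - <<'E'
from h import *
p,r=target(2,.0106,h=.0003); table(p+[0,0,.05],r,12,.6)
E
```

```text
max shift 4.055363507903605 turn 0.06582108202918571
[{"tx": -0.4, "ty": -4, "tz": 0.1, "wx": -0.013, "wy": -0.004, "wz": 0.064, "jaw": 0.6}, {"tx": -0.7, "ty": -4, "tz": 0, "wx": -0.013, "wy": -0.004, "wz": 0.064, "jaw": 0.6}, {"tx": -0.9, "ty": -4, "tz": -0, "wx": -0.013, "wy": -0.004, "wz": 0.064, "jaw": 0.6}, {"tx": -1.2, "ty": -3.9, "tz": -0.1, "wx": -0.013, "wy": -0.004, "wz": 0.064, "jaw": 0.6}, {"tx": -1.4, "ty": -3.8, "tz": -0.1, "wx": -0.013, "wy": -0.004, "wz": 0.064, "jaw": 0.6}, {"tx": -1.7, "ty": -3.7, "tz": -0.2, "wx": -0.013, "wy": -0.004, "wz": 0.064, "jaw": 0.6}, {"tx": -1.9, "ty": -3.6, "tz": -0.2, "wx": -0.013, "wy": -0.004, "wz": 0.064, "jaw": 0.6}, {"tx": -2.1, "ty": -3.4, "tz": -0.2, "wx": -0.013, "wy": -0.004, "wz": 0.064, "jaw": 0.6}, {"tx": -2.3, "ty": -3.3, "tz": -0.3, "wx": -0.013, "wy": -0.004, "wz": 0.064, "jaw": 0.6}, {"tx": -2.6, "ty": -3.1, "tz": -0.3, "wx": -0.013, "wy": -0.004, "wz": 0.064, "jaw": 0.6}, {"tx": -2.7, "ty": -3, "tz": -0.3, "wx": -0.013, "wy": -0.004, "wz": 0.064, "jaw": 0.6}, {"tx": -2.9, "ty": -2.8, "tz": -0.3, "wx": -0.013, "wy": -0.004, "wz": 0.064, "jaw": 0.6}]
```

Emit:
arm_command([
  {"tx": -0.4,"ty": -4,"tz": 0.1,"wx": -0.013,"wy": -0.004,"wz": 0.064,"jaw": 0.6},
  {"tx": -0.7,"ty": -4,"tz": 0.1,"wx": -0.013,"wy": -0.004,"wz": 0.064,"jaw": 0.6},
  {"tx": -0.9,"ty": -4,"tz": 0.1,"wx": -0.013,"wy": -0.004,"wz": 0.064,"jaw": 0.6},
  {"tx": -1.2,"ty": -3.9,"tz": 0,"wx": -0.013,"wy": -0.004,"wz": 0.064,"jaw": 0.6},
  {"tx": -1.4,"ty": -3.8,"tz": 0,"wx": -0.013,"wy": -0.004,"wz": 0.064,"jaw": 0.6},
  {"tx": -1.7,"ty": -3.7,"tz": -0.1,"wx": -0.013,"wy": -0.004,"wz": 0.064,"jaw": 0.6},
  {"tx": -1.9,"ty": -3.6,"tz": -0.1,"wx": -0.013,"wy": -0.004,"wz": 0.064,"jaw": 0.6},
  {"tx": -2.1,"ty": -3.4,"tz": -0.1,"wx": -0.013,"wy": -0.004,"wz": 0.064,"jaw": 0.6},
  {"tx": -2.3,"ty": -3.3,"tz": -0.1,"wx": -0.013,"wy": -0.004,"wz": 0.064,"jaw": 0.6},
  {"tx": -2.6,"ty": -3.1,"tz": -0.2,"wx": -0.013,"wy": -0.004,"wz": 0.064,"jaw": 0.6},
  {"tx": -2.7,"ty": -3,"tz": -0.2,"wx": -0.013,"wy": -0.004,"wz": 0.064,"jaw": 0.6},
  {"tx": -1.8,"ty": -1.6,"tz": -0.1,"wx": -0.01,"wy": -0.003,"wz": 0.05,"jaw": 0.6},
])

```text
time: 19.28
ee_pos: [0.5407, 0.2939, 0.0571]
tool_rot: [0.069, 0.886, -0.459, -0.025]
wrist_force: [0.5, 0.3, -0.3]
width: 0.4
```

```bash
python3 - <<'E'
from h import *
state()
p,r=target(2,.0106,h=.0003);plan(p+[0,0,.03],r)
E
```

```text
t 19.28 tcp [0.5407 0.2939 0.0571] x [ 0.578 -0.816  0.019] z [-0.107 -0.099 -0.989] F [ 0.5  0.3 -0.3] w 0.4
shift cm [-1.81  0.08  1.57] rot [-0.012 -0.014 -0.036] min rows 0.6
```

Emit:
arm_command([
  {"tx": 0,"ty": 0,"tz": 0.3,"wx": -0.01,"wy": -0.01,"wz": -0.03,"jaw": 0.6},
  {"tx": 0,"ty": 0,"tz": 0.3,"wx": 0,"wy": 0,"wz": 0,"jaw": 0.6},
])

```text
time: 19.45
ee_pos: [0.5384, 0.3039, 0.0498]
tool_rot: [0.07, 0.894, -0.441, -0.033]
wrist_force: [-0.9, -0.6, -0.2]
width: 0.4
```

```bash
python3 - <<'E'
from h import *
state()
p,r=target(2,.0106,h=.0003);plan(p+[0,0,.03],r)
E
```

```text
t 19.45 tcp [0.5384 0.3039 0.0498] x [ 0.609 -0.793  0.002] z [-0.121 -0.096 -0.988] F [-0.9 -0.6 -0.2] w 0.4
shift cm [-0.86  0.53  0.94] rot [-0.003 -0.003  0.004] min rows 0.3
```

Emit:
arm_command([
  {"tx": -0.9,"ty": 0.5,"tz": 0.8,"wx": -0.003,"wy": -0.003,"wz": 0.004,"jaw": 0.6},
  {"tx": -0.1,"ty": 0,"tz": 0.8,"wx": 0,"wy": 0,"wz": 0,"jaw": 0.6},
  {"tx": 0,"ty": 0,"tz": 0.3,"wx": 0,"wy": 0,"wz": 0,"jaw": 0.6},
])

```text
time: 19.7
ee_pos: [0.5249, 0.3068, 0.0302]
tool_rot: [0.07, 0.893, -0.444, -0.035]
wrist_force: [-1.5, -0.8, -0.5]
width: 0.395
```

```bash
python3 - <<'E'
from h import *
state()
p,r=target(2,.0106,h=.0003);plan(p,r)
E
```

```text
t 19.7 tcp [0.5249 0.3068 0.0302] x [ 0.604 -0.797  0.   ] z [-0.125 -0.095 -0.988] F [-1.5 -0.8 -0.5] w 0.395
shift cm [ 0.2  -0.53  1.83] rot [-0.001 -0.    -0.002] min rows 0.5
```

Emit:
arm_command([
  {"tx": 0.1,"ty": -0.5,"tz": 0.8,"wx": 0,"wy": 0,"wz": 0,"jaw": 0.6},
  {"tx": 0,"ty": 0,"tz": 0.2,"wx": 0,"wy": 0,"wz": 0,"jaw": 0.6},
  {"tx": 0,"ty": 0,"tz": 0.1,"wx": 0,"wy": 0,"wz": 0,"jaw": 0.6},
])

```text
time: 19.95
ee_pos: [0.5276, 0.3052, 0.017]
tool_rot: [0.071, 0.892, -0.446, -0.035]
wrist_force: [0.6, 0.1, -0.3]
width: 0.397
```

```bash
python3 - <<'E'
from h import *
state()
p,r=target(2,.0106,h=.0003);plan(p,r)
E
```

```text
t 19.95 tcp [0.5276 0.3052 0.017 ] x [ 0.6 -0.8  0. ] z [-0.126 -0.095 -0.987] F [ 0.6  0.1 -0.3] w 0.397
shift cm [-0.1  -0.2   0.54] rot [ 0.001  0.001 -0.006] min rows 0.1
```

Emit:
arm_command([
  {"tx": -0.1,"ty": -0.2,"tz": 0.3,"wx": 0,"wy": 0,"wz": -0.006,"jaw": 0.6},
  {"tx": 0,"ty": -0.1,"tz": 0.1,"wx": 0,"wy": 0,"wz": 0,"jaw": 0.6},
  {"tx": 0,"ty": 0,"tz": 0.1,"wx": 0,"wy": 0,"wz": 0,"jaw": 0.6},
])

```text
time: 20.2
ee_pos: [0.5297, 0.3058, 0.0114]
tool_rot: [0.071, 0.893, -0.444, -0.035]
wrist_force: [0.4, -0.6, -1.0]
width: 0.399
```

```bash
python3 - <<'E'
from h import *
state()
p,r=target(2,.0106,h=.0003);plan(p,r)
E
```

```text
t 20.2 tcp [0.5297 0.3058 0.0114] x [ 0.603 -0.797  0.   ] z [-0.126 -0.095 -0.988] F [ 0.4 -0.6 -1. ] w 0.399
shift cm [-0.18  0.09  0.02] rot [ 0.     0.    -0.002] min rows 0.0
```

Emit:
arm_command([
  {"tx": -0.2,"ty": 0.1,"tz": 0,"wx": 0,"wy": 0,"wz": 0,"jaw": 0.6},
  {"tx": 0,"ty": 0,"tz": 0.1,"wx": 0,"wy": 0,"wz": 0,"jaw": 0.6},
])

```text
time: 20.37
ee_pos: [0.528, 0.3065, 0.0107]
tool_rot: [0.071, 0.892, -0.444, -0.035]
wrist_force: [0.1, -0.1, 0.2]
width: 0.398
```

```bash
python3 - <<'E'
from h import *
state()
p,r=target(2,.0106,h=.0003);plan(p,r)
E
```

```text
t 20.37 tcp [0.528  0.3065 0.0107] x [ 0.603 -0.798  0.   ] z [-0.125 -0.095 -0.988] F [ 0.1 -0.1  0.2] w 0.398
shift cm [-0.02  0.01 -0.06] rot [-0.     0.    -0.003] min rows 0.0
```

Emit:
arm_command([
  {"tx": 0,"ty": 0,"tz": 0.1,"wx": 0,"wy": 0,"wz": 0,"jaw": 0.0},
  {"tx": 0,"ty": 0,"tz": 0,"wx": 0,"wy": 0,"wz": 0,"jaw": -0.2},
  {"tx": 0,"ty": 0,"tz": 0,"wx": 0,"wy": 0,"wz": 0,"jaw": -0.2},
  {"tx": 0,"ty": 0,"tz": -2,"wx": 0,"wy": 0,"wz": 0,"jaw": -0.2},
  {"tx": 0,"ty": 0,"tz": -4,"wx": 0,"wy": 0,"wz": 0,"jaw": -0.2},
])

```text
time: 20.78
ee_pos: [0.5301, 0.3103, 0.0627]
tool_rot: [0.076, 0.892, -0.444, -0.038]
wrist_force: [0.7, 0.5, -0.0]
width: 0.598
```

```bash
python3 - <<'E'
from h import *
state()
im=env.snapshot('side')[:,:,::-1]; cv2.imwrite('pics/side5.png',im)
from meas import *
for nm in ('slip3','slip5'): print(nm,findslip('side',im,nm,SEED[nm]))
p=g((.43,-.1731),87.6); print(p); table(p+[0,0,.06],Rdown(np.radians(-2.4)),12,-.2)
E
```

```text
t 20.78 tcp [0.5301 0.3103 0.0627] x [ 0.603 -0.798 -0.001] z [-0.136 -0.102 -0.985] F [ 0.7  0.5 -0. ] w 0.598
slip3 (array([ 0.43133688, -0.07619353], dtype=float32), np.float32(70.90651), np.float32(0.036054872), np.float32(0.08181399))
slip5 (array([ 0.42899176, -0.17319757], dtype=float32), np.float32(87.61406), np.float32(0.035968788), np.float32(0.08240766))
[ 0.43041876 -0.16310877  0.        ]
max shift 4.061526255592342 turn 0.0745386342333587
[{"tx": 2.6, "ty": 3, "tz": 0.6, "wx": 0.012, "wy": 0.006, "wz": -0.073, "jaw": -0.2}, {"tx": 2.4, "ty": 3.2, "tz": 0.6, "wx": 0.012, "wy": 0.006, "wz": -0.073, "jaw": -0.2}, {"tx": 2.2, "ty": 3.4, "tz": 0.5, "wx": 0.012, "wy": 0.006, "wz": -0.073, "jaw": -0.2}, {"tx": 1.9, "ty": 3.6, "tz": 0.5, "wx": 0.012, "wy": 0.006, "wz": -0.073, "jaw": -0.2}, {"tx": 1.6, "ty": 3.7, "tz": 0.5, "wx": 0.012, "wy": 0.006, "wz": -0.073, "jaw": -0.2}, {"tx": 1.4, "ty": 3.8, "tz": 0.4, "wx": 0.012, "wy": 0.006, "wz": -0.073, "jaw": -0.2}, {"tx": 1.1, "ty": 3.9, "tz": 0.4, "wx": 0.012, "wy": 0.006, "wz": -0.073, "jaw": -0.2}, {"tx": 0.8, "ty": 4, "tz": 0.4, "wx": 0.012, "wy": 0.006, "wz": -0.073, "jaw": -0.2}, {"tx": 0.5, "ty": 4, "tz": 0.3, "wx": 0.012, "wy": 0.006, "wz": -0.073, "jaw": -0.2}, {"tx": 0.2, "ty": 4, "tz": 0.3, "wx": 0.012, "wy": 0.006, "wz": -0.073, "jaw": -0.2}, {"tx": -0.1, "ty": 4.1, "tz": 0.2, "wx": 0.012, "wy": 0.006, "wz": -0.073, "jaw": -0.2}, {"tx": -0.4, "ty": 4, "tz": 0.2, "wx": 0.012, "wy": 0.006, "wz": -0.073, "jaw": -0.2}]
```

View pics/side5.png

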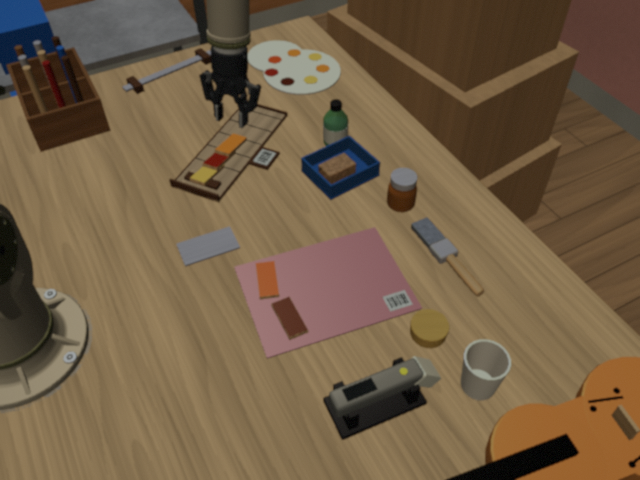

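Emit:
arm_command([
  {"tx": 2.6,"ty": 3,"tz": 0.6,"wx": 0.012,"wy": 0.006,"wz": -0.073,"jaw": -0.2},
  {"tx": 2.4,"ty": 3.2,"tz": 0.6,"wx": 0.012,"wy": 0.006,"wz": -0.073,"jaw": -0.2},
  {"tx": 2.2,"ty": 3.4,"tz": 0.5,"wx": 0.012,"wy": 0.006,"wz": -0.073,"jaw": -0.2},
  {"tx": 1.9,"ty": 3.6,"tz": 0.5,"wx": 0.012,"wy": 0.006,"wz": -0.073,"jaw": -0.2},
  {"tx": 1.6,"ty": 3.7,"tz": 0.5,"wx": 0.012,"wy": 0.006,"wz": -0.073,"jaw": -0.2},
  {"tx": 1.4,"ty": 3.8,"tz": 0.4,"wx": 0.012,"wy": 0.006,"wz": -0.073,"jaw": -0.2},
  {"tx": 1.1,"ty": 3.9,"tz": 0.4,"wx": 0.012,"wy": 0.006,"wz": -0.073,"jaw": -0.2},
  {"tx": 0.8,"ty": 3.9,"tz": 0.4,"wx": 0.012,"wy": 0.006,"wz": -0.073,"jaw": -0.2},
  {"tx": 0.5,"ty": 3.9,"tz": 0.3,"wx": 0.012,"wy": 0.006,"wz": -0.073,"jaw": -0.2},
  {"tx": 0.2,"ty": 4,"tz": 0.3,"wx": 0.012,"wy": 0.006,"wz": -0.073,"jaw": -0.2},
  {"tx": -0.1,"ty": 4,"tz": 0.3,"wx": 0.012,"wy": 0.006,"wz": -0.073,"jaw": -0.2},
  {"tx": -0.3,"ty": 2.5,"tz": 0.2,"wx": 0.005,"wy": 0.003,"wz": -0.03,"jaw": -0.2},
])

```text
time: 21.83
ee_pos: [0.4504, -0.1517, 0.06]
tool_rot: [-0.002, 1.0, -0.016, 0.013]
wrist_force: [0.2, -0.0, 1.2]
width: 0.6
```

Emit:
arm_command([
  {"tx": 0,"ty": 0,"tz": 0.2,"wx": 0,"wy": 0,"wz": 0,"jaw": -0.2},
  {"tx": 0,"ty": 0,"tz": 0.2,"wx": 0,"wy": 0,"wz": 0,"jaw": -0.2},
])

```text
time: 22.0
ee_pos: [0.4485, -0.16, 0.0571]
tool_rot: [-0.002, 1.0, -0.021, 0.015]
wrist_force: [-0.2, 0.6, -0.2]
width: 0.596
```

```bash
python3 - <<'E'
from h import *
state()
plan(g((.43,-.1731),87.6)+[0,0,.005],Rdown(np.radians(-2.4)))
E
```

```text
t 22.0 tcp [ 0.4485 -0.16    0.0571] x [ 0.999 -0.043  0.03 ] z [ 0.03   0.003 -1.   ] F [-0.2  0.6 -0.2] w 0.596
shift cm [-1.95  0.41  5.16] rot [-0.004 -0.03  -0.001] min rows 1.3
```

Emit:
arm_command([
  {"tx": -1.8,"ty": 0.4,"tz": 1.6,"wx": -0.004,"wy": -0.03,"wz": 0,"jaw": -0.2},
  {"tx": 0,"ty": 0.1,"tz": 1.4,"wx": 0,"wy": 0,"wz": 0,"jaw": -0.2},
  {"tx": 0,"ty": 0,"tz": 0.3,"wx": 0,"wy": 0,"wz": 0,"jaw": -0.2},
])

```text
time: 22.25
ee_pos: [0.4325, -0.1637, 0.024]
tool_rot: [-0.0, 1.0, -0.022, 0.002]
wrist_force: [-0.5, 0.7, -1.2]
width: 0.601
```

```bash
python3 - <<'E'
from h import *
state()
plan(g((.43,-.1731),87.6)+[0,0,.005],Rdown(np.radians(-2.4)))
E
```

```text
t 22.25 tcp [ 0.4325 -0.1637  0.024 ] x [ 0.999 -0.045  0.003] z [ 0.003  0.    -1.   ] F [-0.5  0.7 -1.2] w 0.601
shift cm [-0.22 -0.05  1.9 ] rot [-0.    -0.003 -0.003] min rows 0.5
```

Emit:
arm_command([
  {"tx": -0.2,"ty": 0,"tz": 1.0,"wx": 0,"wy": -0.003,"wz": -0.003,"jaw": -0.2},
  {"tx": 0,"ty": 0,"tz": 0.6,"wx": 0,"wy": 0,"wz": 0,"jaw": -0.2},
  {"tx": 0,"ty": 0,"tz": 0.2,"wx": 0,"wy": 0,"wz": 0,"jaw": -0.2},
])

```text
time: 22.5
ee_pos: [0.4317, -0.1609, 0.0048]
tool_rot: [-0.0, 1.0, -0.019, 0.0]
wrist_force: [-0.6, -0.4, 0.2]
width: 0.603
```

```bash
python3 - <<'E'
from h import *
state()
plan(g((.43,-.1731),87.6)+[0,0,.005],Rdown(np.radians(-2.4)))
E
```

```text
t 22.5 tcp [ 0.4317 -0.1609  0.0048] x [ 0.999 -0.038  0.   ] z [ 0.     0.001 -1.   ] F [-0.6 -0.4  0.2] w 0.603
shift cm [-0.12  0.22 -0.02] rot [-0.001 -0.     0.004] min rows 0.1
```

Emit:
arm_command([
  {"tx": -0.1,"ty": 0.2,"tz": 0,"wx": 0,"wy": 0,"wz": 0.004,"jaw": 0},
  {"tx": 0,"ty": 0.1,"tz": 0.1,"wx": 0,"wy": 0,"wz": 0,"jaw": 0.6},
  {"tx": 0,"ty": 0,"tz": 0.1,"wx": 0,"wy": 0,"wz": 0,"jaw": 0.6},
  {"tx": 0,"ty": 0,"tz": 0.1,"wx": 0,"wy": 0,"wz": 0,"jaw": 0.6},
])

```text
time: 22.83
ee_pos: [0.4308, -0.1628, 0.004]
tool_rot: [-0.002, 1.0, -0.02, -0.001]
wrist_force: [-6.4, 2.7, 15.5]
width: 0.4
```

```bash
python3 - <<'E'
from h import *
state()
M=toolR().as_matrix(); s=env.sense()['ee_pos']; print(((np.array([.43,-.1731,.003])-s)@M)*1000)
E
```

```text
t 22.83 tcp [ 0.4308 -0.1628  0.004 ] x [ 0.999 -0.041 -0.001] z [-0.001  0.004 -1.   ] F [-6.4  2.7 15.5] w 0.4
[-0.4085317  10.30658605  0.97722205]
```

Emit:
arm_command([
  {"tx": 0,"ty": 0,"tz": -1.5,"wx": 0,"wy": 0,"wz": 0,"jaw": 0.6},
  {"tx": 0,"ty": 0,"tz": -3,"wx": 0,"wy": 0,"wz": 0,"jaw": 0.6},
  {"tx": 0,"ty": 0,"tz": -2,"wx": 0,"wy": 0,"wz": 0,"jaw": 0.6},
])

```text
time: 23.08
ee_pos: [0.4283, -0.1629, 0.0688]
tool_rot: [-0.002, 1.0, -0.021, -0.004]
wrist_force: [0.1, -1.3, 0.9]
width: 0.399
```

```bash
python3 - <<'E'
from h import *
p,r=target(3,.0103,h=-.0005); table(p+[0,0,.05],r,13,.6)
E
```

```text
max shift 3.9912603948069907 turn 0.06861408877771094
[{"tx": 0.9, "ty": -3.9, "tz": 0.1, "wx": -0.011, "wy": -0.005, "wz": 0.068, "jaw": 0.6}, {"tx": 0.6, "ty": -3.9, "tz": 0, "wx": -0.011, "wy": -0.005, "wz": 0.068, "jaw": 0.6}, {"tx": 0.4, "ty": -4, "tz": -0, "wx": -0.011, "wy": -0.005, "wz": 0.068, "jaw": 0.6}, {"tx": 0.1, "ty": -4, "tz": -0.1, "wx": -0.011, "wy": -0.005, "wz": 0.068, "jaw": 0.6}, {"tx": -0.2, "ty": -4, "tz": -0.1, "wx": -0.011, "wy": -0.005, "wz": 0.068, "jaw": 0.6}, {"tx": -0.4, "ty": -4, "tz": -0.2, "wx": -0.011, "wy": -0.005, "wz": 0.068, "jaw": 0.6}, {"tx": -0.7, "ty": -3.9, "tz": -0.2, "wx": -0.011, "wy": -0.005, "wz": 0.068, "jaw": 0.6}, {"tx": -1, "ty": -3.9, "tz": -0.3, "wx": -0.011, "wy": -0.005, "wz": 0.068, "jaw": 0.6}, {"tx": -1.2, "ty": -3.8, "tz": -0.3, "wx": -0.011, "wy": -0.005, "wz": 0.068, "jaw": 0.6}, {"tx": -1.5, "ty": -3.7, "tz": -0.3, "wx": -0.011, "wy": -0.005, "wz": 0.068, "jaw": 0.6}, {"tx": -1.7, "ty": -3.6, "tz": -0.4, "wx": -0.011, "wy": -0.005, "wz": 0.068, "jaw": 0.6}, {"tx": -2, "ty": -3.5, "tz": -0.4, "wx": -0.011, "wy": -0.005, "wz": 0.068, "jaw": 0.6}, {"tx": -2.2, "ty": -3.3, "tz": -0.4, "wx": -0.011, "wy": -0.005, "wz": 0.068, "jaw": 0.6}]
```

Emit:
arm_command([
  {"tx": 0.9,"ty": -3.9,"tz": 0.1,"wx": -0.011,"wy": -0.005,"wz": 0.068,"jaw": 0.6},
  {"tx": 0.6,"ty": -3.9,"tz": 0.1,"wx": -0.011,"wy": -0.005,"wz": 0.068,"jaw": 0.6},
  {"tx": 0.4,"ty": -4,"tz": 0.1,"wx": -0.011,"wy": -0.005,"wz": 0.068,"jaw": 0.6},
  {"tx": 0.1,"ty": -4,"tz": 0,"wx": -0.011,"wy": -0.005,"wz": 0.068,"jaw": 0.6},
  {"tx": -0.2,"ty": -4,"tz": 0,"wx": -0.011,"wy": -0.005,"wz": 0.068,"jaw": 0.6},
  {"tx": -0.4,"ty": -4,"tz": -0.1,"wx": -0.011,"wy": -0.005,"wz": 0.068,"jaw": 0.6},
  {"tx": -0.7,"ty": -3.9,"tz": -0.1,"wx": -0.011,"wy": -0.005,"wz": 0.068,"jaw": 0.6},
  {"tx": -1,"ty": -3.9,"tz": -0.2,"wx": -0.011,"wy": -0.005,"wz": 0.068,"jaw": 0.6},
  {"tx": -1.2,"ty": -3.8,"tz": -0.2,"wx": -0.011,"wy": -0.005,"wz": 0.068,"jaw": 0.6},
  {"tx": -1.5,"ty": -3.7,"tz": -0.2,"wx": -0.011,"wy": -0.005,"wz": 0.068,"jaw": 0.6},
  {"tx": -1.7,"ty": -3.6,"tz": -0.3,"wx": -0.011,"wy": -0.005,"wz": 0.068,"jaw": 0.6},
  {"tx": -2,"ty": -3.5,"tz": -0.3,"wx": -0.011,"wy": -0.005,"wz": 0.068,"jaw": 0.6},
])

```text
time: 24.08
ee_pos: [0.578, 0.3013, 0.0667]
tool_rot: [0.058, 0.895, -0.441, -0.027]
wrist_force: [1.2, -0.9, 1.6]
width: 0.392
```

Emit:
arm_command([
  {"tx": -1,"ty": -1.5,"tz": 0,"wx": -0.01,"wy": -0.003,"wz": 0.02,"jaw": 0.6},
  {"tx": 0,"ty": 0,"tz": 0,"wx": 0,"wy": 0,"wz": 0,"jaw": 0.6},
  {"tx": 0,"ty": 0,"tz": 0,"wx": 0,"wy": 0,"wz": 0,"jaw": 0.6},
])

```text
time: 24.33
ee_pos: [0.5829, 0.3326, 0.0624]
tool_rot: [0.061, 0.893, -0.445, -0.03]
wrist_force: [0.8, 0.3, -0.1]
width: 0.395
```

```bash
python3 - <<'E'
from h import *
state()
p,r=target(3,.0103,h=-.0005);plan(p+[0,0,.03],r)
E
```

```text
t 24.33 tcp [0.5829 0.3326 0.0624] x [ 0.602 -0.799  0.001] z [-0.108 -0.083 -0.991] F [ 0.8  0.3 -0.1] w 0.395
shift cm [-1.26  0.69  2.13] rot [-0.021 -0.    -0.004] min rows 0.6
```

Emit:
arm_command([
  {"tx": -1.2,"ty": 0.6,"tz": 1.4,"wx": -0.021,"wy": 0,"wz": -0.004,"jaw": 0.6},
  {"tx": 0,"ty": 0,"tz": 0.9,"wx": 0,"wy": 0,"wz": 0,"jaw": 0.6},
  {"tx": 0,"ty": 0,"tz": 0.2,"wx": 0,"wy": 0,"wz": 0,"jaw": 0.6},
])

```text
time: 24.58
ee_pos: [0.567, 0.3343, 0.0375]
tool_rot: [0.071, 0.893, -0.443, -0.035]
wrist_force: [-0.7, -0.3, 0.0]
width: 0.397
```

```bash
python3 - <<'E'
from h import *
state()
p,r=target(3,.0103,h=-.0005);plan(p,r)
E
```

```text
t 24.58 tcp [0.567  0.3343 0.0375] x [ 0.605 -0.797  0.001] z [-0.125 -0.096 -0.987] F [-0.7 -0.3  0. ] w 0.397
shift cm [-0.17 -0.59  2.47] rot [ 0.001 -0.001 -0.001] min rows 0.6
```

Emit:
arm_command([
  {"tx": -0.2,"ty": -0.5,"tz": 1.1,"wx": 0,"wy": 0,"wz": 0,"jaw": 0.6},
  {"tx": 0,"ty": -0.1,"tz": 0.5,"wx": 0,"wy": 0,"wz": 0,"jaw": 0.6},
  {"tx": 0,"ty": 0,"tz": 0.2,"wx": 0,"wy": 0,"wz": 0,"jaw": 0.6},
])

```text
time: 24.83
ee_pos: [0.5674, 0.3353, 0.0168]
tool_rot: [0.072, 0.892, -0.445, -0.035]
wrist_force: [0.1, -1.0, -0.1]
width: 0.396
```

```bash
python3 - <<'E'
from h import *
state()
p,r=target(3,.0103,h=-.0005);plan(p,r)
E
```

```text
t 24.83 tcp [0.5674 0.3353 0.0168] x [ 0.602 -0.798  0.001] z [-0.127 -0.097 -0.987] F [ 0.1 -1.  -0.1] w 0.396
shift cm [-0.11 -0.19  0.44] rot [ 0.002 -0.    -0.004] min rows 0.1
```

Emit:
arm_command([
  {"tx": -0.1,"ty": -0.2,"tz": 0.2,"wx": 0,"wy": 0,"wz": -0.004,"jaw": 0.6},
  {"tx": 0,"ty": 0,"tz": 0.1,"wx": 0,"wy": 0,"wz": 0,"jaw": 0.6},
  {"tx": -0.1,"ty": 0,"tz": 0.1,"wx": 0,"wy": 0,"wz": 0,"jaw": 0.6},
])

```text
time: 25.08
ee_pos: [0.5679, 0.3357, 0.012]
tool_rot: [0.072, 0.892, -0.444, -0.035]
wrist_force: [-1.0, -3.8, 9.2]
width: 0.403
```

```bash
python3 - <<'E'
from h import *
state()
p,r=target(3,.0103,h=-.0005);plan(p,r)
E
```

```text
t 25.08 tcp [0.5679 0.3357 0.012 ] x [ 0.603 -0.797  0.001] z [-0.127 -0.098 -0.987] F [-1.  -3.8  9.2] w 0.403
shift cm [-0.11 -0.04 -0.03] rot [ 0.003 -0.001 -0.002] min rows 0.0
```

Emit:
arm_command([
  {"tx": -0.1,"ty": 0,"tz": 0,"wx": 0,"wy": 0,"wz": 0,"jaw": 0.6},
  {"tx": 0,"ty": 0,"tz": 0,"wx": 0,"wy": 0,"wz": 0,"jaw": 0.0},
  {"tx": 0,"ty": 0,"tz": 0,"wx": 0,"wy": 0,"wz": 0,"jaw": -0.2},
  {"tx": 0,"ty": 0,"tz": 0,"wx": 0,"wy": 0,"wz": 0,"jaw": -0.2},
  {"tx": 0,"ty": 0,"tz": -2,"wx": 0,"wy": 0,"wz": 0,"jaw": -0.2},
  {"tx": 0,"ty": 0,"tz": -4,"wx": 0,"wy": 0,"wz": 0,"jaw": -0.2},
  {"tx": 0,"ty": 0,"tz": -1,"wx": 0,"wy": 0,"wz": 0,"jaw": -0.2},
])

```text
time: 25.67
ee_pos: [0.5746, 0.3427, 0.0806]
tool_rot: [0.074, 0.892, -0.444, -0.037]
wrist_force: [2.0, -0.5, 1.3]
width: 0.604
```

```bash
python3 - <<'E'
from h import *
state()
im=env.snapshot('side')[:,:,::-1]; cv2.imwrite('pics/side6.png',im)
from meas import *
for nm in ('slip3',): print(nm,findslip('side',im,nm,SEED[nm]))
p=g((.4317,-.077),70.7); print(p); table(p+[0,0,.07],Rdown(np.radians(-19.3)),12,-.2)
E
```

```text
t 25.67 tcp [0.5746 0.3427 0.0806] x [ 0.603 -0.798  0.001] z [-0.132 -0.1   -0.986] F [ 2.  -0.5  1.3] w 0.604
slip3 (array([ 0.43025, -0.07975], dtype=float32), np.float32(180.0), np.float32(0.1395), np.float32(0.13950002))
[ 0.43500514 -0.06756199  0.        ]
max shift 3.612036127163841 turn 0.05076820058469989
[{"tx": 2, "ty": 2.9, "tz": 0.6, "wx": 0.013, "wy": 0.004, "wz": -0.049, "jaw": -0.2}, {"tx": 1.9, "ty": 3, "tz": 0.5, "wx": 0.013, "wy": 0.004, "wz": -0.049, "jaw": -0.2}, {"tx": 1.7, "ty": 3.1, "tz": 0.5, "wx": 0.013, "wy": 0.004, "wz": -0.049, "jaw": -0.2}, {"tx": 1.6, "ty": 3.2, "tz": 0.5, "wx": 0.013, "wy": 0.004, "wz": -0.049, "jaw": -0.2}, {"tx": 1.4, "ty": 3.3, "tz": 0.4, "wx": 0.013, "wy": 0.004, "wz": -0.049, "jaw": -0.2}, {"tx": 1.2, "ty": 3.4, "tz": 0.4, "wx": 0.013, "wy": 0.004, "wz": -0.049, "jaw": -0.2}, {"tx": 1.1, "ty": 3.4, "tz": 0.4, "wx": 0.013, "wy": 0.004, "wz": -0.049, "jaw": -0.2}, {"tx": 0.9, "ty": 3.5, "tz": 0.3, "wx": 0.013, "wy": 0.004, "wz": -0.049, "jaw": -0.2}, {"tx": 0.7, "ty": 3.5, "tz": 0.3, "wx": 0.013, "wy": 0.004, "wz": -0.049, "jaw": -0.2}, {"tx": 0.6, "ty": 3.6, "tz": 0.2, "wx": 0.013, "wy": 0.004, "wz": -0.049, "jaw": -0.2}, {"tx": 0.4, "ty": 3.6, "tz": 0.2, "wx": 0.013, "wy": 0.004, "wz": -0.049, "jaw": -0.2}, {"tx": 0.2, "ty": 3.6, "tz": 0.1, "wx": 0.013, "wy": 0.004, "wz": -0.049, "jaw": -0.2}]
```

View pics/side6.png

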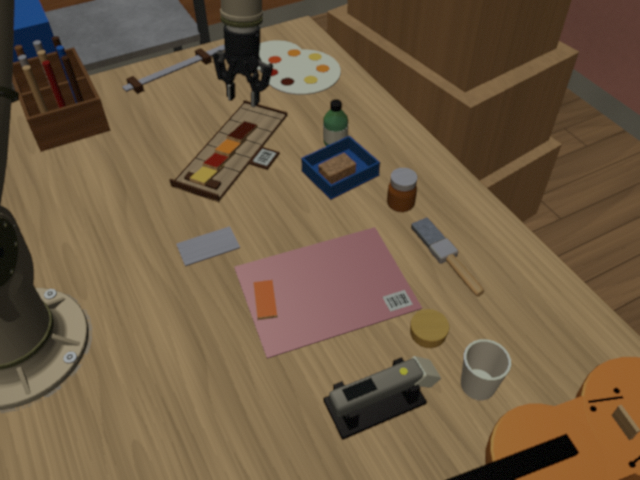

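```bash
python3 - <<'E'
from meas import *
pics('7')
sd=toplane('side',[[264,299]],.011)[0][:2]; print(sd)
for n in('top','side'): print(n,findslip(n,cv2.imread(f'pics/{n}7.png'),'',sd))
E
```

```text
[ 0.40716209 -0.11663174]
top (array([ 0.41002513, -0.1170588 ]), np.float64(70.70995429266607), np.float64(0.034710386240350305), np.float64(0.07871777134299095))
side (array([ 0.40916111, -0.1150446 ]), np.float64(70.8518666992675), np.float64(0.03594351717676113), np.float64(0.08151091612694338))
```

```bash
python3 - <<'E'
from h import *
p=g((.4096,-.116),70.8); print(p); table(p+[0.005,0,.07],Rdown(np.radians(-19.2)),12,-.2)
E
```

```text
[ 0.41288867 -0.10655624  0.        ]
max shift 3.955092175921476 turn 0.05101299511857191
[{"tx": 2.2, "ty": 3.2, "tz": 0.6, "wx": 0.014, "wy": 0.004, "wz": -0.049, "jaw": -0.2}, {"tx": 2, "ty": 3.3, "tz": 0.6, "wx": 0.014, "wy": 0.004, "wz": -0.049, "jaw": -0.2}, {"tx": 1.9, "ty": 3.4, "tz": 0.5, "wx": 0.014, "wy": 0.004, "wz": -0.049, "jaw": -0.2}, {"tx": 1.7, "ty": 3.5, "tz": 0.5, "wx": 0.014, "wy": 0.004, "wz": -0.049, "jaw": -0.2}, {"tx": 1.5, "ty": 3.6, "tz": 0.4, "wx": 0.014, "wy": 0.004, "wz": -0.049, "jaw": -0.2}, {"tx": 1.3, "ty": 3.7, "tz": 0.4, "wx": 0.014, "wy": 0.004, "wz": -0.049, "jaw": -0.2}, {"tx": 1.2, "ty": 3.8, "tz": 0.4, "wx": 0.014, "wy": 0.004, "wz": -0.049, "jaw": -0.2}, {"tx": 1, "ty": 3.8, "tz": 0.3, "wx": 0.014, "wy": 0.004, "wz": -0.049, "jaw": -0.2}, {"tx": 0.8, "ty": 3.9, "tz": 0.3, "wx": 0.014, "wy": 0.004, "wz": -0.049, "jaw": -0.2}, {"tx": 0.6, "ty": 3.9, "tz": 0.2, "wx": 0.014, "wy": 0.004, "wz": -0.049, "jaw": -0.2}, {"tx": 0.4, "ty": 3.9, "tz": 0.2, "wx": 0.014, "wy": 0.004, "wz": -0.049, "jaw": -0.2}, {"tx": 0.2, "ty": 3.9, "tz": 0.1, "wx": 0.014, "wy": 0.004, "wz": -0.049, "jaw": -0.2}]
```

Emit:
arm_command([
  {"tx": 2.2,"ty": 3.2,"tz": 0.6,"wx": 0.014,"wy": 0.004,"wz": -0.049,"jaw": -0.2},
  {"tx": 2,"ty": 3.3,"tz": 0.6,"wx": 0.014,"wy": 0.004,"wz": -0.049,"jaw": -0.2},
  {"tx": 1.9,"ty": 3.4,"tz": 0.5,"wx": 0.014,"wy": 0.004,"wz": -0.049,"jaw": -0.2},
  {"tx": 1.7,"ty": 3.5,"tz": 0.5,"wx": 0.014,"wy": 0.004,"wz": -0.049,"jaw": -0.2},
  {"tx": 1.5,"ty": 3.6,"tz": 0.5,"wx": 0.014,"wy": 0.004,"wz": -0.049,"jaw": -0.2},
  {"tx": 1.3,"ty": 3.7,"tz": 0.5,"wx": 0.014,"wy": 0.004,"wz": -0.049,"jaw": -0.2},
  {"tx": 1.2,"ty": 3.8,"tz": 0.5,"wx": 0.014,"wy": 0.004,"wz": -0.049,"jaw": -0.2},
  {"tx": 1,"ty": 3.8,"tz": 0.4,"wx": 0.014,"wy": 0.004,"wz": -0.049,"jaw": -0.2},
  {"tx": 0.8,"ty": 3.9,"tz": 0.4,"wx": 0.014,"wy": 0.004,"wz": -0.049,"jaw": -0.2},
  {"tx": 0.6,"ty": 3.9,"tz": 0.3,"wx": 0.014,"wy": 0.004,"wz": -0.049,"jaw": -0.2},
  {"tx": 0.4,"ty": 3.9,"tz": 0.3,"wx": 0.014,"wy": 0.004,"wz": -0.049,"jaw": -0.2},
  {"tx": 0.1,"ty": 2.6,"tz": 0.2,"wx": 0.01,"wy": 0.004,"wz": -0.04,"jaw": -0.2},
])

```text
time: 26.82
ee_pos: [0.4162, -0.1021, 0.0448]
tool_rot: [-0.0, 0.989, -0.145, -0.005]
wrist_force: [0.1, 0.6, 0.2]
width: 0.6
```

Emit:
arm_command([
  {"tx": 0,"ty": 0,"tz": 0.2,"wx": 0,"wy": 0,"wz": 0,"jaw": -0.2},
  {"tx": 0,"ty": 0,"tz": 0.2,"wx": 0,"wy": 0,"wz": 0,"jaw": -0.2},
])

```text
time: 26.98
ee_pos: [0.4119, -0.1082, 0.0398]
tool_rot: [-0.001, 0.989, -0.15, -0.005]
wrist_force: [0.4, 1.1, -0.7]
width: 0.599
```

```bash
python3 - <<'E'
from h import *
state()
plan(g((.4096,-.116),70.8)+[0,0,.005],Rdown(np.radians(-19.2)))
E
```

```text
t 26.98 tcp [ 0.4119 -0.1082  0.0398] x [ 0.955 -0.296 -0.01 ] z [-0.01   0.003 -1.   ] F [ 0.4  1.1 -0.7] w 0.599
shift cm [ 0.08 -0.19  3.48] rot [0.    0.01  0.034] min rows 0.9
```

Emit:
arm_command([
  {"tx": 0.1,"ty": -0.1,"tz": 1.4,"wx": 0,"wy": 0.01,"wz": 0.034,"jaw": -0.2},
  {"tx": 0,"ty": 0,"tz": 0.7,"wx": 0,"wy": 0,"wz": 0,"jaw": -0.2},
  {"tx": 0,"ty": 0,"tz": 0.2,"wx": 0,"wy": 0,"wz": 0,"jaw": -0.2},
])

```text
time: 27.23
ee_pos: [0.4125, -0.106, 0.0149]
tool_rot: [-0.0, 0.986, -0.167, -0.001]
wrist_force: [-0.4, -0.4, -0.5]
width: 0.597
```

```bash
python3 - <<'E'
from h import *
state()
plan(g((.4096,-.116),70.8)+[0,0,.005],Rdown(np.radians(-19.2)))
E
```

```text
t 27.23 tcp [ 0.4125 -0.106   0.0149] x [ 0.944 -0.33  -0.002] z [-0.002  0.    -1.   ] F [-0.4 -0.4 -0.5] w 0.597
shift cm [0.06 0.04 0.99] rot [ 0.     0.002 -0.001] min rows 0.2
```

Emit:
arm_command([
  {"tx": 0,"ty": 0,"tz": 0.8,"wx": 0,"wy": 0.002,"wz": 0,"jaw": -0.2},
  {"tx": 0,"ty": 0,"tz": 0.2,"wx": 0,"wy": 0,"wz": 0,"jaw": -0.2},
  {"tx": 0,"ty": 0,"tz": 0.1,"wx": 0,"wy": 0,"wz": 0,"jaw": 0.2},
  {"tx": 0,"ty": 0,"tz": 0.1,"wx": 0,"wy": 0,"wz": 0,"jaw": 0.6},
  {"tx": 0,"ty": 0,"tz": 0.1,"wx": 0,"wy": 0,"wz": 0,"jaw": 0.6},
  {"tx": 0,"ty": 0,"tz": 0.1,"wx": 0,"wy": 0,"wz": 0,"jaw": 0.6},
])

```text
time: 27.73
ee_pos: [0.4132, -0.1037, 0.0023]
tool_rot: [-0.001, 0.987, -0.164, -0.002]
wrist_force: [-9.8, 1.7, 23.3]
width: 0.399
```

```bash
python3 - <<'E'
from h import *
state()
M=toolR().as_matrix(); s=env.sense()['ee_pos']; print(((np.array([.4096,-.116,.003])-s)@M)*1000)
E
```

```text
t 27.73 tcp [ 0.4132 -0.1037  0.0023] x [ 0.946 -0.323 -0.005] z [-0.004  0.003 -1.   ] F [-9.8  1.7 23.3] w 0.399
[ 0.53861387 12.859926   -0.6814057 ]
```

Emit:
arm_command([
  {"tx": 0,"ty": 0,"tz": -1.5,"wx": 0,"wy": 0,"wz": 0,"jaw": 0.6},
  {"tx": 0,"ty": 0,"tz": -3,"wx": 0,"wy": 0,"wz": 0,"jaw": 0.6},
  {"tx": 0,"ty": 0,"tz": -2,"wx": 0,"wy": 0,"wz": 0,"jaw": 0.6},
])

```text
time: 27.98
ee_pos: [0.4109, -0.1038, 0.0668]
tool_rot: [0.001, 0.987, -0.163, -0.006]
wrist_force: [1.8, -0.0, 1.3]
width: 0.397
```

```bash
python3 - <<'E'
from h import *
p,r=target(4,.0129,h=.0006); table(p+[0,0,.05],r,13,.6)
E
```

```text
max shift 3.9413707047082873 turn 0.0469846591295778
[{"tx": 0.3, "ty": -3.9, "tz": 0, "wx": -0.011, "wy": -0.003, "wz": 0.046, "jaw": 0.6}, {"tx": 0.1, "ty": -3.9, "tz": -0, "wx": -0.011, "wy": -0.003, "wz": 0.046, "jaw": 0.6}, {"tx": -0.1, "ty": -3.9, "tz": -0.1, "wx": -0.011, "wy": -0.003, "wz": 0.046, "jaw": 0.6}, {"tx": -0.3, "ty": -3.9, "tz": -0.1, "wx": -0.011, "wy": -0.003, "wz": 0.046, "jaw": 0.6}, {"tx": -0.4, "ty": -3.9, "tz": -0.1, "wx": -0.011, "wy": -0.003, "wz": 0.046, "jaw": 0.6}, {"tx": -0.6, "ty": -3.9, "tz": -0.2, "wx": -0.011, "wy": -0.003, "wz": 0.046, "jaw": 0.6}, {"tx": -0.8, "ty": -3.9, "tz": -0.2, "wx": -0.011, "wy": -0.003, "wz": 0.046, "jaw": 0.6}, {"tx": -1, "ty": -3.8, "tz": -0.3, "wx": -0.011, "wy": -0.003, "wz": 0.046, "jaw": 0.6}, {"tx": -1.1, "ty": -3.8, "tz": -0.3, "wx": -0.011, "wy": -0.003, "wz": 0.046, "jaw": 0.6}, {"tx": -1.3, "ty": -3.7, "tz": -0.3, "wx": -0.011, "wy": -0.003, "wz": 0.046, "jaw": 0.6}, {"tx": -1.5, "ty": -3.6, "tz": -0.4, "wx": -0.011, "wy": -0.003, "wz": 0.046, "jaw": 0.6}, {"tx": -1.6, "ty": -3.6, "tz": -0.4, "wx": -0.011, "wy": -0.003, "wz": 0.046, "jaw": 0.6}, {"tx": -1.8, "ty": -3.5, "tz": -0.5, "wx": -0.011, "wy": -0.003, "wz": 0.046, "jaw": 0.6}]
```

Emit:
arm_command([
  {"tx": 0.3,"ty": -3.9,"tz": 0.1,"wx": -0.011,"wy": -0.003,"wz": 0.046,"jaw": 0.6},
  {"tx": 0.1,"ty": -3.9,"tz": 0.1,"wx": -0.011,"wy": -0.003,"wz": 0.046,"jaw": 0.6},
  {"tx": -0.1,"ty": -3.9,"tz": 0,"wx": -0.011,"wy": -0.003,"wz": 0.046,"jaw": 0.6},
  {"tx": -0.3,"ty": -3.9,"tz": 0,"wx": -0.011,"wy": -0.003,"wz": 0.046,"jaw": 0.6},
  {"tx": -0.4,"ty": -3.9,"tz": -0.1,"wx": -0.011,"wy": -0.003,"wz": 0.046,"jaw": 0.6},
  {"tx": -0.6,"ty": -3.9,"tz": -0.1,"wx": -0.011,"wy": -0.003,"wz": 0.046,"jaw": 0.6},
  {"tx": -0.8,"ty": -3.9,"tz": -0.1,"wx": -0.011,"wy": -0.003,"wz": 0.046,"jaw": 0.6},
  {"tx": -1,"ty": -3.8,"tz": -0.2,"wx": -0.011,"wy": -0.003,"wz": 0.046,"jaw": 0.6},
  {"tx": -1.1,"ty": -3.8,"tz": -0.2,"wx": -0.011,"wy": -0.003,"wz": 0.046,"jaw": 0.6},
  {"tx": -1.3,"ty": -3.7,"tz": -0.2,"wx": -0.011,"wy": -0.003,"wz": 0.046,"jaw": 0.6},
  {"tx": -1.5,"ty": -3.6,"tz": -0.3,"wx": -0.011,"wy": -0.003,"wz": 0.046,"jaw": 0.6},
  {"tx": -1.6,"ty": -3.6,"tz": -0.3,"wx": -0.011,"wy": -0.003,"wz": 0.046,"jaw": 0.6},
])

```text
time: 28.98
ee_pos: [0.6097, 0.3422, 0.0605]
tool_rot: [0.06, 0.896, -0.439, -0.031]
wrist_force: [1.5, -0.1, 0.5]
width: 0.397
```

Emit:
arm_command([
  {"tx": -1,"ty": -1.8,"tz": 0,"wx": -0.01,"wy": -0.003,"wz": 0.01,"jaw": 0.6},
  {"tx": 0,"ty": 0,"tz": 0,"wx": 0,"wy": 0,"wz": 0,"jaw": 0.6},
  {"tx": 0,"ty": 0,"tz": 0,"wx": 0,"wy": 0,"wz": 0,"jaw": 0.6},
])

```text
time: 29.23
ee_pos: [0.6161, 0.3747, 0.0534]
tool_rot: [0.064, 0.896, -0.438, -0.036]
wrist_force: [-0.4, -0.0, -0.3]
width: 0.4
```

```bash
python3 - <<'E'
from h import *
state()
p,r=target(4,.0129,h=.0006);plan(p+[0,0,.03],r)
E
```

```text
t 29.23 tcp [0.6161 0.3747 0.0534] x [ 0.614 -0.789 -0.008] z [-0.12  -0.084 -0.989] F [-0.4 -0.  -0.3] w 0.4
shift cm [0.08 0.72 1.39] rot [-0.011  0.006  0.013] min rows 0.4
```

Emit:
arm_command([
  {"tx": 0,"ty": 0.7,"tz": 1.2,"wx": -0.011,"wy": 0.006,"wz": 0.013,"jaw": 0.6},
  {"tx": 0,"ty": 0,"tz": 0.5,"wx": 0,"wy": 0,"wz": 0,"jaw": 0.6},
  {"tx": 0,"ty": 0,"tz": 0.2,"wx": 0,"wy": 0,"wz": 0,"jaw": 0.6},
])

```text
time: 29.48
ee_pos: [0.608, 0.3678, 0.0352]
tool_rot: [0.071, 0.893, -0.442, -0.035]
wrist_force: [0.6, 0.4, -0.2]
width: 0.397
```

```bash
python3 - <<'E'
from h import *
state()
p,r=target(4,.0129,h=.0006);plan(p,r)
E
```

```text
t 29.48 tcp [0.608  0.3678 0.0352] x [ 0.606 -0.795  0.001] z [-0.124 -0.096 -0.988] F [ 0.6  0.4 -0.2] w 0.397
shift cm [ 0.01 -0.54  2.39] rot [ 0.    -0.001  0.001] min rows 0.6
```

Emit:
arm_command([
  {"tx": 0,"ty": -0.5,"tz": 1.1,"wx": 0,"wy": 0,"wz": 0,"jaw": 0.6},
  {"tx": 0,"ty": -0.1,"tz": 0.4,"wx": 0,"wy": 0,"wz": 0,"jaw": 0.6},
  {"tx": 0,"ty": 0,"tz": 0.2,"wx": 0,"wy": 0,"wz": 0,"jaw": 0.6},
])

```text
time: 29.73
ee_pos: [0.6113, 0.368, 0.0174]
tool_rot: [0.07, 0.893, -0.443, -0.034]
wrist_force: [-0.1, -0.3, 1.0]
width: 0.402
```

```bash
python3 - <<'E'
from h import *
state()
p,r=target(4,.0129,h=.0006);plan(p,r)
E
```

```text
t 29.73 tcp [0.6113 0.368  0.0174] x [ 0.604 -0.797  0.001] z [-0.124 -0.095 -0.988] F [-0.1 -0.3  1. ] w 0.402
shift cm [-0.16  0.02  0.69] rot [-0.001 -0.001 -0.001] min rows 0.2
```

Emit:
arm_command([
  {"tx": -0.2,"ty": 0,"tz": 0.4,"wx": 0,"wy": 0,"wz": 0,"jaw": 0.6},
  {"tx": 0,"ty": 0,"tz": 0.1,"wx": 0,"wy": 0,"wz": 0,"jaw": 0.6},
  {"tx": 0,"ty": 0,"tz": 0.1,"wx": 0,"wy": 0,"wz": 0,"jaw": 0.6},
])

```text
time: 29.98
ee_pos: [0.6096, 0.3681, 0.0109]
tool_rot: [0.07, 0.893, -0.444, -0.034]
wrist_force: [0.1, 0.3, -0.3]
width: 0.399
```

```bash
python3 - <<'E'
from h import *
state()
p,r=target(4,.0129,h=.0006);plan(p,r)
E
```

```text
t 29.98 tcp [0.6096 0.3681 0.0109] x [ 0.603 -0.797  0.001] z [-0.124 -0.095 -0.988] F [ 0.1  0.3 -0.3] w 0.399
shift cm [-0.06 -0.01  0.02] rot [-0.001 -0.001 -0.002] min rows 0.0
```

Release, retreat, then head away toward the reader after inspecting.

Emit:
arm_command([
  {"tx": 0,"ty": 0,"tz": 0.2,"wx": 0,"wy": 0,"wz": 0,"jaw": 0.6},
  {"tx": 0,"ty": 0,"tz": 0,"wx": 0,"wy": 0,"wz": 0,"jaw": 0.0},
  {"tx": 0,"ty": 0,"tz": 0,"wx": 0,"wy": 0,"wz": 0,"jaw": -0.2},
  {"tx": 0,"ty": 0,"tz": 0,"wx": 0,"wy": 0,"wz": 0,"jaw": -0.2},
  {"tx": 0,"ty": 0,"tz": -2,"wx": 0,"wy": 0,"wz": 0,"jaw": -0.2},
  {"tx": 0,"ty": 0,"tz": -4,"wx": 0,"wy": 0,"wz": 0,"jaw": -0.2},
  {"tx": 0,"ty": 0,"tz": -4,"wx": 0,"wy": 0,"wz": 0,"jaw": -0.2},
  {"tx": 0,"ty": 0,"tz": -4,"wx": 0,"wy": 0,"wz": 0,"jaw": -0.2},
])

```text
time: 30.65
ee_pos: [0.6217, 0.3796, 0.1408]
tool_rot: [0.078, 0.892, -0.444, -0.04]
wrist_force: [1.0, 0.1, -0.1]
width: 0.597
```

```bash
python3 - <<'E'
from h import *
state(); print(env.sense()['joint_positions'].round(2)); pics('8')
ims=[cv2.resize(rect(n,cv2.imread(f'pics/{n}8.png'),.36,.70,.14,.44,.006,1600),(390,440)) for n in('side','top')]
cv2.imwrite('pics/p8.png',np.hstack(ims))
yaw=-94.2
Rd=np.radians(-4.2); c=np.array([.480,-.3785])+.009*np.array([np.cos(Rd),np.sin(Rd)]); print(c)
for yaw in(-94.2,85.8):
  print(yaw);plan(np.r_[c,.18],Rdown(np.radians(yaw)))
E
```

```text
t 30.65 tcp [0.6217 0.3796 0.1408] x [ 0.602 -0.798 -0.002] z [-0.14  -0.103 -0.985] F [ 1.   0.1 -0.1] w 0.597
[-0.92  0.91  0.76  0.92 -0.53  1.65 -1.26]
[ 0.48897583 -0.37915914]
-94.2
shift cm [52.36 56.54  6.03] rot [ 0.154 -0.059  0.72 ] min rows 18.9
85.8
shift cm [52.36 56.54  6.03] rot [ 0.074  0.194 -2.414] min rows 20.2
```

View pics/p8.png

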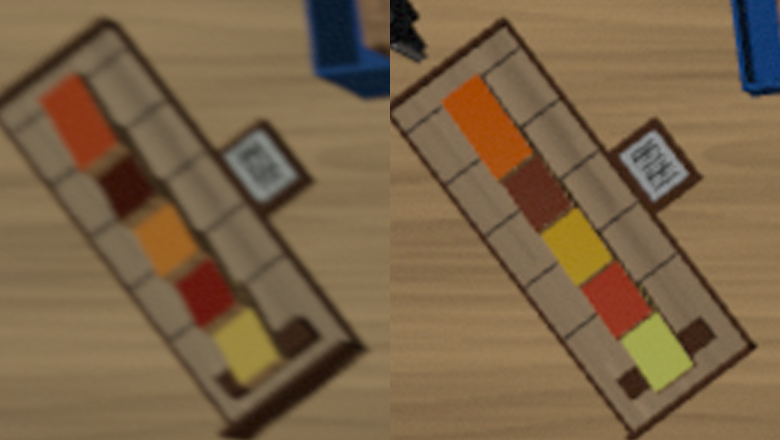

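```bash
python3 - <<'E'
from h import *
table([.489,-.379,.17],Rdown(np.radians(-94.2)),20,-.4)
E
```

```text
max shift 3.8622369405917687 turn 0.036909505094608386
[{"tx": 2.6, "ty": 2.8, "tz": 0.4, "wx": 0.008, "wy": -0.003, "wz": 0.036, "jaw": -0.4}, {"tx": 2.7, "ty": 2.7, "tz": 0.3, "wx": 0.008, "wy": -0.003, "wz": 0.036, "jaw": -0.4}, {"tx": 2.8, "ty": 2.6, "tz": 0.3, "wx": 0.008, "wy": -0.003, "wz": 0.036, "jaw": -0.4}, {"tx": 2.9, "ty": 2.5, "tz": 0.3, "wx": 0.008, "wy": -0.003, "wz": 0.036, "jaw": -0.4}, {"tx": 3, "ty": 2.4, "tz": 0.2, "wx": 0.008, "wy": -0.003, "wz": 0.036, "jaw": -0.4}, {"tx": 3.1, "ty": 2.3, "tz": 0.2, "wx": 0.008, "wy": -0.003, "wz": 0.036, "jaw": -0.4}, {"tx": 3.2, "ty": 2.2, "tz": 0.2, "wx": 0.008, "wy": -0.003, "wz": 0.036, "jaw": -0.4}, {"tx": 3.2, "ty": 2.1, "tz": 0.2, "wx": 0.008, "wy": -0.003, "wz": 0.036, "jaw": -0.4}, {"tx": 3.3, "ty": 2, "tz": 0.1, "wx": 0.008, "wy": -0.003, "wz": 0.036, "jaw": -0.4}, {"tx": 3.4, "ty": 1.9, "tz": 0.1, "wx": 0.008, "wy": -0.003, "wz": 0.036, "jaw": -0.4}, {"tx": 3.5, "ty": 1.7, "tz": 0.1, "wx": 0.008, "wy": -0.003, "wz": 0.036, "jaw": -0.4}, {"tx": 3.5, "ty": 1.6, "tz": 0.1, "wx": 0.008, "wy": -0.003, "wz": 0.036, "jaw": -0.4}, {"tx": 3.6, "ty": 1.5, "tz": 0, "wx": 0.008, "wy": -0.003, "wz": 0.036, "jaw": -0.4}, {"tx": 3.6, "ty": 1.4, "tz": 0, "wx": 0.008, "wy": -0.003, "wz": 0.036, "jaw": -0.4}, {"tx": 3.7, "ty": 1.2, "tz": -0, "wx": 0.008, "wy": -0.003, "wz": 0.036, "jaw": -0.4}, {"tx": 3.7, "ty": 1.1, "tz": -0, "wx": 0.008, "wy": -0.003, "wz": 0.036, "jaw": -0.4}, {"tx": 3.7, "ty": 1, "tz": -0, "wx": 0.008, "wy": -0.003, "wz": 0.036, "jaw": -0.4}, {"tx": 3.8, "ty": 0.8, "tz": -0.1, "wx": 0.008, "wy": -0.003, "wz": 0.036, "jaw": -0.4}, {"tx": 3.8, "ty": 0.7, "tz": -0.1, "wx": 0.008, "wy": -0.003, "wz": 0.036, "jaw": -0.4}, {"tx": 3.8, "ty": 0.5, "tz": -0.1, "wx": 0.008, "wy": -0.003, "wz": 0.036, "jaw": -0.4}]
```

Emit:
arm_command([
  {"tx": 2.6,"ty": 2.8,"tz": 0.3,"wx": 0.012,"wy": -0.003,"wz": 0.036,"jaw": -0.4},
  {"tx": 2.7,"ty": 2.7,"tz": 0.3,"wx": 0.012,"wy": -0.003,"wz": 0.036,"jaw": -0.4},
  {"tx": 2.8,"ty": 2.6,"tz": 0.3,"wx": 0.012,"wy": -0.003,"wz": 0.036,"jaw": -0.4},
  {"tx": 2.9,"ty": 2.5,"tz": 0.3,"wx": 0.012,"wy": -0.003,"wz": 0.036,"jaw": -0.4},
  {"tx": 3,"ty": 2.4,"tz": 0.3,"wx": 0.012,"wy": -0.003,"wz": 0.036,"jaw": -0.4},
  {"tx": 3.1,"ty": 2.3,"tz": 0.2,"wx": 0.012,"wy": -0.003,"wz": 0.036,"jaw": -0.4},
  {"tx": 3.2,"ty": 2.2,"tz": 0.2,"wx": 0.012,"wy": -0.003,"wz": 0.036,"jaw": -0.4},
  {"tx": 3.2,"ty": 2.1,"tz": 0.2,"wx": 0.012,"wy": -0.003,"wz": 0.036,"jaw": -0.4},
  {"tx": 3.3,"ty": 2,"tz": 0.2,"wx": 0.012,"wy": -0.003,"wz": 0.036,"jaw": -0.4},
  {"tx": 3.4,"ty": 1.9,"tz": 0.2,"wx": 0.012,"wy": -0.003,"wz": 0.036,"jaw": -0.4},
  {"tx": 3.5,"ty": 1.7,"tz": 0.2,"wx": 0.012,"wy": -0.003,"wz": 0.036,"jaw": -0.4},
  {"tx": 3.5,"ty": 1.6,"tz": 0.2,"wx": 0.012,"wy": -0.003,"wz": 0.036,"jaw": -0.4},
])

```text
time: 31.75
ee_pos: [0.5425, -0.0804, 0.1436]
tool_rot: [-0.002, 0.78, -0.626, -0.001]
wrist_force: [0.2, -0.1, -0.7]
width: 0.704
```

```bash
python3 - <<'E'
from h import *
state();print(env.sense()['joint_positions'].round(2))
table([.489,-.379,.15],Rdown(np.radians(-94.2)),9,-.4)
E
```

```text
t 31.75 tcp [ 0.5425 -0.0804  0.1436] x [ 0.217 -0.976 -0.004] z [ 0.002  0.004 -1.   ] F [ 0.2 -0.1 -0.7] w 0.704
[-0.71  0.43  1.04  1.74 -0.4   1.2  -0.92]
max shift 3.3712298889398347 turn 0.0324929327124653
[{"tx": 3.1, "ty": 1.3, "tz": -0.1, "wx": -0, "wy": 0, "wz": 0.032, "jaw": -0.4}, {"tx": 3.1, "ty": 1.2, "tz": -0.1, "wx": -0, "wy": 0, "wz": 0.032, "jaw": -0.4}, {"tx": 3.2, "ty": 1.1, "tz": -0.1, "wx": -0, "wy": 0, "wz": 0.032, "jaw": -0.4}, {"tx": 3.2, "ty": 1, "tz": -0.1, "wx": -0, "wy": 0, "wz": 0.032, "jaw": -0.4}, {"tx": 3.3, "ty": 0.9, "tz": -0.1, "wx": -0, "wy": 0, "wz": 0.032, "jaw": -0.4}, {"tx": 3.3, "ty": 0.8, "tz": -0.1, "wx": -0, "wy": 0, "wz": 0.032, "jaw": -0.4}, {"tx": 3.3, "ty": 0.7, "tz": -0.1, "wx": -0, "wy": 0, "wz": 0.032, "jaw": -0.4}, {"tx": 3.3, "ty": 0.6, "tz": -0.1, "wx": -0, "wy": 0, "wz": 0.032, "jaw": -0.4}, {"tx": 3.3, "ty": 0.5, "tz": -0.1, "wx": -0, "wy": 0, "wz": 0.032, "jaw": -0.4}]
```

Emit:
arm_command([
  {"tx": 2,"ty": 0.8,"tz": 0,"wx": 0,"wy": 0,"wz": 0.032,"jaw": -0.4},
  {"tx": 2,"ty": 0.8,"tz": 0,"wx": 0,"wy": 0,"wz": 0.032,"jaw": -0.4},
  {"tx": 2,"ty": 0.8,"tz": 0,"wx": 0,"wy": 0,"wz": 0.032,"jaw": -0.4},
])

```text
time: 32.0
ee_pos: [0.5261, -0.1533, 0.1442]
tool_rot: [-0.004, 0.744, -0.668, 0.0]
wrist_force: [-0.5, -0.5, 0.9]
width: 0.7
```

```bash
python3 - <<'E'
from h import *
state();print(env.sense()['joint_positions'].round(2))
table([.489,-.379,.15],Rdown(np.radians(-94.2)),9,-.4)
E
```

```text
t 32.0 tcp [ 0.5261 -0.1533  0.1442] x [ 0.108 -0.994 -0.004] z [ 0.006  0.005 -1.   ] F [-0.5 -0.5  0.9] w 0.7
[-0.6   0.44  1.07  1.75 -0.42  1.2  -0.88]
max shift 2.5426832880572556 turn 0.020206045266504574
[{"tx": 2.4, "ty": 0.7, "tz": -0.1, "wx": -0.001, "wy": 0.001, "wz": 0.02, "jaw": -0.4}, {"tx": 2.5, "ty": 0.6, "tz": -0.1, "wx": -0.001, "wy": 0.001, "wz": 0.02, "jaw": -0.4}, {"tx": 2.5, "ty": 0.6, "tz": -0.1, "wx": -0.001, "wy": 0.001, "wz": 0.02, "jaw": -0.4}, {"tx": 2.5, "ty": 0.5, "tz": -0.1, "wx": -0.001, "wy": 0.001, "wz": 0.02, "jaw": -0.4}, {"tx": 2.5, "ty": 0.5, "tz": -0.1, "wx": -0.001, "wy": 0.001, "wz": 0.02, "jaw": -0.4}, {"tx": 2.5, "ty": 0.4, "tz": -0.1, "wx": -0.001, "wy": 0.001, "wz": 0.02, "jaw": -0.4}, {"tx": 2.5, "ty": 0.4, "tz": -0.1, "wx": -0.001, "wy": 0.001, "wz": 0.02, "jaw": -0.4}, {"tx": 2.5, "ty": 0.3, "tz": -0.1, "wx": -0.001, "wy": 0.001, "wz": 0.02, "jaw": -0.4}, {"tx": 2.5, "ty": 0.3, "tz": -0.1, "wx": -0.001, "wy": 0.001, "wz": 0.02, "jaw": -0.4}]
```

Emit:
arm_command([
  {"tx": 2.4,"ty": 0.7,"tz": 0,"wx": 0,"wy": 0.001,"wz": 0.02,"jaw": -0.4},
  {"tx": 2.5,"ty": 0.6,"tz": 0,"wx": 0,"wy": 0.001,"wz": 0.02,"jaw": -0.4},
  {"tx": 2.5,"ty": 0.6,"tz": 0,"wx": 0,"wy": 0.001,"wz": 0.02,"jaw": -0.4},
  {"tx": 2.5,"ty": 0.5,"tz": 0,"wx": 0,"wy": 0.001,"wz": 0.02,"jaw": -0.4},
  {"tx": 2.5,"ty": 0.5,"tz": 0,"wx": 0,"wy": 0.001,"wz": 0.02,"jaw": -0.4},
  {"tx": 2.5,"ty": 0.4,"tz": 0,"wx": 0,"wy": 0.001,"wz": 0.02,"jaw": -0.4},
  {"tx": 2.5,"ty": 0.4,"tz": 0,"wx": 0,"wy": 0.001,"wz": 0.02,"jaw": -0.4},
  {"tx": 1.5,"ty": 0.2,"tz": 0,"wx": 0,"wy": 0.001,"wz": 0.01,"jaw": -0.4},
  {"tx": 0,"ty": 0,"tz": 0,"wx": 0,"wy": 0,"wz": 0,"jaw": -0.4},
])

```text
time: 32.75
ee_pos: [0.4882, -0.3587, 0.1446]
tool_rot: [0.002, -0.686, 0.727, -0.006]
wrist_force: [-0.3, -0.2, 0.2]
width: 0.7
```

```bash
python3 - <<'E'
from h import *
state();print(env.sense()['joint_positions'].round(2))
plan([.489,-.379,.031],Rdown(np.radians(-94.2)))
pics('9')
E
```

```text
t 32.75 tcp [ 0.4882 -0.3587  0.1446] x [-0.059 -0.998  0.004] z [ 0.011 -0.005 -1.   ] F [-0.3 -0.2  0.2] w 0.7
[-0.15  0.58  1.04  1.59 -0.52  1.26 -0.64]
shift cm [ 1.97 -0.07 11.37] rot [-0.011 -0.004  0.015] min rows 2.8
```

View pics/side9.png

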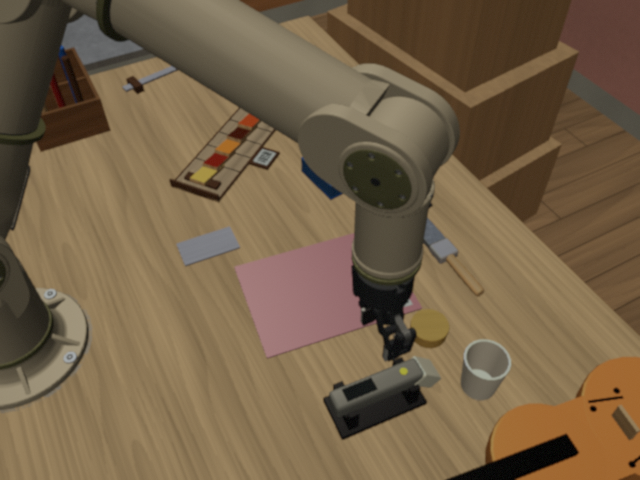

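Emit:
arm_command([
  {"tx": 1.9,"ty": -0.1,"tz": 1.5,"wx": -0.011,"wy": -0.004,"wz": 0.015,"jaw": -0.4},
  {"tx": 0,"ty": 0,"tz": 2,"wx": 0,"wy": 0,"wz": 0,"jaw": -0.4},
  {"tx": 0,"ty": 0,"tz": 0.3,"wx": 0,"wy": 0,"wz": 0,"jaw": -0.4},
  {"tx": 0,"ty": 0,"tz": 0.2,"wx": 0,"wy": 0,"wz": 0,"jaw": -0.4},
])

```text
time: 33.18
ee_pos: [0.4943, -0.3693, 0.1041]
tool_rot: [0.003, -0.685, 0.728, 0.0]
wrist_force: [0.2, 0.1, 0.5]
width: 0.707
```

```bash
python3 - <<'E'
from h import *
state()
plan([.489,-.379,.031],Rdown(np.radians(-94.2)))
E
```

```text
t 33.18 tcp [ 0.4943 -0.3693  0.1041] x [-0.061 -0.998 -0.005] z [ 0.004  0.004 -1.   ] F [0.2 0.1 0.5] w 0.707
shift cm [1.03 0.5  7.31] rot [-0.004  0.005  0.012] min rows 1.8
```

Emit:
arm_command([
  {"tx": 1.2,"ty": 0.4,"tz": 1,"wx": -0.004,"wy": 0.005,"wz": 0.012,"jaw": -0.4},
  {"tx": 0.2,"ty": 0.1,"tz": 1,"wx": 0,"wy": 0,"wz": 0,"jaw": -0.4},
  {"tx": 0.1,"ty": 0,"tz": 0.2,"wx": 0,"wy": 0,"wz": 0,"jaw": -0.4},
])

```text
time: 33.43
ee_pos: [0.4906, -0.3816, 0.0816]
tool_rot: [0.001, -0.683, 0.731, -0.0]
wrist_force: [0.2, 0.9, -0.4]
width: 0.702
```

```bash
python3 - <<'E'
from h import *
state()
plan([.489,-.379,.031],Rdown(np.radians(-94.2)))
pics('10')
a=cv2.imread('pics/side10.png')[290:450,290:510]; b=cv2.imread('pics/top10.png')[190:330,400:520]
cv2.imwrite('pics/p10.png',np.hstack([cv2.resize(a,(500,364)),cv2.resize(b,(300,364))]))
E
```

```text
t 33.43 tcp [ 0.4906 -0.3816  0.0816] x [-0.068 -0.998 -0.   ] z [ 0.001  0.    -1.   ] F [ 0.2  0.9 -0.4] w 0.702
shift cm [-0.25  0.19  5.06] rot [-0.001  0.     0.005] min rows 1.3
```

View pics/p10.png

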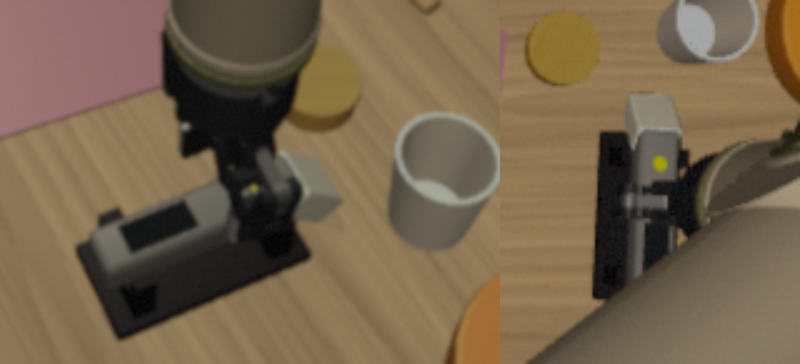

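Gripper straddles the bar just ahead of the dark display; going down.

Emit:
arm_command([
  {"tx": -0.2,"ty": 0.2,"tz": 1.8,"wx": 0,"wy": 0,"wz": 0.005,"jaw": -0.4},
  {"tx": 0.1,"ty": 0,"tz": 1.5,"wx": 0,"wy": 0,"wz": 0,"jaw": -0.4},
  {"tx": 0.1,"ty": 0,"tz": 0.4,"wx": 0,"wy": 0,"wz": 0,"jaw": -0.4},
])

```text
time: 33.78
ee_pos: [0.4902, -0.3835, 0.0471]
tool_rot: [0.001, -0.681, 0.733, -0.003]
wrist_force: [-0.5, 0.5, -1.0]
width: 0.702
```

```bash
python3 - <<'E'
from h import *
state()
plan([.489,-.379,.031],Rdown(np.radians(-94.2)))
E
```

```text
t 33.78 tcp [ 0.4902 -0.3835  0.0471] x [-0.073 -0.997  0.003] z [ 0.006 -0.003 -1.   ] F [-0.5  0.5 -1. ] w 0.702
shift cm [-0.44  0.16  1.61] rot [-0.006 -0.003 -0.   ] min rows 0.4
```

Emit:
arm_command([
  {"tx": -0.5,"ty": 0.2,"tz": 1.0,"wx": -0.006,"wy": -0.003,"wz": 0,"jaw": -0.4},
  {"tx": 0,"ty": 0,"tz": 0.5,"wx": 0,"wy": 0,"wz": 0,"jaw": -0.4},
  {"tx": 0,"ty": 0,"tz": 0.2,"wx": 0,"wy": 0,"wz": 0,"jaw": -0.4},
])

```text
time: 34.03
ee_pos: [0.4885, -0.3784, 0.0287]
tool_rot: [-0.0, -0.681, 0.733, 0.0]
wrist_force: [-0.3, 0.1, 1.0]
width: 0.701
```

```bash
python3 - <<'E'
from h import *
state()
plan([.489,-.379,.031],Rdown(np.radians(-94.2)))
E
```

```text
t 34.03 tcp [ 0.4885 -0.3784  0.0287] x [-0.074 -0.997 -0.   ] z [-0.001  0.001 -1.   ] F [-0.3  0.1  1. ] w 0.701
shift cm [ 0.06 -0.06 -0.23] rot [ 0.001  0.    -0.   ] min rows 0.1
```

Emit:
arm_command([
  {"tx": 0,"ty": 0,"tz": 0,"wx": 0,"wy": 0,"wz": 0,"jaw": 0.6},
  {"tx": 0,"ty": 0,"tz": 0,"wx": 0,"wy": 0,"wz": 0,"jaw": 0.6},
  {"tx": 0,"ty": 0,"tz": 0,"wx": 0,"wy": 0,"wz": 0,"jaw": 0.6},
  {"tx": 0,"ty": 0,"tz": 0.1,"wx": 0,"wy": 0,"wz": 0,"jaw": 0.6},
  {"tx": 0,"ty": 0,"tz": 0.1,"wx": 0,"wy": 0,"wz": 0,"jaw": 0.6},
])

```text
time: 34.45
ee_pos: [0.4889, -0.3786, 0.0284]
tool_rot: [0.0, -0.681, 0.733, 0.0]
wrist_force: [-3.8, 5.1, 12.6]
width: 0.417
```

```bash
python3 - <<'E'
from h import *
state(); print(list(env.sense()['ee_pos'].round(5)),list(toolR().as_quat().round(5)))
E
```

```text
t 34.45 tcp [ 0.4889 -0.3786  0.0284] x [-0.073 -0.997 -0.001] z [ 0.     0.001 -1.   ] F [-3.8  5.1 12.6] w 0.417
[np.float64(0.48889), np.float64(-0.37857), np.float64(0.02841)] [np.float64(-0.68076), np.float64(0.73251), np.float64(0.00018), np.float64(0.00032)]
```

Emit:
arm_command([
  {"tx": 0,"ty": 0,"tz": -1,"wx": 0,"wy": 0,"wz": 0,"jaw": 0.6},
  {"tx": 0,"ty": 0,"tz": -2,"wx": 0,"wy": 0,"wz": 0,"jaw": 0.6},
  {"tx": 0,"ty": 0,"tz": -2.5,"wx": 0,"wy": 0,"wz": 0,"jaw": 0.6},
  {"tx": 0,"ty": 0,"tz": -2.5,"wx": 0,"wy": 0,"wz": 0,"jaw": 0.6},
  {"tx": 0,"ty": 0,"tz": -1,"wx": 0,"wy": 0,"wz": 0,"jaw": 0.6},
])

```text
time: 34.87
ee_pos: [0.487, -0.3775, 0.1209]
tool_rot: [-0.001, -0.68, 0.733, 0.003]
wrist_force: [-0.1, -0.9, -1.7]
width: 0.41
```

```bash
python3 - <<'E'
from h import *
state(); print(env.sense()['joint_positions'].round(2))
# mat labels from old pictures by white threshold
for n in('top','side'):
    r=rect(n,cv2.imread(f'pics/{n}0.png'),.58,.67,-.27,-.18,.003,4000)
    g=cv2.cvtColor(r,cv2.COLOR_BGR2GRAY); hs=cv2.cvtColor(r,cv2.COLOR_BGR2HSV)[...,1]
    m=((hs<45)).astype(np.uint8); m=cv2.morphologyEx(m,cv2.MORPH_CLOSE,np.ones((15,15),np.uint8))
    k,l,st,ce=cv2.connectedComponentsWithStats(m); i=1+st[1:,4].argmax()
    cn=max(cv2.findContours((l==i).astype(np.uint8),0,1)[0],key=cv2.contourArea); q=cv2.minAreaRect(cn)
    print(n,.67-q[0][1]/4000,-.18-q[0][0]/4000,np.array(q[1])/4000,q[2])
    r=rect(n,cv2.imread(f'pics/{n}0.png'),.53,.62,.19,.28,.006,4000); cv2.imwrite(f'pics/l_{n}.png',r)
    hs=cv2.cvtColor(r,cv2.COLOR_BGR2HSV)[...,1]
    m=((hs<45)).astype(np.uint8); m=cv2.morphologyEx(m,cv2.MORPH_CLOSE,np.ones((15,15),np.uint8))
    k,l,st,ce=cv2.connectedComponentsWithStats(m); i=1+st[1:,4].argmax()
    cn=max(cv2.findContours((l==i).astype(np.uint8),0,1)[0],key=cv2.contourArea); q=cv2.minAreaRect(cn)
    print(n,.62-q[0][1]/4000,.28-q[0][0]/4000,np.array(q[1])/4000,q[2])
table([.469,-.211,.085],Rdown(np.radians(-94.2)),6,.6)
E
```

```text
t 34.87 tcp [ 0.487  -0.3775  0.1209] x [-0.074 -0.997 -0.003] z [-0.005  0.003 -1.   ] F [-0.1 -0.9 -1.7] w 0.41
[-0.08  0.63  1.01  1.57 -0.56  1.26 -0.62]
top 0.6195816307067872 -0.23056081008911133 [0.03525727 0.04509222] 7.943471908569336
top 0.5726227264404297 0.23708505630493165 [0.04602201 0.03613951] 53.022403717041016
side 0.6190113372802735 -0.22785623550415038 [0.03610371 0.04626688] 7.943472385406494
side 0.5720416412353515 0.24006526184082033 [0.04936231 0.03847668] 52.52382278442383
max shift 2.854612989147873 turn 0.0009900961053457892
[{"tx": -2.7, "ty": 0.5, "tz": 0.6, "wx": 0.001, "wy": 0.001, "wz": -0, "jaw": 0.6}, {"tx": -2.7, "ty": 0.5, "tz": 0.6, "wx": 0.001, "wy": 0.001, "wz": -0, "jaw": 0.6}, {"tx": -2.7, "ty": 0.5, "tz": 0.6, "wx": 0.001, "wy": 0.001, "wz": -0, "jaw": 0.6}, {"tx": -2.7, "ty": 0.5, "tz": 0.6, "wx": 0.001, "wy": 0.001, "wz": -0, "jaw": 0.6}, {"tx": -2.7, "ty": 0.5, "tz": 0.6, "wx": 0.001, "wy": 0.001, "wz": -0, "jaw": 0.6}, {"tx": -2.7, "ty": 0.5, "tz": 0.6, "wx": 0.001, "wy": 0.001, "wz": -0, "jaw": 0.6}]
```

Emit:
arm_command([
  {"tx": -2.6,"ty": 0.5,"tz": 0.6,"wx": 0.001,"wy": 0.001,"wz": 0,"jaw": 0.6},
  {"tx": -2.7,"ty": 0.5,"tz": 0.7,"wx": 0.001,"wy": 0.001,"wz": 0,"jaw": 0.6},
  {"tx": -2.7,"ty": 0.5,"tz": 0.7,"wx": 0.001,"wy": 0.001,"wz": 0,"jaw": 0.6},
  {"tx": -2.7,"ty": 0.5,"tz": 0.7,"wx": 0.001,"wy": 0.001,"wz": 0,"jaw": 0.6},
  {"tx": -2.5,"ty": 0.5,"tz": 0.7,"wx": 0,"wy": 0,"wz": 0,"jaw": 0.6},
  {"tx": -1,"ty": 0.2,"tz": 0.5,"wx": 0,"wy": 0,"wz": 0,"jaw": 0.6},
  {"tx": 0,"ty": 0,"tz": 0.1,"wx": 0,"wy": 0,"wz": 0,"jaw": 0.6},
  {"tx": 0,"ty": 0,"tz": 0.1,"wx": 0,"wy": 0,"wz": 0,"jaw": 0.6},
])

```text
time: 35.53
ee_pos: [0.4704, -0.2321, 0.0826]
tool_rot: [0.001, -0.679, 0.734, -0.005]
wrist_force: [0.4, -0.6, -1.3]
width: 0.416
```

```bash
cat >> h.py <<'E'
def aim(L,d=.09,phi=None):
    p=env.sense()['ee_pos']; r=toolR(); M=r.as_matrix()
    f=-M[:,1]; up=-M[:,2]   # reader x, reader z
    O=p-.009*f+.0066*up; W=O+.099*f-.015*up; look=(f-up)/np.sqrt(2)
    L=np.array(L); t=(L[2]-W[2])/look[2]; hit=W+t*look
    print('window',W.round(4),'dist',np.linalg.norm(L-W).round(4),'hit-L mm',((hit-L)*1000).round(1), 'angle err deg',np.degrees(np.arccos((L-W)@look/np.linalg.norm(L-W))).round(2))
E
python3 - <<'E'
from h import *
state(); aim([.6193,-.2292,.003])
plan([.466,-.218,.075],Rdown(np.radians(-94.2)))
E
```

```text
t 35.53 tcp [ 0.4704 -0.2321  0.0826] x [-0.078 -0.997  0.005] z [ 0.008 -0.006 -1.   ] F [ 0.4 -0.6 -1.3] w 0.416
window [ 0.5602 -0.2392  0.075 ] dist 0.0937 hit-L mm [ 13.8 -16.    0. ] angle err deg 11.21
shift cm [-1.38  0.55  0.75] rot [-0.008 -0.005 -0.005] min rows 0.4
```

Emit:
arm_command([
  {"tx": -1.3,"ty": 0.5,"tz": 0.7,"wx": -0.008,"wy": -0.005,"wz": -0.005,"jaw": 0.6},
  {"tx": 0,"ty": 0,"tz": 0.1,"wx": 0,"wy": 0,"wz": 0,"jaw": 0.6},
  {"tx": 0,"ty": 0,"tz": 0,"wx": 0,"wy": 0,"wz": 0,"jaw": 0.6},
])

```text
time: 35.78
ee_pos: [0.4663, -0.2203, 0.0745]
tool_rot: [-0.0, -0.68, 0.733, -0.001]
wrist_force: [-0.9, -0.0, -0.8]
width: 0.413
```

```bash
python3 - <<'E'
from h import *
state(); aim([.6193,-.2292,.003])
plan([.466,-.218,.075],Rdown(np.radians(-94.2)))
E
```

```text
t 35.78 tcp [ 0.4663 -0.2203  0.0745] x [-0.075 -0.997  0.001] z [ 0.001 -0.001 -1.   ] F [-0.9 -0.  -0.8] w 0.413
window [ 0.556  -0.2271  0.0662] dist 0.0894 hit-L mm [-0.2 -2.7  0. ] angle err deg 1.73
shift cm [-0.23  0.04 -0.05] rot [-0.001 -0.001 -0.002] min rows 0.1
```

Emit:
arm_command([
  {"tx": -0.2,"ty": 0,"tz": 0,"wx": 0,"wy": 0,"wz": 0,"jaw": 0.6},
  {"tx": 0,"ty": 0,"tz": 0,"wx": 0,"wy": 0,"wz": 0,"jaw": 0.6},
  {"tx": 0,"ty": 0,"tz": 0,"wx": 0,"wy": 0,"wz": 0,"jaw": 0.6},
  {"tx": 0,"ty": 0,"tz": 0,"wx": 0,"wy": 0,"wz": 0,"jaw": 0.6},
  {"tx": 0,"ty": 0,"tz": 0,"wx": 0,"wy": 0,"wz": 0,"jaw": 0.6},
  {"tx": 0,"ty": 0,"tz": 0,"wx": 0,"wy": 0,"wz": 0,"jaw": 0.6},
])

```text
time: 36.28
ee_pos: [0.4664, -0.2218, 0.0754]
tool_rot: [-0.001, -0.678, 0.735, -0.002]
wrist_force: [-0.4, 0.1, -1.2]
width: 0.414
```

```bash
python3 - <<'E'
from h import *
state(); aim([.6193,-.2292,.003])
plan([.466,-.218,.075],Rdown(np.radians(-94.2)))
E
```

```text
t 36.28 tcp [ 0.4664 -0.2218  0.0754] x [-0.08  -0.997  0.004] z [ 0.002 -0.004 -1.   ] F [-0.4  0.1 -1.2] w 0.414
window [ 0.5561 -0.229   0.0672] dist 0.0901 hit-L mm [ 1.  -5.2  0. ] angle err deg 3.28
shift cm [-0.38  0.07  0.04] rot [-0.002 -0.004 -0.006] min rows 0.1
```

Emit:
arm_command([
  {"tx": -0.5,"ty": 0,"tz": 0,"wx": 0,"wy": 0,"wz": -0.006,"jaw": 0.6},
  {"tx": -0.1,"ty": 0,"tz": 0,"wx": 0,"wy": 0,"wz": 0,"jaw": 0.6},
  {"tx": -0.05,"ty": 0,"tz": 0,"wx": 0,"wy": 0,"wz": 0,"jaw": 0.6},
  {"tx": -0.05,"ty": 0,"tz": 0,"wx": 0,"wy": 0,"wz": 0,"jaw": 0.6},
  {"tx": -0.05,"ty": 0,"tz": 0,"wx": 0,"wy": 0,"wz": 0,"jaw": 0.6},
  {"tx": -0.05,"ty": 0,"tz": 0,"wx": 0,"wy": 0,"wz": 0,"jaw": 0.6},
])

```text
time: 36.78
ee_pos: [0.4672, -0.213, 0.0755]
tool_rot: [-0.001, -0.681, 0.732, -0.002]
wrist_force: [-0.6, 0.4, -1.2]
width: 0.413
```

```bash
python3 - <<'E'
from h import *
state(); aim([.6193,-.2292,.003])
plan([.466,-.218,.075],Rdown(np.radians(-94.2)))
pics('11')
a=cv2.imread('pics/side11.png')[220:400,290:510]; b=cv2.imread('pics/top11.png')[190:330,300:460]
cv2.imwrite('pics/p11.png',np.hstack([cv2.resize(a,(440,360)),cv2.resize(b,(360,360))]))
state()
E
```

```text
t 36.78 tcp [ 0.4672 -0.213   0.0755] x [-0.073 -0.997  0.004] z [ 0.002 -0.004 -1.   ] F [-0.6  0.4 -1.2] w 0.413
window [ 0.557  -0.2196  0.0673] dist 0.0901 hit-L mm [2.1 4.7 0. ] angle err deg 3.17
shift cm [0.51 0.08 0.05] rot [-0.002 -0.004  0.   ] min rows 0.1
t 36.88 tcp [ 0.4672 -0.213   0.0755] x [-0.073 -0.997  0.004] z [ 0.002 -0.004 -1.   ] F [-0.4 -0.5 -1.2] w 0.413
```

View pics/p11.png

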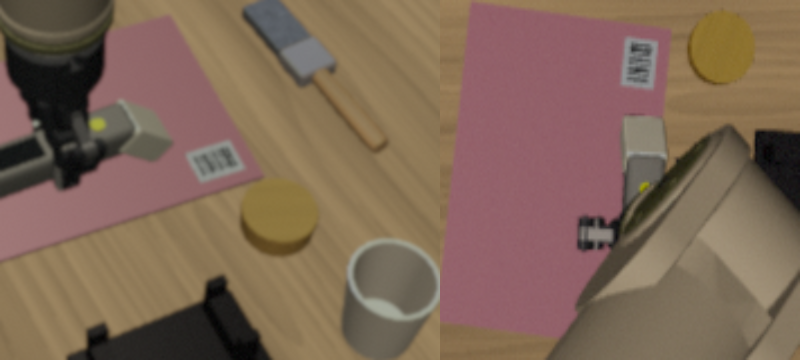

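Emit:
arm_command([
  {"tx": 0.4,"ty": 0.1,"tz": 0,"wx": 0,"wy": -0.003,"wz": 0,"jaw": 0.6},
  {"tx": -0.05,"ty": 0,"tz": 0,"wx": 0,"wy": 0,"wz": 0,"jaw": 0.6},
])

```text
time: 37.05
ee_pos: [0.4659, -0.2167, 0.0755]
tool_rot: [0.001, -0.681, 0.732, -0.001]
wrist_force: [-0.1, -0.3, -2.0]
width: 0.416
```

```bash
python3 - <<'E'
from h import *
for i in range(16):
    if i%4==0: state(); aim([.6193,-.2292,.003])
    env.snapshot('side')
E
```

```text
t 37.05 tcp [ 0.4659 -0.2167  0.0755] x [-0.072 -0.997  0.001] z [ 0.002 -0.001 -1.   ] F [-0.1 -0.3 -2. ] w 0.416
window [ 0.5556 -0.2232  0.0674] dist 0.0907 hit-L mm [0.8 1.3 0. ] angle err deg 0.91
t 37.25 tcp [ 0.4663 -0.2157  0.0754] x [-0.071 -0.997  0.   ] z [ 0.002 -0.    -1.   ] F [-0.6  0.9 -0.9] w 0.412
window [ 0.5561 -0.2221  0.0672] dist 0.0904 hit-L mm [1.1 2.5 0. ] angle err deg 1.68
t 37.45 tcp [ 0.4663 -0.2156  0.0754] x [-0.071 -0.997  0.   ] z [ 0.002 -0.    -1.   ] F [ 0.2 -0.2 -1.5] w 0.414
window [ 0.5561 -0.222   0.0672] dist 0.0903 hit-L mm [1.1 2.7 0. ] angle err deg 1.77
t 37.65 tcp [ 0.4663 -0.2156  0.0754] x [-0.071 -0.997  0.   ] z [ 0.002 -0.    -1.   ] F [-0.3  0.6 -2.6] w 0.414
window [ 0.5561 -0.222   0.0672] dist 0.0903 hit-L mm [1.1 2.6 0. ] angle err deg 1.76
```

Rock steady during camera calls; hold on for over 3 s more.

```bash
python3 - <<'E'
from h import *
for i in range(64): env.snapshot('side')
state(); aim([.6193,-.2292,.003]); print(env.sense()['joint_positions'].round(2))
s=env.sense()
L=np.array([.5725,.238,.006]); ph=np.radians(8); f=np.array([np.cos(ph),np.sin(ph),0]); p=L-.1536*f+[0,0,.072]; print(p)
table(p+[0,0,.02],Rdown(np.radians(-82)),14,.6)
E
```

```text
t 41.05 tcp [ 0.4663 -0.2156  0.0754] x [-0.071 -0.997  0.   ] z [ 0.002 -0.    -1.   ] F [ 0.2 -0.3 -1.9] w 0.411
window [ 0.5561 -0.222   0.0672] dist 0.0904 hit-L mm [1.  2.6 0. ] angle err deg 1.76
[-0.5   0.48  1.1   1.91 -0.49  1.06 -0.84]
[0.42039482 0.21662301 0.078     ]
max shift 3.1086319517672973 turn 0.015056781217512055
[{"tx": -3.1, "ty": 0.5, "tz": -0.2, "wx": -0, "wy": -0, "wz": -0.015, "jaw": 0.6}, {"tx": -3.1, "ty": 0.5, "tz": -0.2, "wx": -0, "wy": -0, "wz": -0.015, "jaw": 0.6}, {"tx": -3.1, "ty": 0.5, "tz": -0.2, "wx": -0, "wy": -0, "wz": -0.015, "jaw": 0.6}, {"tx": -3.1, "ty": 0.4, "tz": -0.2, "wx": -0, "wy": -0, "wz": -0.015, "jaw": 0.6}, {"tx": -3.1, "ty": 0.4, "tz": -0.2, "wx": -0, "wy": -0, "wz": -0.015, "jaw": 0.6}, {"tx": -3.1, "ty": 0.3, "tz": -0.2, "wx": -0, "wy": -0, "wz": -0.015, "jaw": 0.6}, {"tx": -3.1, "ty": 0.3, "tz": -0.2, "wx": -0, "wy": -0, "wz": -0.015, "jaw": 0.6}, {"tx": -3.1, "ty": 0.2, "tz": -0.2, "wx": -0, "wy": -0, "wz": -0.015, "jaw": 0.6}, {"tx": -3.1, "ty": 0.2, "tz": -0.2, "wx": -0, "wy": -0, "wz": -0.015, "jaw": 0.6}, {"tx": -3.1, "ty": 0.1, "tz": -0.2, "wx": -0, "wy": -0, "wz": -0.015, "jaw": 0.6}, {"tx": -3.1, "ty": 0.1, "tz": -0.2, "wx": -0, "wy": -0, "wz": -0.015, "jaw": 0.6}, {"tx": -3.1, "ty": 0, "tz": -0.2, "wx": -0, "wy": -0, "wz": -0.015, "jaw": 0.6}, {"tx": -3.1, "ty": -0, "tz": -0.2, "wx": -0, "wy": -0, "wz": -0.015, "jaw": 0.6}, {"tx": -3.1, "ty": -0.1, "tz": -0.2, "wx": -0, "wy": -0, "wz": -0.015, "jaw": 0.6}]
```

```bash
python3 - <<'E'
from h import *
table([.49,.0,.13],Rdown(np.radians(-88)),7,.6)
E
```

```text
max shift 3.194897328591146 turn 0.015155136723243954
[{"tx": -3.1, "ty": -0.1, "tz": -0.8, "wx": -0, "wy": -0, "wz": -0.015, "jaw": 0.6}, {"tx": -3.1, "ty": -0.2, "tz": -0.8, "wx": -0, "wy": -0, "wz": -0.015, "jaw": 0.6}, {"tx": -3.1, "ty": -0.2, "tz": -0.8, "wx": -0, "wy": -0, "wz": -0.015, "jaw": 0.6}, {"tx": -3.1, "ty": -0.3, "tz": -0.8, "wx": -0, "wy": -0, "wz": -0.015, "jaw": 0.6}, {"tx": -3.1, "ty": -0.3, "tz": -0.8, "wx": -0, "wy": -0, "wz": -0.015, "jaw": 0.6}, {"tx": -3.1, "ty": -0.4, "tz": -0.8, "wx": -0, "wy": -0, "wz": -0.015, "jaw": 0.6}, {"tx": -3.1, "ty": -0.4, "tz": -0.8, "wx": -0, "wy": -0, "wz": -0.015, "jaw": 0.6}]
```

Emit:
arm_command([
  {"tx": -2,"ty": -0.1,"tz": -0.8,"wx": 0,"wy": 0,"wz": -0.015,"jaw": 0.6},
  {"tx": -3.1,"ty": -0.2,"tz": -0.8,"wx": 0,"wy": 0,"wz": -0.015,"jaw": 0.6},
  {"tx": -3.1,"ty": -0.2,"tz": -0.8,"wx": 0,"wy": 0,"wz": -0.015,"jaw": 0.6},
  {"tx": -3.1,"ty": -0.3,"tz": -0.8,"wx": 0,"wy": 0,"wz": -0.015,"jaw": 0.6},
  {"tx": -3.1,"ty": -0.3,"tz": -0.7,"wx": 0,"wy": 0,"wz": -0.015,"jaw": 0.6},
  {"tx": -3.1,"ty": -0.4,"tz": -0.7,"wx": 0,"wy": 0,"wz": -0.015,"jaw": 0.6},
  {"tx": -3.1,"ty": -0.4,"tz": -0.5,"wx": 0,"wy": 0,"wz": -0.015,"jaw": 0.6},
])

```text
time: 41.63
ee_pos: [0.4889, -0.012, 0.1278]
tool_rot: [0.001, 0.714, -0.7, 0.002]
wrist_force: [-0.7, -0.6, -2.0]
width: 0.415
```

```bash
python3 - <<'E'
from h import *
state(); print(env.sense()['joint_positions'].round(2))
table([.4204,.2166,.095],Rdown(np.radians(-82)),9,.6)
E
```

```text
t 41.63 tcp [ 0.4889 -0.012   0.1278] x [ 0.019 -1.     0.004] z [ 0.002 -0.004 -1.   ] F [-0.7 -0.6 -2. ] w 0.415
[-1.05  0.35  1.21  1.91 -0.35  1.13 -1.25]
max shift 2.6766993232813863 turn 0.013386640894721743
[{"tx": -2.6, "ty": 0.7, "tz": 0.4, "wx": -0, "wy": -0, "wz": -0.013, "jaw": 0.6}, {"tx": -2.6, "ty": 0.7, "tz": 0.4, "wx": -0, "wy": -0, "wz": -0.013, "jaw": 0.6}, {"tx": -2.6, "ty": 0.6, "tz": 0.4, "wx": -0, "wy": -0, "wz": -0.013, "jaw": 0.6}, {"tx": -2.6, "ty": 0.6, "tz": 0.4, "wx": -0, "wy": -0, "wz": -0.013, "jaw": 0.6}, {"tx": -2.6, "ty": 0.6, "tz": 0.4, "wx": -0, "wy": -0, "wz": -0.013, "jaw": 0.6}, {"tx": -2.6, "ty": 0.5, "tz": 0.4, "wx": -0, "wy": -0, "wz": -0.013, "jaw": 0.6}, {"tx": -2.6, "ty": 0.5, "tz": 0.4, "wx": -0, "wy": -0, "wz": -0.013, "jaw": 0.6}, {"tx": -2.6, "ty": 0.5, "tz": 0.4, "wx": -0, "wy": -0, "wz": -0.013, "jaw": 0.6}, {"tx": -2.6, "ty": 0.4, "tz": 0.4, "wx": -0, "wy": -0, "wz": -0.013, "jaw": 0.6}]
```

```bash
python3 - <<'E'
from h import *
L=np.array([.5725,.238,.006]); ph=np.radians(70); f=np.array([np.cos(ph),np.sin(ph),0]); p=L-.1536*f+[0,0,.072]; print(p)
table(p+[0,0,.03],Rdown(np.radians(-20)),12,.6)
E
```

```text
[0.51996571 0.09366321 0.078     ]
max shift 0.9326913451394584 turn 0.10020902157646494
[{"tx": -0.9, "ty": -0.3, "tz": 0.2, "wx": 0, "wy": -0, "wz": -0.1, "jaw": 0.6}, {"tx": -0.8, "ty": -0.4, "tz": 0.2, "wx": 0, "wy": -0, "wz": -0.1, "jaw": 0.6}, {"tx": -0.8, "ty": -0.4, "tz": 0.2, "wx": 0, "wy": -0, "wz": -0.1, "jaw": 0.6}, {"tx": -0.8, "ty": -0.5, "tz": 0.2, "wx": 0, "wy": -0, "wz": -0.1, "jaw": 0.6}, {"tx": -0.7, "ty": -0.6, "tz": 0.2, "wx": 0, "wy": -0, "wz": -0.1, "jaw": 0.6}, {"tx": -0.6, "ty": -0.7, "tz": 0.2, "wx": 0, "wy": -0, "wz": -0.1, "jaw": 0.6}, {"tx": -0.6, "ty": -0.7, "tz": 0.2, "wx": 0, "wy": -0, "wz": -0.1, "jaw": 0.6}, {"tx": -0.5, "ty": -0.8, "tz": 0.2, "wx": 0, "wy": -0, "wz": -0.1, "jaw": 0.6}, {"tx": -0.4, "ty": -0.8, "tz": 0.2, "wx": 0, "wy": -0, "wz": -0.1, "jaw": 0.6}, {"tx": -0.3, "ty": -0.9, "tz": 0.2, "wx": 0, "wy": -0, "wz": -0.1, "jaw": 0.6}, {"tx": -0.2, "ty": -0.9, "tz": 0.2, "wx": 0, "wy": -0, "wz": -0.1, "jaw": 0.6}, {"tx": -0.1, "ty": -0.9, "tz": 0.2, "wx": 0, "wy": -0, "wz": -0.1, "jaw": 0.6}]
```

Emit:
arm_command([
  {"tx": -0.8,"ty": -0.3,"tz": 0.2,"wx": 0,"wy": 0,"wz": -0.1,"jaw": 0.6},
  {"tx": -0.5,"ty": -0.4,"tz": 0.2,"wx": 0,"wy": 0,"wz": -0.1,"jaw": 0.6},
  {"tx": -0.5,"ty": -0.4,"tz": 0.2,"wx": 0,"wy": 0,"wz": -0.1,"jaw": 0.6},
  {"tx": -0.6,"ty": -0.5,"tz": 0.2,"wx": 0,"wy": 0,"wz": -0.1,"jaw": 0.6},
  {"tx": -0.5,"ty": -0.6,"tz": 0.2,"wx": 0,"wy": 0,"wz": -0.1,"jaw": 0.6},
  {"tx": -0.5,"ty": -0.6,"tz": 0.2,"wx": 0,"wy": 0,"wz": -0.1,"jaw": 0.6},
])

```text
time: 42.13
ee_pos: [0.5083, 0.0419, 0.1167]
tool_rot: [-0.0, 0.898, -0.441, 0.002]
wrist_force: [-0.6, 0.4, -2.0]
width: 0.411
```

```bash
python3 - <<'E'
from h import *
state(); print(env.sense()['joint_positions'].round(2))
table([.52,.0937,.10],Rdown(np.radians(-20)),6,.6)
E
```

```text
t 42.13 tcp [0.5083 0.0419 0.1167] x [ 0.612 -0.791  0.003] z [ 0.004 -0.001 -1.   ] F [-0.6  0.4 -2. ] w 0.411
[-0.98  0.34  1.01  1.87 -0.32  1.1  -0.76]
max shift 0.9282549762996001 turn 0.09391471211654843
[{"tx": -0.6, "ty": -0.7, "tz": 0.3, "wx": -0, "wy": -0.001, "wz": -0.094, "jaw": 0.6}, {"tx": -0.5, "ty": -0.7, "tz": 0.3, "wx": -0, "wy": -0.001, "wz": -0.094, "jaw": 0.6}, {"tx": -0.4, "ty": -0.8, "tz": 0.3, "wx": -0, "wy": -0.001, "wz": -0.094, "jaw": 0.6}, {"tx": -0.4, "ty": -0.8, "tz": 0.3, "wx": -0, "wy": -0.001, "wz": -0.094, "jaw": 0.6}, {"tx": -0.3, "ty": -0.8, "tz": 0.3, "wx": -0, "wy": -0.001, "wz": -0.094, "jaw": 0.6}, {"tx": -0.2, "ty": -0.9, "tz": 0.3, "wx": -0, "wy": -0.001, "wz": -0.094, "jaw": 0.6}]
```

J3 falls again (1.01). Continue.

Emit:
arm_command([
  {"tx": -0.6,"ty": -0.7,"tz": 0.3,"wx": 0,"wy": 0,"wz": -0.094,"jaw": 0.6},
  {"tx": -0.5,"ty": -0.7,"tz": 0.3,"wx": 0,"wy": 0,"wz": -0.094,"jaw": 0.6},
  {"tx": -0.4,"ty": -0.8,"tz": 0.3,"wx": 0,"wy": 0,"wz": -0.094,"jaw": 0.6},
  {"tx": -0.4,"ty": -0.8,"tz": 0.3,"wx": 0,"wy": 0,"wz": -0.094,"jaw": 0.6},
  {"tx": -0.3,"ty": -0.8,"tz": 0.3,"wx": 0,"wy": 0,"wz": -0.08,"jaw": 0.6},
  {"tx": -0.1,"ty": -0.3,"tz": 0.2,"wx": 0,"wy": 0,"wz": -0.04,"jaw": 0.6},
  {"tx": 0,"ty": 0,"tz": 0.2,"wx": 0,"wy": 0,"wz": 0,"jaw": 0.6},
  {"tx": 0,"ty": 0,"tz": 0.1,"wx": 0,"wy": 0,"wz": 0,"jaw": 0.6},
])

```text
time: 42.8
ee_pos: [0.5178, 0.0922, 0.0954]
tool_rot: [-0.0, 0.982, -0.191, 0.002]
wrist_force: [0.1, -0.7, -2.1]
width: 0.415
```

```bash
python3 - <<'E'
from h import *
state(); print(env.sense()['joint_positions'].round(2))
aim([.5725,.238,.006]); plan([.52,.0937,.078],Rdown(np.radians(-20)))
E
```

```text
t 42.8 tcp [0.5178 0.0922 0.0954] x [ 0.927 -0.375  0.004] z [ 0.004 -0.001 -1.   ] F [ 0.1 -0.7 -2.1] w 0.415
[-0.93  0.37  0.84  1.85 -0.31  1.06 -0.35]
window [0.5515 0.1756 0.0871] dist 0.1045 hit-L mm [ 9.8 12.9  0. ] angle err deg 6.49
shift cm [ 0.14 -0.22  1.75] rot [-0.001 -0.004 -0.035] min rows 0.4
```

Emit:
arm_command([
  {"tx": 0.1,"ty": -0.2,"tz": 1.3,"wx": 0,"wy": -0.004,"wz": -0.035,"jaw": 0.6},
  {"tx": 0,"ty": 0,"tz": 0.3,"wx": 0,"wy": 0,"wz": 0,"jaw": 0.6},
  {"tx": 0,"ty": 0,"tz": 0.1,"wx": 0,"wy": 0,"wz": 0,"jaw": 0.6},
])

```text
time: 43.05
ee_pos: [0.5198, 0.0924, 0.0784]
tool_rot: [-0.0, 0.984, -0.177, 0.001]
wrist_force: [0.6, 0.6, -1.2]
width: 0.414
```

```bash
python3 - <<'E'
from h import *
for i in range(4): env.snapshot('side')
state(); aim([.5725,.238,.006]); plan([.52,.0937,.078],Rdown(np.radians(-20)))
E
```

```text
t 43.25 tcp [0.5201 0.0929 0.079 ] x [ 0.938 -0.346  0.001] z [ 0.002  0.001 -1.   ] F [ 1.1 -0.1 -1. ] w 0.415
window [0.5512 0.1773 0.0708] dist 0.0913 hit-L mm [1.3 0.3 0. ] angle err deg 0.78
shift cm [-0.04 -0.07  0.1 ] rot [-0.002 -0.001 -0.004] min rows 0.0
```

Excellent aim; hold over 3 s.

```bash
python3 - <<'E'
from h import *
pics('12')
for i in range(66): env.snapshot('side')
state(); aim([.5725,.238,.006])
a=cv2.imread('pics/side12.png')[60:260,150:430]; b=cv2.imread('pics/top12.png')[180:340,90:290]
cv2.imwrite('pics/p12.png',np.hstack([cv2.resize(a,(440,314)),cv2.resize(b,(360,314))]))
E
```

```text
t 46.65 tcp [0.5199 0.0932 0.0786] x [ 0.939 -0.345  0.001] z [ 0.002  0.001 -1.   ] F [ 0.  -0.6 -2.5] w 0.412
window [0.551  0.1777 0.0704] dist 0.0908 hit-L mm [0.8 0.3 0. ] angle err deg 0.48
```

View pics/p12.png

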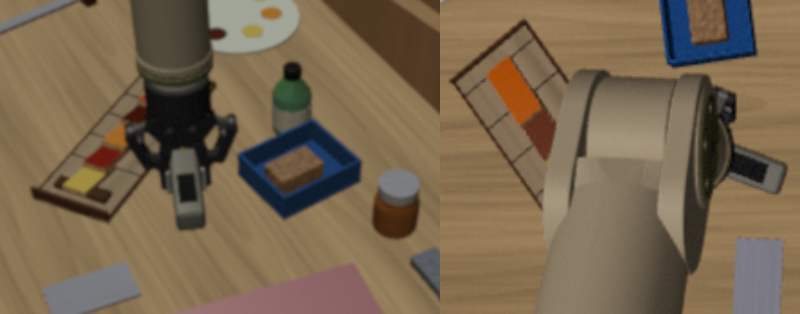

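Emit:
arm_command([
  {"tx": 0,"ty": 0,"tz": -2,"wx": 0,"wy": 0,"wz": 0,"jaw": 0.6},
  {"tx": 0,"ty": 0,"tz": -2.5,"wx": 0,"wy": 0,"wz": 0,"jaw": 0.6},
  {"tx": 0,"ty": 0,"tz": -1.5,"wx": 0,"wy": 0,"wz": 0,"jaw": 0.6},
])

```text
time: 46.9
ee_pos: [0.5169, 0.0924, 0.1367]
tool_rot: [0.002, 0.985, -0.175, -0.003]
wrist_force: [0.5, 0.1, -1.5]
width: 0.414
```

```bash
python3 - <<'E'
from h import *
state()
table([.489,-.37,.15],Rdown(np.radians(-94.2)),16,.6)
E
```

```text
t 46.9 tcp [0.5169 0.0924 0.1367] x [ 0.939 -0.345 -0.005] z [-0.006 -0.002 -1.   ] F [ 0.5  0.1 -1.5] w 0.414
max shift 2.8963346146430853 turn 0.0807334794926108
[{"tx": 0.8, "ty": 2.8, "tz": -0.1, "wx": 0, "wy": 0, "wz": 0.081, "jaw": 0.6}, {"tx": 1.1, "ty": 2.7, "tz": -0.1, "wx": 0, "wy": 0, "wz": 0.081, "jaw": 0.6}, {"tx": 1.3, "ty": 2.6, "tz": -0.1, "wx": 0, "wy": 0, "wz": 0.081, "jaw": 0.6}, {"tx": 1.5, "ty": 2.5, "tz": -0.1, "wx": 0, "wy": 0, "wz": 0.081, "jaw": 0.6}, {"tx": 1.7, "ty": 2.4, "tz": -0.1, "wx": 0, "wy": 0, "wz": 0.081, "jaw": 0.6}, {"tx": 1.9, "ty": 2.2, "tz": -0.1, "wx": 0, "wy": 0, "wz": 0.081, "jaw": 0.6}, {"tx": 2, "ty": 2.1, "tz": -0.1, "wx": 0, "wy": 0, "wz": 0.081, "jaw": 0.6}, {"tx": 2.2, "ty": 1.9, "tz": -0.1, "wx": 0, "wy": 0, "wz": 0.081, "jaw": 0.6}, {"tx": 2.3, "ty": 1.7, "tz": -0.1, "wx": 0, "wy": 0, "wz": 0.081, "jaw": 0.6}, {"tx": 2.5, "ty": 1.5, "tz": -0.1, "wx": 0, "wy": 0, "wz": 0.081, "jaw": 0.6}, {"tx": 2.6, "ty": 1.3, "tz": -0.1, "wx": 0, "wy": 0, "wz": 0.081, "jaw": 0.6}, {"tx": 2.7, "ty": 1.1, "tz": -0.1, "wx": 0, "wy": 0, "wz": 0.081, "jaw": 0.6}, {"tx": 2.8, "ty": 0.9, "tz": -0.1, "wx": 0, "wy": 0, "wz": 0.081, "jaw": 0.6}, {"tx": 2.8, "ty": 0.7, "tz": -0.1, "wx": 0, "wy": 0, "wz": 0.081, "jaw": 0.6}, {"tx": 2.9, "ty": 0.4, "tz": -0.1, "wx": 0, "wy": 0, "wz": 0.081, "jaw": 0.6}, {"tx": 2.9, "ty": 0.2, "tz": -0.1, "wx": 0, "wy": 0, "wz": 0.081, "jaw": 0.6}]
```

Emit:
arm_command([
  {"tx": 0.8,"ty": 2.8,"tz": -0.1,"wx": 0,"wy": 0,"wz": 0.081,"jaw": 0.6},
  {"tx": 1.1,"ty": 2.7,"tz": -0.1,"wx": 0,"wy": 0,"wz": 0.081,"jaw": 0.6},
  {"tx": 1.3,"ty": 2.6,"tz": -0.1,"wx": 0,"wy": 0,"wz": 0.081,"jaw": 0.6},
  {"tx": 1.5,"ty": 2.5,"tz": -0.1,"wx": 0,"wy": 0,"wz": 0.081,"jaw": 0.6},
  {"tx": 1.7,"ty": 2.4,"tz": -0.1,"wx": 0,"wy": 0,"wz": 0.081,"jaw": 0.6},
  {"tx": 1.9,"ty": 2.2,"tz": -0.1,"wx": 0,"wy": 0,"wz": 0.081,"jaw": 0.6},
  {"tx": 2,"ty": 2.1,"tz": 0,"wx": 0,"wy": 0,"wz": 0.081,"jaw": 0.6},
  {"tx": 2.2,"ty": 1.9,"tz": 0,"wx": 0,"wy": 0,"wz": 0.081,"jaw": 0.6},
  {"tx": 2.3,"ty": 1.7,"tz": 0,"wx": 0,"wy": 0,"wz": 0.081,"jaw": 0.6},
])

```text
time: 47.65
ee_pos: [0.5037, -0.1689, 0.1476]
tool_rot: [-0.003, 0.854, -0.52, 0.0]
wrist_force: [0.7, 0.4, -1.1]
width: 0.412
```

```bash
python3 - <<'E'
from h import *
state(); print(env.sense()['joint_positions'].round(2))
table([.489,-.37,.14],Rdown(np.radians(-94.2)),7,.6)
E
```

```text
t 47.65 tcp [ 0.5037 -0.1689  0.1476] x [ 0.459 -0.888 -0.003] z [ 0.004  0.005 -1.   ] F [ 0.7  0.4 -1.1] w 0.412
[-0.59  0.39  1.08  1.78 -0.38  1.19 -0.49]
max shift 2.882429969620202 turn 0.07859423106456856
[{"tx": 2.5, "ty": 1.5, "tz": 0.1, "wx": -0.001, "wy": 0.001, "wz": 0.079, "jaw": 0.6}, {"tx": 2.6, "ty": 1.3, "tz": 0.1, "wx": -0.001, "wy": 0.001, "wz": 0.079, "jaw": 0.6}, {"tx": 2.7, "ty": 1.1, "tz": 0.1, "wx": -0.001, "wy": 0.001, "wz": 0.079, "jaw": 0.6}, {"tx": 2.7, "ty": 0.9, "tz": 0.1, "wx": -0.001, "wy": 0.001, "wz": 0.079, "jaw": 0.6}, {"tx": 2.8, "ty": 0.7, "tz": 0.1, "wx": -0.001, "wy": 0.001, "wz": 0.079, "jaw": 0.6}, {"tx": 2.8, "ty": 0.5, "tz": 0.1, "wx": -0.001, "wy": 0.001, "wz": 0.079, "jaw": 0.6}, {"tx": 2.9, "ty": 0.2, "tz": 0.1, "wx": -0.001, "wy": 0.001, "wz": 0.079, "jaw": 0.6}]
```

Emit:
arm_command([
  {"tx": 2.5,"ty": 1.5,"tz": 0.1,"wx": 0,"wy": 0,"wz": 0.079,"jaw": 0.6},
  {"tx": 2.6,"ty": 1.3,"tz": 0.1,"wx": 0,"wy": 0,"wz": 0.079,"jaw": 0.6},
  {"tx": 2.7,"ty": 1.1,"tz": 0.1,"wx": 0,"wy": 0,"wz": 0.079,"jaw": 0.6},
  {"tx": 2.7,"ty": 0.9,"tz": 0.1,"wx": 0,"wy": 0,"wz": 0.079,"jaw": 0.6},
  {"tx": 2.8,"ty": 0.7,"tz": 0.1,"wx": 0,"wy": 0,"wz": 0.079,"jaw": 0.6},
  {"tx": 2.4,"ty": 0.4,"tz": 0.1,"wx": 0,"wy": 0,"wz": 0.06,"jaw": 0.6},
  {"tx": 1,"ty": 0.1,"tz": 0.1,"wx": 0,"wy": 0,"wz": 0.02,"jaw": 0.6},
  {"tx": 0,"ty": 0,"tz": 0.1,"wx": 0,"wy": 0,"wz": 0,"jaw": 0.6},
  {"tx": 0,"ty": 0,"tz": 0.1,"wx": 0,"wy": 0,"wz": 0,"jaw": 0.6},
])

```text
time: 48.4
ee_pos: [0.4839, -0.363, 0.1369]
tool_rot: [0.002, -0.695, 0.719, -0.001]
wrist_force: [-0.2, -0.2, -2.3]
width: 0.416
```

```bash
cat >> h.py <<'E'
RP=np.array([.48889,-.37857,.02841]); RR=R.from_quat([-.68076,.73251,.00018,.00032])
E
python3 - <<'E'
from h import *
state(); print(env.sense()['joint_positions'].round(2))
plan(RP,RR)
E
```

```text
t 48.4 tcp [ 0.4839 -0.363   0.1369] x [-0.034 -0.999 -0.002] z [ 0.003  0.002 -1.   ] F [-0.2 -0.2 -2.3] w 0.416
[-0.15  0.62  1.09  1.6  -0.57  1.28 -0.57]
shift cm [ 1.55 -0.52 10.85] rot [-0.003  0.001  0.039] min rows 2.7
```

Emit:
arm_command([
  {"tx": 1.5,"ty": -0.5,"tz": 1.5,"wx": 0,"wy": 0,"wz": 0.039,"jaw": 0.6},
  {"tx": 0.1,"ty": 0,"tz": 2.5,"wx": 0,"wy": 0,"wz": 0,"jaw": 0.6},
  {"tx": 0.1,"ty": 0,"tz": 0.5,"wx": 0,"wy": 0,"wz": 0,"jaw": 0.6},
  {"tx": 0.1,"ty": 0,"tz": 0.1,"wx": 0,"wy": 0,"wz": 0,"jaw": 0.6},
])

```text
time: 48.73
ee_pos: [0.4915, -0.3775, 0.0902]
tool_rot: [0.003, -0.683, 0.73, -0.001]
wrist_force: [-0.2, 0.4, -1.2]
width: 0.419
```

```bash
python3 - <<'E'
from h import *
state(); plan(RP,RR)
E
```

```text
t 48.73 tcp [ 0.4915 -0.3775  0.0902] x [-0.066 -0.998 -0.004] z [ 0.006  0.004 -1.   ] F [-0.2  0.4 -1.2] w 0.419
shift cm [0.14 0.28 6.18] rot [-0.005  0.003  0.007] min rows 1.5
```

Emit:
arm_command([
  {"tx": 0.2,"ty": 0.2,"tz": 1.2,"wx": -0.005,"wy": 0.003,"wz": 0.007,"jaw": 0.6},
  {"tx": 0.1,"ty": 0.1,"tz": 1.2,"wx": 0,"wy": 0,"wz": 0,"jaw": 0.6},
  {"tx": 0,"ty": 0,"tz": 0.4,"wx": 0,"wy": 0,"wz": 0,"jaw": 0.6},
  {"tx": 0,"ty": 0,"tz": 0.1,"wx": 0,"wy": 0,"wz": 0,"jaw": 0.6},
])

```text
time: 49.07
ee_pos: [0.4903, -0.3777, 0.0605]
tool_rot: [0.001, -0.683, 0.731, -0.0]
wrist_force: [0.1, 0.0, -2.0]
width: 0.414
```

```bash
python3 - <<'E'
from h import *
state(); plan(RP,RR)
E
```

```text
t 49.07 tcp [ 0.4903 -0.3777  0.0605] x [-0.068 -0.998 -0.002] z [ 0.002  0.001 -1.   ] F [ 0.1  0.  -2. ] w 0.414
shift cm [0.1  0.14 3.2 ] rot [-0.002  0.001  0.005] min rows 0.8
```

Emit:
arm_command([
  {"tx": 0.1,"ty": 0.2,"tz": 0.9,"wx": -0.002,"wy": 0.001,"wz": 0.005,"jaw": 0.6},
  {"tx": 0.05,"ty": 0,"tz": 0.5,"wx": 0,"wy": 0,"wz": 0,"jaw": 0.6},
  {"tx": 0,"ty": 0,"tz": 0.3,"wx": 0,"wy": 0,"wz": 0,"jaw": 0.6},
])

```text
time: 49.32
ee_pos: [0.4888, -0.3791, 0.0431]
tool_rot: [0.0, -0.681, 0.732, -0.001]
wrist_force: [0.4, 0.1, -2.0]
width: 0.411
```

```bash
python3 - <<'E'
from h import *
state(); plan(RP,RR)
E
```

```text
t 49.32 tcp [ 0.4888 -0.3791  0.0431] x [-0.072 -0.997  0.   ] z [ 0.001 -0.    -1.   ] F [ 0.4  0.1 -2. ] w 0.411
shift cm [-0.05 -0.    1.47] rot [-0.001 -0.001  0.001] min rows 0.4
```

Emit:
arm_command([
  {"tx": 0,"ty": 0,"tz": 0.7,"wx": 0,"wy": 0,"wz": 0,"jaw": 0.6},
  {"tx": 0,"ty": 0,"tz": 0.4,"wx": 0,"wy": 0,"wz": 0,"jaw": 0.6},
  {"tx": 0,"ty": 0,"tz": 0.1,"wx": 0,"wy": 0,"wz": 0,"jaw": 0.6},
])

```text
time: 49.57
ee_pos: [0.4887, -0.3792, 0.0295]
tool_rot: [0.0, -0.681, 0.732, -0.0]
wrist_force: [0.0, 0.0, -1.6]
width: 0.414
```

```bash
python3 - <<'E'
from h import *
state(); plan(RP,RR)
E
```

```text
t 49.57 tcp [ 0.4887 -0.3792  0.0295] x [-0.073 -0.997  0.   ] z [ 0.001 -0.    -1.   ] F [ 0.   0.  -1.6] w 0.414
shift cm [-0.06 -0.02  0.11] rot [-0.001 -0.001  0.001] min rows 0.0
```

Emit:
arm_command([
  {"tx": -0.05,"ty": 0,"tz": 0.1,"wx": 0,"wy": 0,"wz": 0,"jaw": 0.6},
  {"tx": 0,"ty": 0,"tz": 0.1,"wx": 0,"wy": 0,"wz": 0,"jaw": 0.6},
])

```text
time: 49.73
ee_pos: [0.4886, -0.3789, 0.0284]
tool_rot: [0.001, -0.681, 0.732, -0.0]
wrist_force: [-4.5, 7.7, 19.0]
width: 0.415
```

Emit:
arm_command([
  {"tx": 0,"ty": 0,"tz": 0,"wx": 0,"wy": 0,"wz": 0,"jaw": 0},
  {"tx": 0,"ty": 0,"tz": 0,"wx": 0,"wy": 0,"wz": 0,"jaw": -0.4},
  {"tx": 0,"ty": 0,"tz": 0,"wx": 0,"wy": 0,"wz": 0,"jaw": -0.4},
  {"tx": 0,"ty": 0,"tz": 0,"wx": 0,"wy": 0,"wz": 0,"jaw": -0.4},
])

```text
time: 50.07
ee_pos: [0.4894, -0.3799, 0.0301]
tool_rot: [0.001, -0.681, 0.732, -0.002]
wrist_force: [-0.1, 0.3, -0.2]
width: 0.703
```

```bash
python3 - <<'E'
from h import *
state(); plan(RP,RR)
E
```

```text
t 50.07 tcp [ 0.4894 -0.3799  0.0301] x [-0.073 -0.997  0.001] z [ 0.004 -0.001 -1.   ] F [-0.1  0.3 -0.2] w 0.703
shift cm [-0.13  0.06  0.16] rot [-0.004 -0.002  0.   ] min rows 0.1
```

Seated and released; lift straight up and look.

Emit:
arm_command([
  {"tx": -0.05,"ty": 0,"tz": -1.5,"wx": 0,"wy": 0,"wz": 0,"jaw": -0.4},
  {"tx": 0,"ty": 0,"tz": -3,"wx": 0,"wy": 0,"wz": 0,"jaw": -0.4},
  {"tx": 0,"ty": 0,"tz": -4,"wx": 0,"wy": 0,"wz": 0,"jaw": -0.4},
  {"tx": 0,"ty": 0,"tz": -4,"wx": 0,"wy": 0,"wz": 0,"jaw": -0.4},
  {"tx": -2,"ty": 2,"tz": -3,"wx": 0,"wy": 0,"wz": 0,"jaw": -0.4},
  {"tx": -4,"ty": 0.5,"tz": -1,"wx": 0,"wy": 0,"wz": 0,"jaw": -0.4},
  {"tx": -4,"ty": 0.5,"tz": 0,"wx": 0,"wy": 0,"wz": 0,"jaw": -0.4},
  {"tx": -4,"ty": 0,"tz": 0,"wx": 0,"wy": 0,"wz": 0,"jaw": -0.4},
  {"tx": -3,"ty": 0,"tz": 0,"wx": 0,"wy": 0,"wz": 0,"jaw": -0.4},
  {"tx": 0,"ty": 0,"tz": 0,"wx": 0,"wy": 0,"wz": 0,"jaw": -0.4},
  {"tx": 0,"ty": 0,"tz": 0,"wx": 0,"wy": 0,"wz": 0,"jaw": -0.4},
])

```text
time: 50.98
ee_pos: [0.4692, -0.2053, 0.2095]
tool_rot: [0.003, -0.678, 0.735, -0.002]
wrist_force: [0.1, -1.3, 0.1]
width: 0.698
```

```bash
python3 - <<'E'
from h import *
state(); pics('13')
a=rect('top',cv2.imread('pics/top13.png'),.36,.70,.14,.44,.006,1600); b=rect('side',cv2.imread('pics/side13.png'),.37,.65,-.50,-.28,.065,1600)
cv2.imwrite('pics/p13.png',np.hstack([a,cv2.resize(b,(320,a.shape[0]))])[:600])
E
```

```text
t 50.98 tcp [ 0.4692 -0.2053  0.2095] x [-0.081 -0.997 -0.002] z [ 0.007  0.001 -1.   ] F [ 0.1 -1.3  0.1] w 0.698
```

View pics/side13.png

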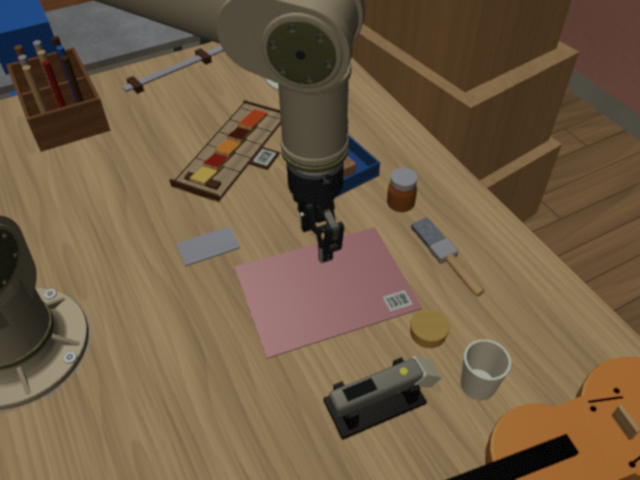

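View pics/top13.png

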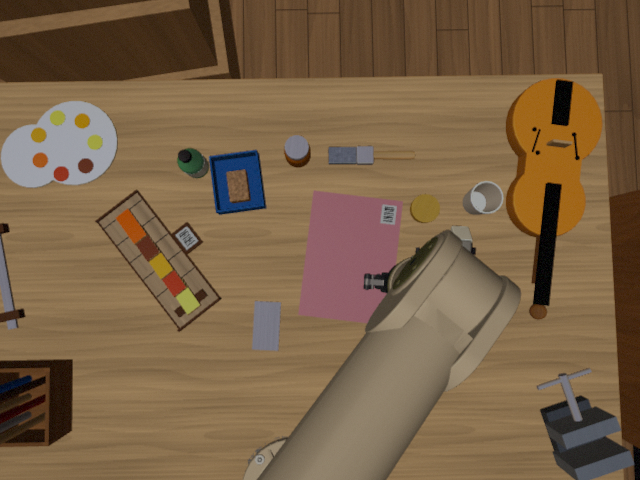

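View pics/p13.png

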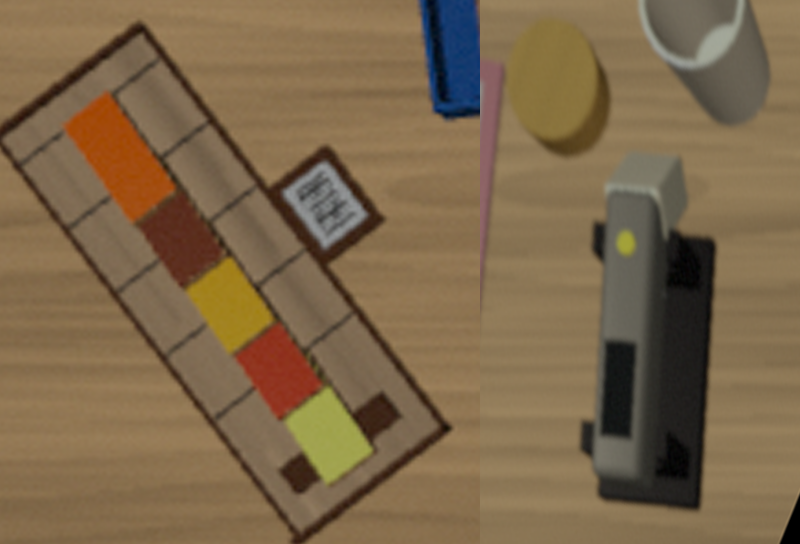

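```bash
python3 - <<'E'
from h import *
a=cv2.imread('pics/side0.png').astype(int);b=cv2.imread('pics/side13.png').astype(int)
print('reader diff',np.abs(a-b)[350:440,320:445].mean(),'bystanders',np.abs(a-b)[170:300,385:490].mean(),np.abs(a-b)[310:400,405:515].mean(),np.abs(a-b)[225:265,175:242].mean())
print(env.close_job()); state()
E
```

```text
reader diff 3.446696296296296 bystanders 3.7924786324786326 3.7390909090909092 4.010945273631841
the job is handed in; nothing more can be done
None
the job is handed in; nothing more can be done
```

The whole job was carried out in the order asked and handed in at about 51 s of the 210 s allowed. `env.close_job()` gives no verdict, so the results below are my own checks.

- **Block:** it went into the blue box first and is still there in the last top picture.
- **Row:** all five slips were on the mat and are now shingled along the middle of the tray, varnish up. From the head bar they run pale honey, dark red, amber, dark brown, orange-red. The orange-red slip was knocked aside while I was placing another, so I measured its position again before picking it up.
- **Line fit:** the fronts I could see sat within about 2 mm of their lines in the pictures. The fronts of the middle slips are now covered, so those rest on the pictures and poses taken as each was placed.
- **Reading the labels:** I held the window about 9 cm from each label for over 3 s, keeping the arm on its last target with repeated camera calls. The computed aim missed the label centre by about 3 mm at the mat and 1 mm at the tray.
- **Reader:** it is back in its cradle at its original pose. A before-and-after picture comparison showed no real difference there, nor for the brush, jar, tin, cup and scraper. The flask I judged only by eye in the last pictures, and it looked unmoved.

**Small deviations:** the two cameras disagreed by 2–3 mm, so I averaged them. Two slips were placed about 1 mm off to the side. One slip was pressed on with about 25 N at the wrist before release.

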